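Verify the bench caliper with coded setting plugs

TASK

Verify the bench caliper with the setting plugs that stand on the mat: first close the empty jaws right up to check zero, then gauge the plugs one after another from the smallest to the largest, setting them down and never dropping them. To gauge a plug, stand it on the granite between the jaws with its code label turned squarely to the scanner's window, slide the jaw gently shut until the plug is held between both jaws with a light pressure of about 10 N, keep it so for a good second, then open the jaws and stand the plug upright in the storage case. When all the plugs are in the case, close the empty jaws right up again; leave the other things on the bench where they are.

Things in the scene. Friction and masses are not known exactly. Their poses are not given: they have to be found in the camera images.
- plug_38: Setting plug, smallest of four (two or three are present, the others None): upright steel cylinder 38 mm in diameter, 36 mm high, dark grip 22 mm in diameter and 45 mm high on top; 0.37 kg. Origin: centre of underside, z up. +x points out through the white code label on its side (21 x 26 mm); broad stripes from the axis towards +x on shoulder (black) and grip's end (white).
- plug_45: Setting plug, second smallest of four (two or three are present, the others None): upright steel cylinder 45 mm in diameter, 36 mm high, dark grip 22 mm in diameter and 45 mm high on top; 0.50 kg. Origin: centre of underside, z up. +x points out through the white code label on its side (21 x 26 mm); broad stripes from the axis towards +x on shoulder (black) and grip's end (white).
- plug_52: Setting plug, second largest of four (two or three are present, the others None): upright steel cylinder 52 mm in diameter, 36 mm high, dark grip 22 mm in diameter and 45 mm high on top; 0.65 kg. Origin: centre of underside, z up. +x points out through the white code label on its side (21 x 26 mm); broad stripes from the axis towards +x on shoulder (black) and grip's end (white).
- plug_60: Setting plug, largest of four (two or three are present, the others None): upright steel cylinder 60 mm in diameter, 36 mm high, dark grip 22 mm in diameter and 45 mm high on top; 0.85 kg. Origin: centre of underside, z up. +x points out through the white code label on its side (21 x 26 mm); broad stripes from the axis towards +x on shoulder (black) and grip's end (white).
- gauge: Bench caliper, fixed to the table: dark granite base 160 (x) x 270 (y) x 18 mm high, a steel beam along y at x = -55 mm (14 mm thick, up to 50 mm above the table). Origin: centre of its underside on the table; the jaws slide along its y. The code scanner is on its +x side.
- fixed_jaw (a point): The caliper's fixed jaw: a steel plate whose measuring face looks to the gauge's +y. This point: on the face at gauge x = 0, 38 mm above the table, axes as the gauge's. The face spans x = -65 to +23 mm, 20 to 56 mm above the table. A plug between the jaws belongs at x about 0, clear of the beam, its centre its radius in +y from the face.
- sliding_jaw (a point): The caliper's sliding jaw, of the same plate, its measuring face looking to the gauge's -y at the fixed jaw. This point: on its face at gauge x = 0, 38 mm above the table, axes as the gauge's. It is one piece with the carriage (56 mm long, top 57 mm above the table) that runs on the beam and carries the thumb post.
- carriage (a joint): Opening between the two jaw faces in m: 0 is shut (the faces meet, and there it stops), 0.080 fully open. The carriage slides with about 2 N of friction and stays where it is left. Moving it to the gauge's -y shuts the jaws.
- jaw_grip (a point): Point on the axis of the carriage's upright thumb post (aluminium, 18 mm in diameter, from 57 to 99 mm above the table) at 84 mm above the table, where it can be pinched from above; it lies at x = -55 mm of the gauge and 52 mm in +y from the sliding jaw's face. Axes as the gauge's.
- bed (a point): Point on the granite's top (18 mm above the table) on the fixed jaw's face at gauge x = 0. Axes as the gauge's. A plug pushed along the granite drags with 2 to 6 N.
- scanner: Code scanner, a fixed grey block 66 x 62 x 64 mm high on a steel foot, beside the caliper on the gauge's +x side, with a dark red window in the face that looks at the jaws (its -x). Origin: centre of its underside.
- scanner_window (a point): Centre of the scanner's window, 38 mm above the table, 105 to 120 mm from the gauge's x = 0 line. Axes as the scanner's: it looks along its -x.
- mat: Grey rubber mat 200 x 220 x 3 mm, fixed, on which the plugs stand at the start, to one side of the caliper. Origin: centre of its underside.
- case: The plugs' storage case, a fixed open wooden tray 190 (x) x 220 (y) mm outside with walls 5 mm thick and 30 mm high and a flat blue lined floor 5 mm above the table, on the other side of the caliper from the mat. Origin: centre of its underside.
- v_block: Bystander: steel V-block 50 x 60 x 44 mm. Origin: centre of its underside.
- loupe: Bystander: black hand loupe, 44 mm in diameter and 44 mm high. Origin: centre of its underside.
- test_block: Bystander: steel hardness test block, a disc 64 mm in diameter and 15 mm thick. Origin: centre of its underside.
- screwdriver: Bystander: black-handled screwdriver, 160 mm, lying on the table between the robot and the caliper. Origin: underside, along its length.
There are look-alikes about, which are no part of the job. Leave any blue or orange look-alike of the plug_52 alone.

How it is judged:
By the outcome, as a careful person would: the job done as asked, in the order asked, and still so for the second after the job is handed in, with the robot touching nothing.
Of plug_38, plug_45, plug_52, plug_60 only 2 to 3 are there at a start; the rules pass over those that are not, and their reading is None.
At some moment in a run one of plug_38, plug_45, plug_52, plug_60 may be knocked a few centimetres aside while the robot is not near it.
It also fails if it takes over 210 s, if anything falls off the work surface, if the arm or the gripper's body presses on something with over 40 N, if the wrist force passes 120 N, or if a joint passes its speed limit or range.

ROBOT

A 6-joint arm with a two-finger parallel gripper is mounted at the origin on the work surface. World frame = base frame: x ahead of the robot, y to its left, z up, the work surface at z = 0. Lengths are in m, angles in rad, forces in N, time in s.
With the tool pointing down it reaches from about 0.325 to 0.925 m from the base axis. Payload 3.1 kg.
Tool frame: the origin (TCP) lies midway between the tips of the shut fingers; the grasp point (between the pads) lies 19 mm behind it; z points along the fingers, y is the line along which they close (so a half turn about z gives the same grasp; the last joint's range is limited). The gripper opens to 85 mm and grips with 20 to 120 N. Pads are 22 mm wide; open, the fingers measure 114 mm over their backs; the gripper's body (76 mm by 85 mm) begins 54 mm behind the grasp point. The pads swing forward as they close: fully open they stand 13 mm farther back than shut.
Start: joints at [-1.45, 0.217, 1.613, -0, 1.311, -0.112], TCP at [0.144, -0.608, 0.231] pointing down, gripper open.
Joint ranges: [-2.75, 2.75], [-0.78, 2.1], [0.31, 2.55], [-1.13, 4.27], [0.13, 2.63], [-2.58, 2.58]. Speed limits (rad/s): [2.79, 2.79, 3.14, 3.14, 3.14, 3.14].

INTERFACE

Orientations are given as a rotation vector (axis times angle).
In Python, from bench import robot gives the robot as it stands. The module is installed in compiled form; this text tells all that it offers.
- The arm moves only by the tool play_rows, never from a script. Its argument "rows" is a list of rows, each an object with "slide": the shift along the world's x, y, z scaled (see below), a list of three; "twist": the turn about the world's z scaled (see below); "fingers": the opening, from -1 (shut) to 1 (fully open). In form: [{"slide": [x, y, z], "twist": twist, "fingers": fingers}, ...]. A call has 1 to 10 rows; each row is the pose to reach, as a shift and turn from the pose commanded when the call began; what a row does not reach only later rows make up. The controller multiplies each number of a shift by 200 mm and each number of a turn by 0.5 rad. A row lasts 1/12 s, in which the tool goes at most 41.7 mm and 7.16 degrees, less where a joint would pass 70% of its speed; a pose out of reach is approached as far as the arm can. A call with a number of a shift or a turn outside -1 to 1 is refused whole. A call with a gripper value outside its range is refused whole. The fingers move at their own pace and stop on an object; "force" is the grip in N (left out, the last holds). Time passes only in rows, so rows that repeat a pose let the fingers close. It gives the time, the measured TCP pose, the force, the opening and the grip force at its end, in the units of the state.
- robot.observe(): the state, without advancing time (a new reading comes with each control period).
- robot.grab_frame(name): name is "side" or "top"; returns the picture (384x512x3 uint8, red, green, blue); there is no depth.
- robot.camera_model(name): a dict with "fx", "fy", "cx", "cy" (pixels), "extrinsics" (4x4, takes a point from camera to world coordinates). Camera axes: x right, y up, looking along -z (the intrinsics and any distortion apply to the point x, -y, -z); pixel columns grow to the right and rows downward; lengths in m; the calibration is good to about 2 mm. A picture is of the moment at which its call begins. camera_model takes no time and is no camera call.
- robot.job_done(): hands the job in; it is judged then, once.
The state is a dict: "t": time; "q": joint angles; "joint_velocities": joint speeds; "joint_efforts": joint torques, N m; "tcp_pos": TCP position; "orientation": TCP orientation; "wrist_force": force on the tool from outside, world axes, zero at the start; "wrist_torque": the same for the moment, N m; "width": opening from 0.0 (shut) to 1.0 (fully open); "grasp_force": force on a finger pad.
Only numpy, scipy, OpenCV 4.12 (cv2) and the standard library are available. Lean on these libraries where they do the work, as an engineer would, in place of code of your own. Each camera call takes 0.05 s, during which the arm holds its last target. There are 200 camera calls.

## Working session

There is one attempt and no reset: what is moved stays moved. The work goes in short steps, Python scripts to look and compute and a tool call to move; the robot and the scene stay as the last step left them, time stands still between calls to the robot, and variables do not carry over. Pictures are saved under pics/ and viewed, at most 14 in all, crops included, and the job is handed in when it is done.

Besides the shell and the picture viewer there is one more tool, called by a JSON object that holds its "fn" and its "kwargs", one argument or row to a line. play_rows: Moves the arm, as the interface text tells. Its arguments: {"type":"object","properties":{"rows":{"type":"array","items":{"type":"object","properties":{"slide":{"type":"array","items":{"type":"number"}},"twist":{"type":"number"},"fingers":{"type":"number"}}}},"force":{"type":"number"}},"required":["rows"]}

```bash
mkdir -p pics; ls
python3 - <<'E'
from bench import robot
import cv2
print(robot.observe())
for n in("side","top"):
    im=robot.grab_frame(n); cv2.imwrite(f"pics/{n}0.png",cv2.cvtColor(im,cv2.COLOR_RGB2BGR))
    cv2.imwrite(f"pics/{n}0b.png",cv2.resize(cv2.cvtColor(im,cv2.COLOR_RGB2BGR),(800,600),interpolation=cv2.INTER_CUBIC))
    print(n,robot.camera_model(n))
E
```

```text
pics
{'t': 0.0, 'q': array([-1.45016132e+00,  2.17776606e-01,  1.61493267e+00, -6.21328806e-06,
        1.31129498e+00, -1.12181984e-01]), 'joint_velocities': array([-0.00101073, -0.00116377,  0.00030915, -0.00087538,  0.00159553,
        0.00063572]), 'joint_efforts': array([-1.30595137e-03, -3.96843445e+01, -3.03854191e+01, -2.38901484e-04,
        9.79372999e-03, -1.64312990e-07]), 'tcp_pos': array([ 0.14413158, -0.60731536,  0.22995511]), 'orientation': array([-3.11793538e+00, -3.64605093e-01,  2.54210263e-05]), 'wrist_force': array([ 0.55092423, -0.12920476, -0.02068676]), 'wrist_torque': array([-0.02252577, -0.03982644,  0.02003172]), 'grasp_force': 0.0, 'width': 0.9972716692409503}
side {'fx': 349.7223540639534, 'fy': 349.7223540639534, 'cx': 252.8023948992886, 'cy': 188.21443949777677, 'extrinsics': array([[-0.97309458,  0.16555802, -0.16024192,  0.39614998],
       [-0.22980474, -0.64718009,  0.72687531,  0.64059191],
       [ 0.01663466,  0.74414278,  0.66781346,  0.68309467],
       [ 0.        ,  0.        ,  0.        ,  1.        ]])}
top {'fx': 465.70870452743685, 'fy': 465.70870452743685, 'cx': 254.928060908098, 'cy': 196.20523851063888, 'extrinsics': array([[-0.0144814 ,  0.99422454, -0.1063384 ,  0.39885163],
       [-0.99987827, -0.0150167 , -0.00423491,  0.01852616],
       [-0.0058073 ,  0.10626413,  0.99432098,  1.18635756],
       [ 0.        ,  0.        ,  0.        ,  1.        ]])}
```

View pics/top0b.png

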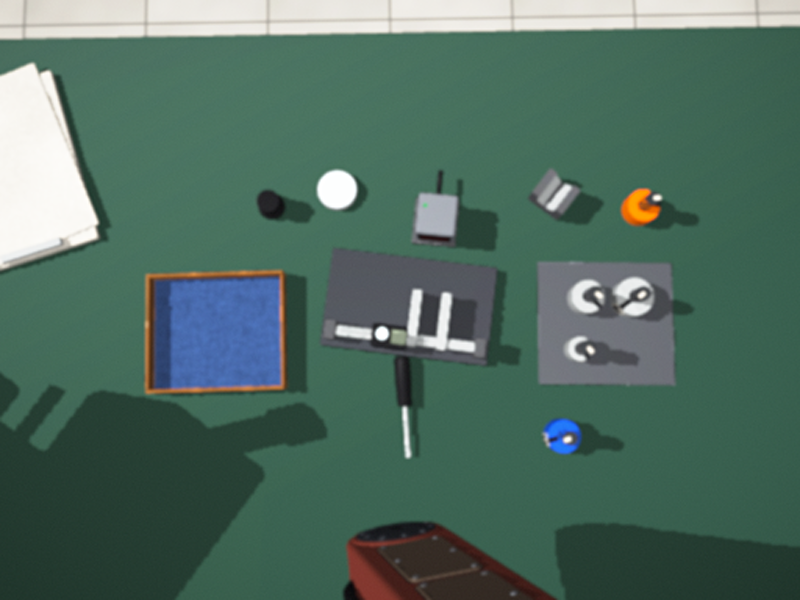

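View pics/side0b.png

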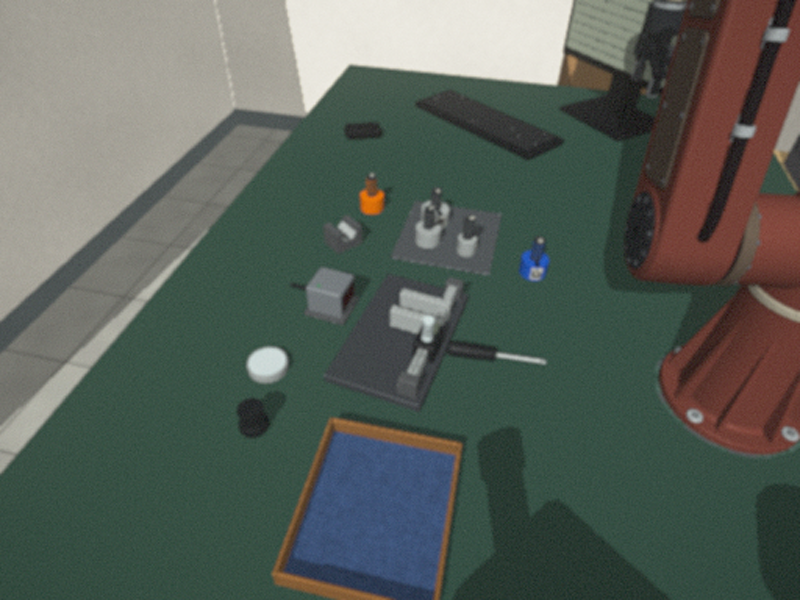

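```bash
cat > h.py <<'E'
import numpy as np, cv2
from bench import robot
M={n:robot.camera_model(n) for n in("side","top")}
def ray(n,u,v):
    m=M[n];E=np.array(m["extrinsics"]);d=np.array([(u-m["cx"])/m["fx"],-(v-m["cy"])/m["fy"],-1.])
    return E[:3,3],E[:3,:3]@d
def onz(n,u,v,z):
    o,d=ray(n,u,v);return o+d*(z-o[2])/d[2]
def tri(ut,us):
    a,d=ray("top",*ut);b,e=ray("side",*us)
    A=np.c_[d,-e];s=np.linalg.lstsq(A,b-a,rcond=None)[0]
    p,q=a+d*s[0],b+e*s[1];return (p+q)/2,np.linalg.norm(p-q)
def proj(n,P):
    m=M[n];E=np.array(m["extrinsics"]);c=E[:3,:3].T@(np.array(P)-E[:3,3])
    return np.array([m["cx"]+m["fx"]*c[0]/-c[2],m["cy"]-m["fy"]*c[1]/-c[2]])
def grab(n,name=None):
    im=cv2.cvtColor(robot.grab_frame(n),cv2.COLOR_RGB2BGR)
    if name:cv2.imwrite(f"pics/{name}.png",im)
    return im
def crop(im,u,v,w,h,W,H):
    c=cv2.resize(im[v:v+h,u:u+w],(W,H),interpolation=cv2.INTER_CUBIC)
    for i in range(0,w,10):
        if (u+i)%10 or 1: cv2.line(c,(i*W//w,0),(i*W//w,4),(0,255,255),1)
    for i in range(0,h,10): cv2.line(c,(0,i*H//h),(4,i*H//h),(0,255,255),1)
    cv2.putText(c,f"u{u} v{v} w{w} h{h}",(8,H-6),0,.4,(0,255,255),1)
    return c
E
python3 - <<'E'
from h import *
t=cv2.imread("pics/top0.png");s=cv2.imread("pics/side0.png")
a=crop(t,350,170,80,60,400,300);b=crop(s,260,115,80,60,400,300)
c=crop(t,200,150,120,90,400,300);d=crop(s,200,170,120,90,400,300)
cv2.imwrite("pics/q0.png",np.vstack([np.hstack([a,b]),np.hstack([c,d])]))
E
```

```text
(no output)
```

View pics/q0.png

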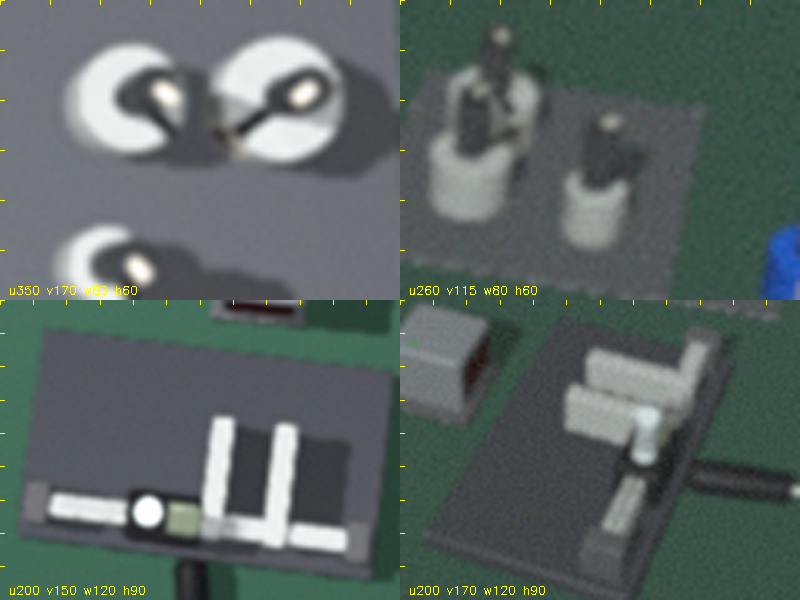

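```bash
cat > m.py <<'E'
from h import *
from scipy.optimize import least_squares
def edge(g,v,u0,u1,rise):
    p=g[v,u0:u1+1].astype(float);th=(p.max()+p.min())/2
    for i in range(len(p)-1):
        if rise and p[i]<th<=p[i+1] or (not rise and p[i]>=th>p[i+1]): return u0+i+(th-p[i])/(p[i+1]-p[i])
    return np.nan
def line(g,u0,u1,rise,rows,z=.056):
    P=np.array([onz("top",edge(g,v,u0,u1,rise),v,z)[:2] for v in rows]);P=P[~np.isnan(P[:,0])]
    k=np.polyfit(P[:,0],P[:,1],1);r=P[:,1]-np.polyval(k,P[:,0]);k=np.polyfit(P[abs(r)<.0015][:,0],P[abs(r)<.0015][:,1],1)
    return k,r.std()
def plug(im,u,v,w,z=.039,thr=195,R=None):
    g=cv2.cvtColor(im,cv2.COLOR_BGR2GRAY)[v-w:v+w,u-w:u+w]
    g=cv2.resize(g,None,fx=4,fy=4,interpolation=cv2.INTER_CUBIC)
    n,l,st,c=cv2.connectedComponentsWithStats((g>thr).astype(np.uint8))
    k=1+np.argmax(st[1:,4]);cs,_=cv2.findContours((l==k).astype(np.uint8),0,1)
    h=cv2.convexHull(cs[0])[:,0]
    # dense hull points that are real contour points
    cp=max(cs,key=len)[:,0];d=np.array([cv2.pointPolygonTest(h.reshape(-1,1,2),(float(a),float(b)),True) for a,b in cp])
    cp=cp[d<1.5];P=np.array([onz("top",u-w+(a+.5)/4-.5,v-w+(b+.5)/4-.5,z)[:2] for a,b in cp])
    f=(lambda q:np.hypot(P[:,0]-q[0],P[:,1]-q[1])-q[2]) if R is None else (lambda q:np.hypot(P[:,0]-q[0],P[:,1]-q[1])-R)
    s=least_squares(f,[*P.mean(0),.025],loss="soft_l1",f_scale=.0007).x
    return s
E
python3 - <<'E'
from m import *
t=cv2.imread("pics/top0.png");g=cv2.cvtColor(t,cv2.COLOR_BGR2GRAY)
for n,(u,v,w) in dict(A=(374,189,16),B=(406,189,16),C=(369,225,13)).items():
    for th in(150,175,200): print(n,th,plug(t,u,v,w,thr=th)*1000)
rows=range(190,206)
print(g[195,255:300])
for nm,a in dict(fixL=(274,284,True),fixR=(285,296,False),slL=(256,266,True),slR=(266,276,False)).items():
    k,r=line(g,*a,rows);print(nm,k,"y at x=.53",np.polyval(k,.53),r)
for c in((213.5,159),(317.6,172.5),(206.6,220.5),(311.6,233.4)): print(onz("top",*c,.018)[:2])
# post top
print("post",onz("top",244.3,213.6,.099), "post side",proj("side",onz("top",244.3,213.6,.099)))
# scanner/case
for c in ((93,175),(182,173),(94,250),(182,250)): print("case",onz("top",*c,.03)[:2])
E
```

```text
A 150 [ 534.64274343 -273.27864607   27.68114539]
A 175 [ 534.62072272 -274.51497289   26.25816982]
A 200 [ 534.65384616 -275.57231649   25.14250414]
B 150 [ 535.59535251 -349.74718059   29.37271064]
B 175 [ 539.3355808  -350.10971834   25.05274013]
B 200 [ 539.23272616 -350.1563454    23.92678291]
C 150 [ 451.57195334 -257.51428783   20.43209421]
C 175 [ 451.64760965 -258.89765322   19.12845395]
C 200 [ 451.57586339 -259.84271812   18.05455446]
[ 88  90  90  89  89  86  92 141 210 238 240 240 237 202 125  69  58  59
  58  59  62  61  61  59  57  65 130 214 242 240 239 238 224 167  93  58
  58  61  59  60  61  59  60  61  58]
fixL [-0.14127152  0.03295605] y at x=.53 -0.0419178535949672 0.00013244449225897177
fixR [-0.13380791  0.01188746] y at x=.53 -0.059030732443682565 0.00034240476497724137
slL [-0.1332184   0.07527406] y at x=.53 0.00466830222031675 0.00022091452965432475
slR [-0.15192165  0.06847112] y at x=.53 -0.01204735009140237 0.0003136523308476595
[0.62065563 0.12759503]
[ 0.58182945 -0.1362245 ]
[0.46429896 0.14571259]
[ 0.42815668 -0.11680878]
post [0.4745989  0.04860818 0.099     ] post side [273.78997829 204.39692291]
case [0.58228769 0.42980813]
case [0.5839244  0.20584271]
case [0.39482062 0.42310914]
case [0.39167866 0.20542506]
```

Run:
```python
from m import *
t=cv2.imread("pics/top0.png");s=cv2.imread("pics/side0.png");g=cv2.cvtColor(t,cv2.COLOR_BGR2GRAY)
C=dict(A=(.5346,-.2745),B=(.5356,-.3497),C=(.4516,-.2590))
for n,(x,y) in C.items():
    pt=proj("top",(x,y,.084));ps=proj("side",(x,y,.084));sh=proj("top",(x,y,.039))
    print(n,"shoulder",sh,"gripend top",pt,"side",ps)
    u,v=np.round(pt).astype(int);w=9;p=cv2.resize(g[v-w:v+w+1,u-w:u+w+1],None,fx=4,fy=4,interpolation=cv2.INTER_CUBIC)
    # white blob nearest to predicted end
    k,l,st,c=cv2.connectedComponentsWithStats((p>150).astype(np.uint8))
    for i in range(1,k):
        if 20<st[i,4]<400:
            uv=u-w+(c[i][0]+.5)/4-.5,v-w+(c[i][1]+.5)/4-.5
            yy,xx=np.where(l==i);cov=np.cov(xx,yy);ev,vec=np.linalg.eigh(cov);d=vec[:,1]
            P=onz("top",*uv,.084);Q=onz("top",uv[0]+d[0],uv[1]+d[1],.084)
            print("  white",np.round(uv,2),st[i,4],"world",P[:2],"dir",np.degrees(np.arctan2(*(Q-P)[1::-1])),np.sqrt(ev), "from axis",np.degrees(np.arctan2(P[1]-y,P[0]-x)),np.hypot(P[1]-y,P[0]-x))
# granite long edges (far, near) and side
def vedge(c,v0,v1):
    col=cv2.GaussianBlur(t,(3,3),0)[v0:v1,c].astype(float);d=col[:,1]-.5*col[:,0]-.5*col[:,2]
    th=(d.max()+d.min())/2
    i=np.where((d[:-1]-th)*(d[1:]-th)<0)[0][0];return v0+i+(th-d[i])/(d[i+1]-d[i])
for nm,a,cols in(("far",(152,180),range(220,262)),("near",(215,240),[*range(212,246),*range(266,306)])):
    P=np.array([onz("top",c,vedge(c,*a),.018)[:2] for c in cols]);k=np.polyfit(P[:,1],P[:,0],1);r=P[:,0]-np.polyval(k,P[:,1])
    P=P[abs(r)<.002];k=np.polyfit(P[:,1],P[:,0],1);print(nm,k,"yaw",-np.degrees(np.arctan(k[0])),r.std())
print("window",onz("top",278.4,152.3,.038))
a=crop(t,262,115,40,30,400,300);b=crop(t,346,170,40,30,400,300);c=crop(t,388,170,40,30,400,300);d=crop(t,354,210,40,30,400,300)
cv2.imwrite("pics/q1.png",np.vstack([np.hstack([a,b]),np.hstack([c,d])]))
```

```text
A shoulder [375.05928582 189.1666802 ] gripend top [379.79519303 186.87521571] side [273.90027896 133.75415647]
B shoulder [405.42420622 188.30830287] gripend top [411.38605454 185.98176993] side [277.8807957  121.41656804]
  white [410.39 188.22] 311 world [ 0.53026335 -0.3470748 ] dir 126.29725465354359 [4.14413426 6.00219788] from axis 153.80653023107865 0.005947398447061531
C shoulder [370.1648815  222.76323703] gripend top [374.739495   221.81947182] side [299.79134115 140.31749054]
  white [377.42 223.49] 346 world [ 0.44757384 -0.26515007] dir -140.84526763902497 [4.38908556 6.30424668] from axis -123.21090142153642 0.007350734602067936Traceback (most recent call last):
  File "<stdin>", line 22, in <module>
  File "<stdin>", line 20, in vedge
IndexError: index 0 is out of bounds for axis 0 with size 0
```

Run:
```python
from m import *
t=cv2.imread("pics/top0.png")
def vedge(c,v0,v1):
    col=cv2.GaussianBlur(t,(3,3),0)[v0:v1,c].astype(float);d=col[:,1]-.5*col[:,0]-.5*col[:,2]
    th=(d.max()+d.min())/2
    i=np.where((d[:-1]-th)*(d[1:]-th)<=0)[0];i=i[0]if v0<200 else i[-1];return v0+i+(th-d[i])/(d[i+1]-d[i])
for nm,a,cols in(("far",(152,180),range(220,262)),("near",(212,242),[*range(212,246),*range(270,306)])):
    P=np.array([onz("top",c,vedge(c,*a),.018)[:2] for c in cols])
    for i in range(3):
        k=np.polyfit(P[:,1],P[:,0],1);r=P[:,0]-np.polyval(k,P[:,1]);P=P[abs(r)<.0025]
    print(nm,k,"yaw",-np.degrees(np.arctan(k[0])),r.std(),len(P))
print("window",onz("top",278.4,152.3,.038))
a=crop(t,262,115,40,30,400,300);b=crop(t,356,172,40,30,400,300);c=crop(t,388,172,40,30,400,300);d=crop(t,354,208,40,30,400,300)
cv2.imwrite("pics/q1.png",np.vstack([np.hstack([a,b]),np.hstack([c,d])]))
```

```text
far [0.13999338 0.60513746] yaw -7.969238664546627 0.00012296068046992192 42
near [0.13984197 0.4430336 ] yaw -7.96073007830908 0.00027388430526099564 70
window [ 0.63134696 -0.03696189  0.038     ]
```

View pics/q1.png

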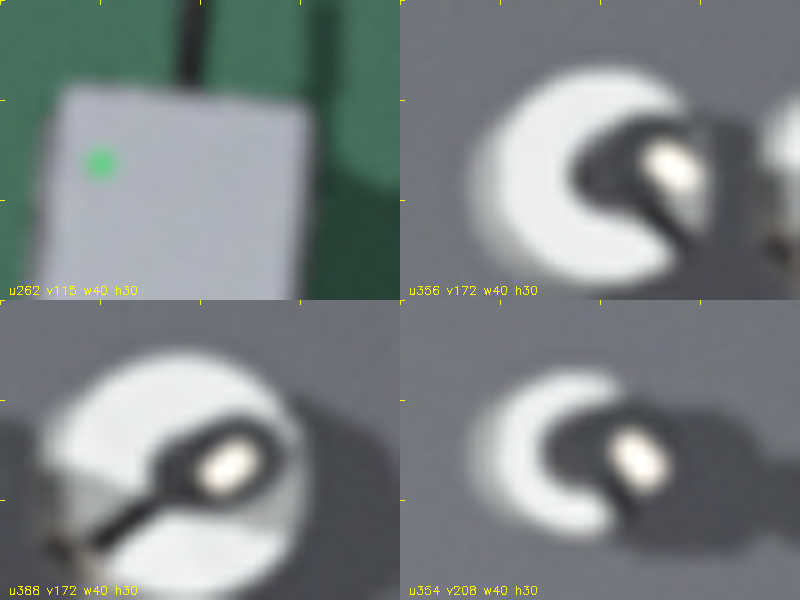

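{"fn": "play_rows", "kwargs": {
  "rows": [
    {"slide": [0.41,0.82,0],"twist": -0.19,"fingers": 1},
    {"slide": [0.41,0.82,0],"twist": -0.19,"fingers": 1},
    {"slide": [0.41,0.82,0],"twist": -0.19,"fingers": 1},
    {"slide": [0.41,0.82,0],"twist": -0.19,"fingers": 1},
    {"slide": [0.41,0.82,0],"twist": -0.19,"fingers": 1},
    {"slide": [0.41,0.82,0],"twist": -0.19,"fingers": 1}
  ],
  "force": 40
}}

```text
t: 0.6
tcp_pos: [0.2275, -0.4404, 0.2305]
orientation: [-3.131, -0.222, -0.0]
wrist_force: [-0.4, 0.3, -0.1]
width: 0.999
grasp_force: 0.0
```

{"fn": "play_rows", "kwargs": {
  "rows": [
    {"slide": [0.41,0.82,0],"twist": -0.19,"fingers": 1},
    {"slide": [0.41,0.82,0],"twist": -0.19,"fingers": 1},
    {"slide": [0.41,0.82,0],"twist": -0.19,"fingers": 1},
    {"slide": [0.41,0.82,0],"twist": -0.19,"fingers": 1},
    {"slide": [0.41,0.82,0],"twist": -0.19,"fingers": 1},
    {"slide": [0.41,0.82,0],"twist": -0.19,"fingers": 1}
  ]
}}

```text
t: 1.1
tcp_pos: [0.3092, -0.2782, 0.2312]
orientation: [-3.14, -0.073, -0.001]
wrist_force: [-0.1, -0.3, 0.4]
width: 1.003
grasp_force: 0.0
```

{"fn": "play_rows", "kwargs": {
  "rows": [
    {"slide": [0.41,0.82,0],"twist": -0.19,"fingers": 1},
    {"slide": [0.41,0.82,0],"twist": -0.19,"fingers": 1},
    {"slide": [0.41,0.82,0],"twist": -0.19,"fingers": 1},
    {"slide": [0.41,0.82,0],"twist": -0.19,"fingers": 1},
    {"slide": [0.41,0.82,0],"twist": -0.19,"fingers": 1},
    {"slide": [0.41,0.82,0],"twist": -0.19,"fingers": 1}
  ]
}}

```text
t: 1.6
tcp_pos: [0.3918, -0.115, 0.2316]
orientation: [3.141, -0.076, 0.002]
wrist_force: [-0.1, -1.0, 0.5]
width: 1.0
grasp_force: 0.0
```

{"fn": "play_rows", "kwargs": {
  "rows": [
    {"slide": [0.42,0.82,0],"twist": -0.18,"fingers": 1},
    {"slide": [0.42,0.82,0],"twist": -0.18,"fingers": 1},
    {"slide": [0.42,0.82,0],"twist": -0.18,"fingers": 1},
    {"slide": [0.42,0.82,0],"twist": -0.18,"fingers": 1},
    {"slide": [0.42,0.82,0],"twist": -0.18,"fingers": 1},
    {"slide": [0.42,0.82,0],"twist": -0.18,"fingers": 1}
  ]
}}

```text
t: 2.1
tcp_pos: [0.4767, 0.0486, 0.2314]
orientation: [-3.134, 0.219, -0.002]
wrist_force: [0.4, -0.8, -0.2]
width: 1.002
grasp_force: 0.0
```

```bash
cat >> h.py <<'E'
from scipy.spatial.transform import Rotation as Rn
def st():
    o=robot.observe();R=Rn.from_rotvec(o["orientation"]).as_matrix()
    p=np.array(o["tcp_pos"]);d=p-[.5237,.0051,0];a=np.radians(-7.97)
    print("t%.2f tcp"%o["t"],np.round(p*1000,1),"psi %.1f"%np.degrees(np.arctan2(R[1,0],R[0,0])),"tilt %.1f"%np.degrees(np.arccos(-R[2,2])),
     "gauge xy",np.round([1000*(d[0]*np.cos(a)+d[1]*np.sin(a)),1000*(-d[0]*np.sin(a)+d[1]*np.cos(a))],1),"F",np.round(o["wrist_force"],1),"Fg %.1f %.1f"%(o["wrist_force"][0]*np.cos(a)+o["wrist_force"][1]*np.sin(a),-o["wrist_force"][0]*np.sin(a)+o["wrist_force"][1]*np.cos(a)),"w %.3f g %.1f"%(o["width"],o["grasp_force"]),"q6 %.2f"%o["q"][5])
E
python3 -c "
from h import *
st()
print(tri((377.42,223.49),(302.4,139.4)),tri((410.39,188.22),(280.2,122.2)),tri((244.3,213.6),(274,204)))"
```

```text
t2.10 tcp [476.7  48.6 231.4] psi -8.0 tilt 0.1 gauge xy [-52.6  36.6] F [ 0.4 -0.8 -0.2] Fg 0.5 -0.7 w 1.002 g 0.0 q6 1.67
(array([ 0.4460044 , -0.26501906,  0.08465241]), np.float64(0.0030583944966030507)) (array([ 0.52886979, -0.34716832,  0.08387643]), np.float64(0.002816752428189846)) (array([0.47434122, 0.04855977, 0.1003812 ]), np.float64(0.00032275070552167663))
```

{"fn": "play_rows", "kwargs": {
  "rows": [
    {"slide": [0,0,-0.4],"twist": 0,"fingers": 1},
    {"slide": [0,0,-0.7],"twist": 0,"fingers": 1},
    {"slide": [0,0,-0.82],"twist": 0,"fingers": 1},
    {"slide": [0,0,-0.82],"twist": 0,"fingers": 1},
    {"slide": [0,0,-0.82],"twist": 0,"fingers": 1},
    {"slide": [0,0,-0.82],"twist": 0,"fingers": 1},
    {"slide": [0,0,-0.82],"twist": 0,"fingers": 1}
  ]
}}

```text
t: 2.68
tcp_pos: [0.4761, 0.0463, 0.0691]
orientation: [3.133, -0.226, 0.004]
wrist_force: [0.9, -0.2, 0.7]
width: 1.003
grasp_force: 0.0
```

```bash
python3 -c "
from h import *
st()
a=crop(grab('top','t1'),200,150,120,90,400,300);b=crop(grab('side','s1'),200,150,120,90,400,300)
cv2.imwrite('pics/q2.png',np.hstack([a,b]))"
```

```text
t2.68 tcp [476.1  46.3  69.1] psi -8.2 tilt 0.2 gauge xy [-52.8  34.2] F [ 0.9 -0.2  0.7] Fg 0.9 -0.0 w 1.003 g 0.0 q6 1.67
```

View pics/q2.png

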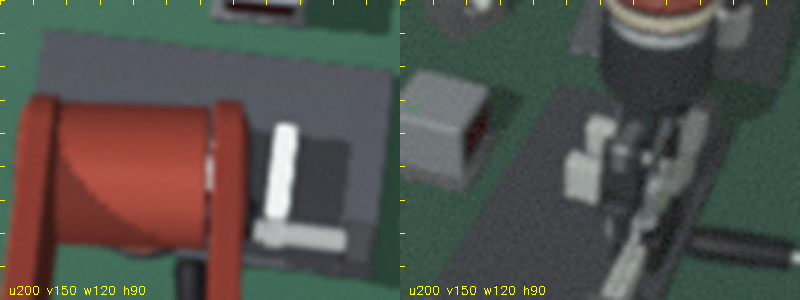

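The gripper straddles the thumb post (side crop about (250,150)), with the jaws still in view beside it. I'll pinch the post.

{"fn": "play_rows", "kwargs": {
  "rows": [
    {"slide": [0,0,0],"twist": 0,"fingers": -1},
    {"slide": [0,0,0],"twist": 0,"fingers": -1},
    {"slide": [0,0,0],"twist": 0,"fingers": -1},
    {"slide": [0,0,0],"twist": 0,"fingers": -1},
    {"slide": [0,0,0],"twist": 0,"fingers": -1},
    {"slide": [0,0,0],"twist": 0,"fingers": -1},
    {"slide": [0,0,0],"twist": 0,"fingers": -1},
    {"slide": [0,0,0],"twist": 0,"fingers": -1}
  ]
}}

```text
t: 3.45
tcp_pos: [0.4743, 0.0479, 0.0677]
orientation: [3.134, -0.223, -0.0]
wrist_force: [-1.2, 0.1, 4.8]
width: 0.198
grasp_force: 39.0
```

```bash
python3 -c "
from h import *
st()"
```

```text
t3.45 tcp [474.3  47.9  67.7] psi -8.1 tilt 0.0 gauge xy [-54.9  35.6] F [-1.2  0.1  4.8] Fg -1.2 -0.1 w 0.198 g 39.0 q6 1.67
```

{"fn": "play_rows", "kwargs": {
  "rows": [
    {"slide": [-0.005,-0.035,0],"fingers": -1,"twist": 0},
    {"slide": [-0.01,-0.07,0],"fingers": -1,"twist": 0},
    {"slide": [-0.014,-0.1,0],"fingers": -1,"twist": 0},
    {"slide": [-0.018,-0.125,0],"fingers": -1,"twist": 0},
    {"slide": [-0.019,-0.135,0],"fingers": -1,"twist": 0},
    {"slide": [-0.019,-0.135,0],"fingers": -1,"twist": 0}
  ]
}}

```text
t: 3.95
tcp_pos: [0.4704, 0.0202, 0.0677]
orientation: [-3.134, 0.224, 0.0]
wrist_force: [-1.9, 0.5, 6.3]
width: 0.194
grasp_force: 39.3
```

```bash
python3 -c "
from h import *
st()"
```

```text
t3.95 tcp [470.4  20.2  67.7] psi -8.2 tilt 0.0 gauge xy [-54.9   7.5] F [-1.9  0.5  6.3] Fg -1.9 0.2 w 0.194 g 39.3 q6 1.61
```

{"fn": "play_rows", "kwargs": {
  "rows": [
    {"slide": [-0.0007,-0.005,0],"fingers": -1,"twist": 0},
    {"slide": [-0.0007,-0.005,0],"fingers": -1,"twist": 0}
  ]
}}

```text
t: 4.12
tcp_pos: [0.4703, 0.0195, 0.0677]
orientation: [-3.133, 0.224, 0.0]
wrist_force: [-1.4, 1.5, 5.7]
width: 0.199
grasp_force: 39.3
```

{"fn": "play_rows", "kwargs": {
  "rows": [
    {"slide": [-0.0007,-0.005,0],"fingers": -1,"twist": 0},
    {"slide": [-0.0007,-0.005,0],"fingers": -1,"twist": 0}
  ]
}}

```text
t: 4.28
tcp_pos: [0.4701, 0.0186, 0.0677]
orientation: [-3.133, 0.224, 0.0]
wrist_force: [-2.1, 0.4, 4.6]
width: 0.201
grasp_force: 39.3
```

{"fn": "play_rows", "kwargs": {
  "rows": [
    {"slide": [-0.0007,-0.005,0],"fingers": -1,"twist": 0},
    {"slide": [-0.0007,-0.005,0],"fingers": -1,"twist": 0}
  ]
}}

```text
t: 4.45
tcp_pos: [0.47, 0.0177, 0.0677]
orientation: [-3.133, 0.224, 0.0]
wrist_force: [-2.1, 2.1, 5.4]
width: 0.199
grasp_force: 39.3
```

{"fn": "play_rows", "kwargs": {
  "rows": [
    {"slide": [-0.0007,-0.005,0],"fingers": -1,"twist": 0},
    {"slide": [-0.0007,-0.005,0],"fingers": -1,"twist": 0}
  ]
}}

```text
t: 4.62
tcp_pos: [0.4699, 0.0167, 0.0677]
orientation: [-3.133, 0.224, 0.0]
wrist_force: [-1.5, 2.4, 5.2]
width: 0.197
grasp_force: 39.3
```

{"fn": "play_rows", "kwargs": {
  "rows": [
    {"slide": [-0.0007,-0.005,0],"fingers": -1,"twist": 0},
    {"slide": [-0.0007,-0.005,0],"fingers": -1,"twist": 0}
  ]
}}

```text
t: 4.78
tcp_pos: [0.4698, 0.0157, 0.0677]
orientation: [-3.133, 0.224, 0.0]
wrist_force: [-1.8, 0.8, 5.8]
width: 0.197
grasp_force: 39.3
```

{"fn": "play_rows", "kwargs": {
  "rows": [
    {"slide": [-0.0007,-0.005,0],"fingers": -1,"twist": 0},
    {"slide": [-0.0007,-0.005,0],"fingers": -1,"twist": 0}
  ]
}}

```text
t: 4.95
tcp_pos: [0.4696, 0.0148, 0.0677]
orientation: [-3.133, 0.224, 0.0]
wrist_force: [-1.4, 2.6, 5.7]
width: 0.2
grasp_force: 39.3
```

{"fn": "play_rows", "kwargs": {
  "rows": [
    {"slide": [-0.0007,-0.005,0],"fingers": -1,"twist": 0},
    {"slide": [-0.0007,-0.005,0],"fingers": -1,"twist": 0}
  ]
}}

```text
t: 5.12
tcp_pos: [0.4696, 0.0147, 0.0677]
orientation: [-3.131, 0.225, -0.0]
wrist_force: [-1.2, 5.4, 5.6]
width: 0.194
grasp_force: 39.3
```

```bash
python3 -c "
from h import *
st()
a=crop(grab('top','t2'),200,150,120,90,400,300);b=crop(grab('side','s2'),200,150,120,90,400,300)
cv2.imwrite('pics/q3.png',np.hstack([a,b]))"
```

```text
t5.12 tcp [469.6  14.7  67.7] psi -8.2 tilt 0.2 gauge xy [-54.9   2. ] F [-1.2  5.4  5.6] Fg -2.0 5.2 w 0.194 g 39.3 q6 1.59
```

View pics/q3.png

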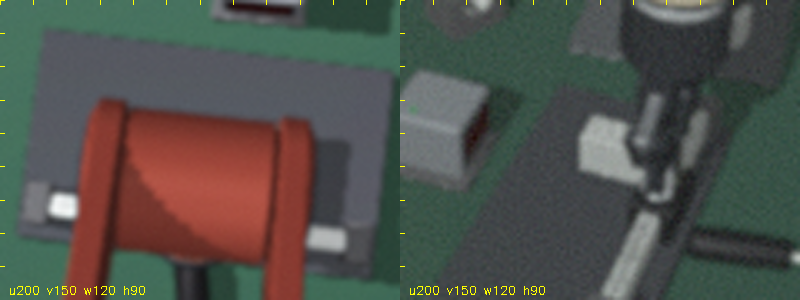

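{"fn": "play_rows", "kwargs": {
  "rows": [
    {"slide": [-0.0005,-0.004,0],"fingers": -1,"twist": 0},
    {"slide": [-0.001,-0.0075,0],"fingers": -1,"twist": 0},
    {"slide": [-0.001,-0.0075,0],"fingers": -1,"twist": 0},
    {"slide": [-0.001,-0.0075,0],"fingers": -1,"twist": 0},
    {"slide": [-0.001,-0.0075,0],"fingers": -1,"twist": 0}
  ]
}}

```text
t: 5.63
tcp_pos: [0.4696, 0.0147, 0.0677]
orientation: [-3.128, 0.225, -0.001]
wrist_force: [0.4, 10.8, 5.4]
width: 0.194
grasp_force: 39.5
```

```bash
python3 -c "
from h import *
st()"
```

```text
t5.63 tcp [469.6  14.7  67.7] psi -8.2 tilt 0.3 gauge xy [-54.9   2. ] F [ 0.4 10.8  5.4] Fg -1.1 10.7 w 0.194 g 39.5 q6 1.59
```

{"fn": "play_rows", "kwargs": {
  "rows": [
    {"slide": [0.006,0.04,0],"fingers": -1,"twist": 0},
    {"slide": [0.014,0.1,0],"fingers": -1,"twist": 0},
    {"slide": [0.023,0.16,0],"fingers": -1,"twist": 0},
    {"slide": [0.031,0.22,0],"fingers": -1,"twist": 0},
    {"slide": [0.04,0.28,0],"fingers": -1,"twist": 0},
    {"slide": [0.048,0.34,0],"fingers": -1,"twist": 0},
    {"slide": [0.054,0.38,0],"fingers": -1,"twist": 0},
    {"slide": [0.056,0.395,0],"fingers": -1,"twist": 0},
    {"slide": [0.056,0.395,0],"fingers": -1,"twist": 0}
  ]
}}

```text
t: 6.38
tcp_pos: [0.4804, 0.0916, 0.0677]
orientation: [-3.134, 0.222, 0.001]
wrist_force: [-2.9, 1.8, 6.0]
width: 0.195
grasp_force: 39.6
```

```bash
python3 -c "
from h import *
st()"
```

```text
t6.38 tcp [480.4  91.6  67.7] psi -8.1 tilt 0.0 gauge xy [-54.9  79.7] F [-2.9  1.8  6. ] Fg -3.1 1.3 w 0.195 g 39.6 q6 1.76
```

{"fn": "play_rows", "kwargs": {
  "rows": [
    {"slide": [0,0,0],"fingers": 1,"twist": 0},
    {"slide": [0,0,0],"fingers": 1,"twist": 0},
    {"slide": [0,0,0],"fingers": 1,"twist": 0},
    {"slide": [0,0,0.2],"fingers": 1,"twist": 0},
    {"slide": [0,0,0.4],"fingers": 1,"twist": 0},
    {"slide": [0,0,0.6],"fingers": 0,"twist": 0},
    {"slide": [0,0,0.6],"fingers": 0,"twist": 0}
  ]
}}

```text
t: 6.97
tcp_pos: [0.4867, 0.0914, 0.1962]
orientation: [-3.132, 0.223, -0.026]
wrist_force: [2.1, -0.3, 0.7]
width: 0.667
grasp_force: 0.0
```

```bash
cat >> m.py <<'E'
def diff(im,ref="pics/top0.png",roi=(335,160,440,255)):
    r=cv2.imread(ref);a=cv2.absdiff(cv2.GaussianBlur(im,(3,3),0),cv2.GaussianBlur(r,(3,3),0)).max(2)
    u,v,U,V=roi;k,l,s,c=cv2.connectedComponentsWithStats((a[v:V,u:U]>40).astype(np.uint8))
    return [(np.round(c[i]+[u,v],1),s[i,4]) for i in range(1,k) if s[i,4]>6]
E
python3 -c "
from m import *
st()
print(diff(grab('top','t3')))"
```

```text
t6.97 tcp [486.7  91.4 196.2] psi -8.2 tilt 1.0 gauge xy [-48.6  80.3] F [ 2.1 -0.3  0.7] Fg 2.1 -0.0 w 0.667 g 0.0 q6 1.76
[(array([366.8, 226.2]), np.int32(106)), (array([377.1, 223.2]), np.int32(23)), (array([349.2, 232.1]), np.int32(85)), (array([362., 236.]), np.int32(7)), (array([387.7, 236.5]), np.int32(14)), (array([355.3, 237.5]), np.int32(17)), (array([370.4, 239.7]), np.int32(28)), (array([381.5, 237.5]), np.int32(11)), (array([393. , 241.3]), np.int32(9)), (array([409.7, 240. ]), np.int32(11))]
```

```bash
python3 -c "
from m import *
t=cv2.imread('pics/t3.png')
cv2.imwrite('pics/q4.png',np.hstack([crop(t,335,160,100,75,400,300),crop(t,345,205,48,36,400,300)]))
for th in(150,175,200): print(plug(t,367,227,14,thr=th))"
```

```text
[ 0.45334655 -0.25981718  0.01910237]
[ 0.46431752 -0.25703597  0.00871006]
[ 0.46424343 -0.25716481  0.00739386]
```

View pics/q4.png

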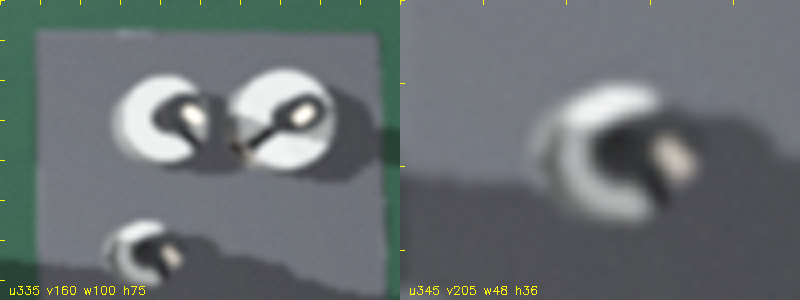

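{"fn": "play_rows", "kwargs": {
  "rows": [
    {"slide": [-0.072,-0.884,0],"fingers": 0,"twist": 0.82},
    {"slide": [-0.072,-0.884,0],"fingers": 0,"twist": 0.82},
    {"slide": [-0.072,-0.884,0],"fingers": 0,"twist": 0.82},
    {"slide": [-0.072,-0.884,0],"fingers": 0,"twist": 0.82},
    {"slide": [-0.072,-0.884,0],"fingers": 0,"twist": 0.82},
    {"slide": [-0.072,-0.884,0],"fingers": 0,"twist": 0.82}
  ]
}}

```text
t: 7.52
tcp_pos: [0.4649, -0.0899, 0.186]
orientation: [3.113, 0.411, -0.003]
wrist_force: [0.4, -0.7, 1.2]
width: 0.497
grasp_force: 0.0
```

{"fn": "play_rows", "kwargs": {
  "rows": [
    {"slide": [-0.072,-0.884,-0.2],"fingers": 0,"twist": 0.82},
    {"slide": [-0.072,-0.884,-0.2],"fingers": 0,"twist": 0.82},
    {"slide": [-0.072,-0.884,-0.2],"fingers": 0,"twist": 0.82},
    {"slide": [-0.072,-0.884,-0.2],"fingers": 0,"twist": 0.82},
    {"slide": [-0.072,-0.884,-0.2],"fingers": 0,"twist": 0.82},
    {"slide": [-0.072,-0.884,-0.2],"fingers": 0,"twist": 0.82},
    {"slide": [-0.072,-0.884,-0.2],"fingers": 0,"twist": 0.82}
  ]
}}

```text
t: 8.1
tcp_pos: [0.4505, -0.2623, 0.1454]
orientation: [-2.961, -1.039, 0.002]
wrist_force: [-0.7, 0.2, -0.1]
width: 0.498
grasp_force: 0.0
```

```bash
python3 -c "
from m import *
st()
s=grab('side','s4')
print(diff(s,'pics/side0.png',(255,115,330,170)))
cv2.imwrite('pics/q5.png',crop(s,240,90,100,75,800,600))"
```

```text
t8.10 tcp [ 450.5 -262.3  145.4] psi 38.7 tilt 0.2 gauge xy [ -35.4 -274.9] F [-0.7  0.2 -0.1] Fg -0.7 0.1 w 0.498 g 0.0 q6 0.23
[(array([305.7, 121.7]), np.int32(37))]
```

View pics/q5.png

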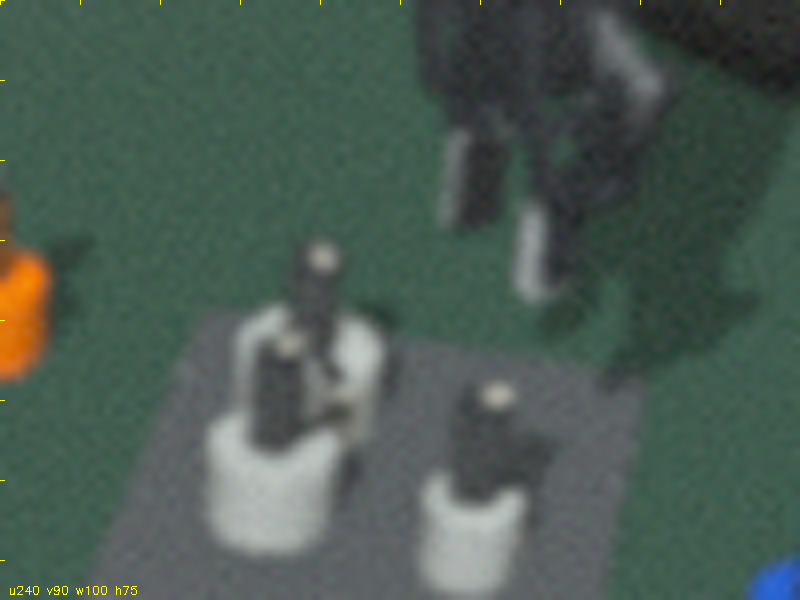

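The fingers at about (460,225) and (535,300) sit either side of the small plug's grip end (490,390). Lowering and gripping now.

{"fn": "play_rows", "kwargs": {
  "rows": [
    {"slide": [0,0,-0.2],"fingers": 0,"twist": 0},
    {"slide": [0,0,-0.4],"fingers": 0,"twist": 0},
    {"slide": [0,0,-0.49],"fingers": 0,"twist": 0},
    {"slide": [0,0,-0.49],"fingers": 0,"twist": 0},
    {"slide": [0,0,-0.49],"fingers": 0,"twist": 0},
    {"slide": [0,0,-0.49],"fingers": -1,"twist": 0},
    {"slide": [0,0,-0.49],"fingers": -1,"twist": 0},
    {"slide": [0,0,-0.49],"fingers": -1,"twist": 0},
    {"slide": [0,0,-0.49],"fingers": -1,"twist": 0},
    {"slide": [0,0,-0.49],"fingers": -1,"twist": 0}
  ],
  "force": 60
}}

```text
t: 8.98
tcp_pos: [0.4535, -0.263, 0.0518]
orientation: [2.96, 1.043, 0.005]
wrist_force: [-0.1, 2.0, 7.5]
width: 0.237
grasp_force: 59.2
```

{"fn": "play_rows", "kwargs": {
  "rows": [
    {"slide": [0,0,0],"fingers": -1,"twist": 0},
    {"slide": [0,0,0.02],"fingers": -1,"twist": 0},
    {"slide": [0,0,0.1],"fingers": -1,"twist": 0},
    {"slide": [0,0,0.3],"fingers": -1,"twist": 0},
    {"slide": [0,0,0.5],"fingers": -1,"twist": 0},
    {"slide": [0,0,0.7],"fingers": -1,"twist": 0},
    {"slide": [0,0,0.7],"fingers": -1,"twist": 0},
    {"slide": [0,0,0.7],"fingers": -1,"twist": 0}
  ]
}}

```text
t: 9.65
tcp_pos: [0.4533, -0.2639, 0.1928]
orientation: [2.957, 1.042, 0.006]
wrist_force: [-0.2, 0.1, -4.5]
width: 0.237
grasp_force: 59.7
```

```bash
python3 -c "
from m import *
st()"
```

```text
t9.65 tcp [ 453.3 -263.9  192.8] psi 38.8 tilt 0.4 gauge xy [ -32.4 -276.1] F [-0.2  0.1 -4.5] Fg -0.2 0.0 w 0.237 g 59.7 q6 0.23
```

{"fn": "play_rows", "kwargs": {
  "rows": [
    {"slide": [0.068,0.2385,0],"fingers": -1,"twist": 0.93},
    {"slide": [0.068,0.2385,0],"fingers": -1,"twist": 0.93},
    {"slide": [0.068,0.2385,0],"fingers": -1,"twist": 0.93},
    {"slide": [0.068,0.2385,0],"fingers": -1,"twist": 0.93}
  ]
}}

```text
t: 9.98
tcp_pos: [0.4631, -0.2124, 0.1859]
orientation: [-2.632, -1.705, 0.005]
wrist_force: [0.3, 0.4, -3.6]
width: 0.24
grasp_force: 59.8
```

{"fn": "play_rows", "kwargs": {
  "rows": [
    {"slide": [0.068,0.2385,0],"fingers": -1,"twist": 0.93},
    {"slide": [0.068,0.2385,0],"fingers": -1,"twist": 0.93},
    {"slide": [0.068,0.2385,0],"fingers": -1,"twist": 0.93},
    {"slide": [0.068,0.2385,0],"fingers": -1,"twist": 0.93}
  ]
}}

```text
t: 10.32
tcp_pos: [0.4765, -0.1649, 0.1858]
orientation: [-2.168, -2.265, 0.003]
wrist_force: [-0.7, 0.5, -2.8]
width: 0.24
grasp_force: 59.9
```

{"fn": "play_rows", "kwargs": {
  "rows": [
    {"slide": [0.068,0.2385,0],"fingers": -1,"twist": 0.93},
    {"slide": [0.068,0.2385,0],"fingers": -1,"twist": 0.93},
    {"slide": [0.068,0.2385,0],"fingers": -1,"twist": 0.93},
    {"slide": [0.068,0.2385,0],"fingers": -1,"twist": 0.93}
  ]
}}

```text
t: 10.65
tcp_pos: [0.4901, -0.1175, 0.1858]
orientation: [-1.587, -2.704, 0.002]
wrist_force: [-0.4, -0.1, -4.2]
width: 0.242
grasp_force: 60.0
```

{"fn": "play_rows", "kwargs": {
  "rows": [
    {"slide": [0.068,0.2385,0],"fingers": -1,"twist": 0.93},
    {"slide": [0.068,0.2385,0],"fingers": -1,"twist": 0.93},
    {"slide": [0.068,0.2385,0],"fingers": -1,"twist": 0.93},
    {"slide": [0.068,0.2385,0],"fingers": -1,"twist": 0.93}
  ]
}}

```text
t: 10.98
tcp_pos: [0.5036, -0.07, 0.1858]
orientation: [-0.921, -2.996, 0.001]
wrist_force: [0.5, 0.0, -3.9]
width: 0.238
grasp_force: 60.4
```

{"fn": "play_rows", "kwargs": {
  "rows": [
    {"slide": [0.068,0.2385,-0.2],"fingers": -1,"twist": 0.93},
    {"slide": [0.068,0.2385,-0.2],"fingers": -1,"twist": 0.93},
    {"slide": [0.068,0.2385,-0.2],"fingers": -1,"twist": 0.93},
    {"slide": [0.068,0.2385,-0.2],"fingers": -1,"twist": 0.93},
    {"slide": [0.068,0.2385,-0.2],"fingers": -1,"twist": 0.93},
    {"slide": [0.068,0.2385,-0.2],"fingers": -1,"twist": 0.93},
    {"slide": [0.068,0.2385,-0.2],"fingers": -1,"twist": 0.93}
  ]
}}

```text
t: 11.57
tcp_pos: [0.5185, -0.0238, 0.1479]
orientation: [-0.221, -3.131, -0.0]
wrist_force: [1.0, 0.1, -4.2]
width: 0.238
grasp_force: 60.7
```

```bash
python3 -c "
from m import *
st()
a=crop(grab('top','t5'),200,130,120,90,400,300);b=crop(grab('side','s5'),200,120,120,90,400,300)
cv2.imwrite('pics/q6.png',np.hstack([a,b]))"
```

```text
t11.57 tcp [518.5 -23.8 147.9] psi 171.9 tilt 0.2 gauge xy [ -1.1 -29.3] F [ 1.   0.1 -4.2] Fg 1.0 0.2 w 0.238 g 60.7 q6 -1.61
```

View pics/q6.png

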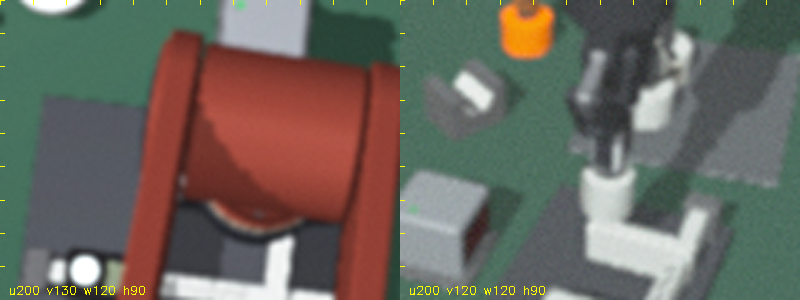

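{"fn": "play_rows", "kwargs": {
  "rows": [
    {"slide": [0,0.003,-0.15],"fingers": -1,"twist": 0},
    {"slide": [0,0.003,-0.25],"fingers": -1,"twist": 0},
    {"slide": [0,0.003,-0.33],"fingers": -1,"twist": 0},
    {"slide": [0,0.003,-0.37],"fingers": -1,"twist": 0},
    {"slide": [0,0.003,-0.38],"fingers": -1,"twist": 0},
    {"slide": [0,0.003,-0.38],"fingers": -1,"twist": 0}
  ]
}}

```text
t: 12.17
tcp_pos: [0.5195, -0.0233, 0.0731]
orientation: [-0.219, -3.133, -0.0]
wrist_force: [-0.1, -0.5, -4.0]
width: 0.236
grasp_force: 60.7
```

{"fn": "play_rows", "kwargs": {
  "rows": [
    {"slide": [0,0,-0.01],"fingers": -1,"twist": 0},
    {"slide": [0,0,-0.01],"fingers": -1,"twist": 0}
  ]
}}

```text
t: 12.33
tcp_pos: [0.5208, -0.0234, 0.0725]
orientation: [0.218, 3.131, -0.0]
wrist_force: [0.0, 0.1, -2.5]
width: 0.242
grasp_force: 60.7
```

{"fn": "play_rows", "kwargs": {
  "rows": [
    {"slide": [0,0,-0.01],"fingers": -1,"twist": 0},
    {"slide": [0,0,-0.01],"fingers": -1,"twist": 0}
  ]
}}

```text
t: 12.5
tcp_pos: [0.5202, -0.0232, 0.0699]
orientation: [0.218, 3.133, -0.0]
wrist_force: [0.2, -1.2, -3.8]
width: 0.239
grasp_force: 60.7
```

{"fn": "play_rows", "kwargs": {
  "rows": [
    {"slide": [0,0,-0.007],"fingers": -1,"twist": 0},
    {"slide": [0,0,-0.007],"fingers": -1,"twist": 0}
  ]
}}

```text
t: 12.67
tcp_pos: [0.5196, -0.0232, 0.068]
orientation: [0.218, 3.134, -0.0]
wrist_force: [-0.5, 0.4, -2.8]
width: 0.236
grasp_force: 60.7
```

{"fn": "play_rows", "kwargs": {
  "rows": [
    {"slide": [0,0,-0.006],"fingers": -1,"twist": 0},
    {"slide": [0,0,-0.006],"fingers": -1,"twist": 0}
  ]
}}

```text
t: 12.83
tcp_pos: [0.5199, -0.0232, 0.0669]
orientation: [0.218, 3.133, -0.0]
wrist_force: [0.5, -0.1, -2.6]
width: 0.24
grasp_force: 61.0
```

{"fn": "play_rows", "kwargs": {
  "rows": [
    {"slide": [0,0,-0.006],"fingers": -1,"twist": 0},
    {"slide": [0,0,-0.006],"fingers": -1,"twist": 0}
  ]
}}

```text
t: 13.0
tcp_pos: [0.5202, -0.0232, 0.0669]
orientation: [0.218, 3.134, -0.0]
wrist_force: [-2.3, 0.3, 5.5]
width: 0.239
grasp_force: 61.9
```

{"fn": "play_rows", "kwargs": {
  "rows": [
    {"slide": [0,0,0],"fingers": 0,"twist": 0},
    {"slide": [0,0,0],"fingers": 0,"twist": 0},
    {"slide": [0,0,0],"fingers": 0,"twist": 0},
    {"slide": [0,0,0.02],"fingers": 0,"twist": 0},
    {"slide": [0,0,0.1],"fingers": 0,"twist": 0},
    {"slide": [0,0,0.3],"fingers": 0,"twist": 0},
    {"slide": [0,0,0.5],"fingers": 0,"twist": 0},
    {"slide": [0,0,0.5],"fingers": 0,"twist": 0}
  ]
}}

```text
t: 13.67
tcp_pos: [0.526, -0.0242, 0.1748]
orientation: [0.216, 3.117, -0.003]
wrist_force: [0.7, -0.2, 1.5]
width: 0.501
grasp_force: 0.0
```

{"fn": "play_rows", "kwargs": {
  "rows": [
    {"slide": [-0.195,0.573,0.0],"fingers": 1,"twist": 0},
    {"slide": [-0.195,0.573,0],"fingers": 1,"twist": 0},
    {"slide": [-0.195,0.573,0],"fingers": 1,"twist": 0},
    {"slide": [-0.195,0.573,0],"fingers": 1,"twist": 0},
    {"slide": [-0.195,0.573,0],"fingers": 1,"twist": 0},
    {"slide": [-0.195,0.573,0],"fingers": 1,"twist": 0}
  ]
}}

```text
t: 14.17
tcp_pos: [0.481, 0.0914, 0.1658]
orientation: [0.216, 3.133, -0.001]
wrist_force: [1.0, -0.6, -0.0]
width: 0.998
grasp_force: 0.0
```

```bash
python3 -c "
from m import *
st()
t=grab('top','t6')
cv2.imwrite('pics/q7.png',np.hstack([crop(t,200,150,120,90,400,300),crop(t,256,170,40,30,400,300)]))
print(diff(t))"
```

```text
t14.17 tcp [481.   91.4 165.8] psi 172.1 tilt 0.1 gauge xy [-54.3  79.5] F [ 1.  -0.6 -0. ] Fg 1.0 -0.4 w 0.998 g 0.0 q6 -1.39
[(array([359.8, 228.8]), np.int32(324)), (array([390. , 223.7]), np.int32(69)), (array([372.3, 221. ]), np.int32(7)), (array([377.6, 223.9]), np.int32(22)), (array([362., 236.]), np.int32(7)), (array([421.2, 237.8]), np.int32(13)), (array([367.1, 237.9]), np.int32(10)), (array([387.6, 238.2]), np.int32(12)), (array([409.6, 237.7]), np.int32(7)), (array([399.3, 240. ]), np.int32(7)), (array([360.5, 242.1]), np.int32(24)), (array([373.2, 241.8]), np.int32(14))]
```

View pics/q7.png

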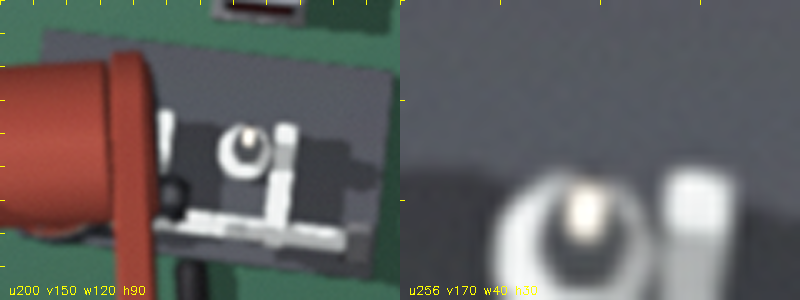

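{"fn": "play_rows", "kwargs": {
  "rows": [
    {"slide": [0,0,-0.2],"fingers": 1,"twist": 0},
    {"slide": [0,0,-0.4],"fingers": 1,"twist": 0},
    {"slide": [0,0,-0.49],"fingers": 1,"twist": 0},
    {"slide": [0,0,-0.49],"fingers": 1,"twist": 0},
    {"slide": [0,0,-0.49],"fingers": 1,"twist": 0},
    {"slide": [0,0,-0.49],"fingers": -1,"twist": 0},
    {"slide": [0,0,-0.49],"fingers": -1,"twist": 0},
    {"slide": [0,0,-0.49],"fingers": -1,"twist": 0},
    {"slide": [0,0,-0.49],"fingers": -1,"twist": 0},
    {"slide": [0,0,-0.49],"fingers": -1,"twist": 0}
  ],
  "force": 40
}}

```text
t: 15.05
tcp_pos: [0.4816, 0.0915, 0.0687]
orientation: [0.218, 3.132, 0.0]
wrist_force: [-0.2, -0.8, 0.6]
width: 0.3
grasp_force: 0.0
```

{"fn": "play_rows", "kwargs": {
  "rows": [
    {"slide": [0,0,0],"fingers": -1,"twist": 0},
    {"slide": [0,0,0],"fingers": -1,"twist": 0},
    {"slide": [0,0,0],"fingers": -1,"twist": 0},
    {"slide": [0,0,0],"fingers": -1,"twist": 0}
  ]
}}

```text
t: 15.38
tcp_pos: [0.4812, 0.0915, 0.0684]
orientation: [0.217, 3.133, -0.0]
wrist_force: [-1.2, -0.7, 7.2]
width: 0.198
grasp_force: 38.9
```

```bash
python3 -c "
from m import *
st()
t=cv2.imread('pics/t6.png');g=cv2.cvtColor(t,cv2.COLOR_BGR2GRAY)
u,v=268,185;p=cv2.resize(g[v:v+11,u:u+12],None,fx=8,fy=8,interpolation=cv2.INTER_CUBIC)
np.set_printoptions(linewidth=200);print(g[180:202,260:288])
for th in(170,190,210):
    k,l,s,c=cv2.connectedComponentsWithStats((p>th).astype(np.uint8))
    for i in range(1,k):
        if s[i,4]>80:
            yy,xx=np.where(l==i);e,V=np.linalg.eigh(np.cov(xx,yy));print(th,s[i],c[i]/8+[u,v],V[:,1],e)
"
```

```text
t15.38 tcp [481.2  91.5  68.4] psi 172.1 tilt 0.1 gauge xy [-54.   79.7] F [-1.2 -0.7  7.2] Fg -1.1 -0.9 w 0.198 g 38.9 q6 -1.39
[[ 91  90  90  90  89  90  91  90  91  89  91  90  89  90  89  90  91  91  89  90  90  89  91  90  91  89  89  90]
 [ 90  90  90  89  89  89  90  91  90  90  90  89  90  89  90  89  91  90  89  88  90  90  90  88  89  90  90  90]
 [ 90  91  90  89  90  90  90  91  89  89  90  91  88  90  91  89  90  90  90  91  90  90  91  90  89  91  89  90]
 [ 90  91  90  90  91  91  88  89  91  90  89  91  92  91  89  89  91  89  90  90  91  89  88  89  89  89  90  90]
 [ 91  91  89  90  89  90  90  90  91  89  89  90  88  90  89  90  90  89  90  88  90  90  89  88  89  87  87  89]
 [ 89  89  88  90  90  91  90  91  88  89  89  90  89  89  88  89  87  89  89  90  89  89  88  88  90  89  88  89]
 [ 80  80  79  79  84  88  90  89  89  90  96 102 101  95  87  83  88  89  89  90  89  88  95 110 121 122 115 106]
 [ 66  66  66  68  73  79  83  84  90 103 124 140 138 124 110  97  99  98  95  90  87  89 119 165 195 198 184 163]
 [ 61  60  59  60  62  65  71  84 108 143 174 177 1
[... 1402 characters left out ...]
 177 136 103 125 164 183 187 186 182 144]
 [ 61  62  62  61  60  63  92 147 196 227 239 243 245 245 244 241 230 203 159 106 104 163 205 216 217 218 212 168]]
170 [   0   26   74   62 2414] [272.12484466 191.25243372] [-0.94352297  0.33130712] [182.52402822 530.59121471]
190 [ 39  29  30  40 952] [274.58403361 190.96467962] [-0.09589469  0.99539149] [ 55.91021766 105.20938113]
190 [  0  31  25  57 845] [269.08994083 192.17455621] [-0.20992135  0.97771828] [ 24.92087227 253.1202618 ]
210 [ 41  32  25  35 710] [274.57165493 191.02605634] [-0.11372248  0.99351256] [39.3454779  82.72340904]
210 [  0  38  19  50 606] [268.81930693 192.56332508] [-0.15441751  0.98800568] [ 15.61411305 201.88535235]
```

{"fn": "play_rows", "kwargs": {
  "rows": [
    {"slide": [-0.005,-0.035,0],"fingers": -1,"twist": 0},
    {"slide": [-0.01,-0.07,0],"fingers": -1,"twist": 0},
    {"slide": [-0.015,-0.105,0],"fingers": -1,"twist": 0},
    {"slide": [-0.019,-0.135,0],"fingers": -1,"twist": 0},
    {"slide": [-0.022,-0.16,0],"fingers": -1,"twist": 0},
    {"slide": [-0.024,-0.173,0],"fingers": -1,"twist": 0},
    {"slide": [-0.024,-0.173,0],"fingers": -1,"twist": 0}
  ]
}}

```text
t: 15.97
tcp_pos: [0.4764, 0.0566, 0.0684]
orientation: [0.218, 3.133, 0.001]
wrist_force: [-1.9, 0.7, 5.9]
width: 0.2
grasp_force: 39.4
```

{"fn": "play_rows", "kwargs": {
  "rows": [
    {"slide": [-0.0007,-0.005,0],"fingers": -1,"twist": 0},
    {"slide": [-0.0014,-0.01,0],"fingers": -1,"twist": 0},
    {"slide": [-0.0014,-0.01,0],"fingers": -1,"twist": 0}
  ]
}}

```text
t: 16.22
tcp_pos: [0.4762, 0.0551, 0.0685]
orientation: [0.218, 3.133, 0.001]
wrist_force: [-1.4, 1.0, 5.6]
width: 0.194
grasp_force: 39.4
```

{"fn": "play_rows", "kwargs": {
  "rows": [
    {"slide": [-0.0007,-0.005,0],"fingers": -1,"twist": 0},
    {"slide": [-0.0007,-0.005,0],"fingers": -1,"twist": 0}
  ]
}}

```text
t: 16.38
tcp_pos: [0.476, 0.0543, 0.0685]
orientation: [0.218, 3.133, 0.002]
wrist_force: [-1.7, 2.0, 6.2]
width: 0.198
grasp_force: 39.4
```

{"fn": "play_rows", "kwargs": {
  "rows": [
    {"slide": [-0.0007,-0.005,0],"fingers": -1,"twist": 0},
    {"slide": [-0.0007,-0.005,0],"fingers": -1,"twist": 0}
  ]
}}

```text
t: 16.55
tcp_pos: [0.476, 0.0538, 0.0685]
orientation: [0.219, 3.133, 0.004]
wrist_force: [-1.6, 3.8, 6.6]
width: 0.199
grasp_force: 39.4
```

{"fn": "play_rows", "kwargs": {
  "rows": [
    {"slide": [-0.0007,-0.005,0],"fingers": -1,"twist": 0},
    {"slide": [-0.0007,-0.005,0],"fingers": -1,"twist": 0}
  ]
}}

```text
t: 16.72
tcp_pos: [0.4758, 0.053, 0.0685]
orientation: [0.219, 3.133, 0.004]
wrist_force: [-1.7, 4.2, 5.9]
width: 0.195
grasp_force: 39.4
```

```bash
python3 -c "
from m import *
st()"
```

```text
t16.72 tcp [475.8  53.   68.5] psi 172.0 tilt 0.2 gauge xy [-54.   40.8] F [-1.7  4.2  5.9] Fg -2.3 3.9 w 0.195 g 39.4 q6 -1.47
```

{"fn": "play_rows", "kwargs": {
  "rows": [
    {"slide": [-0.0007,-0.005,0],"fingers": -1,"twist": 0},
    {"slide": [-0.0007,-0.005,0],"fingers": -1,"twist": 0}
  ]
}}

```text
t: 16.88
tcp_pos: [0.4757, 0.0522, 0.0684]
orientation: [0.219, 3.133, 0.005]
wrist_force: [-0.2, 5.2, 6.6]
width: 0.196
grasp_force: 39.4
```

{"fn": "play_rows", "kwargs": {
  "rows": [
    {"slide": [-0.0007,-0.005,0],"fingers": -1,"twist": 0},
    {"slide": [-0.0007,-0.005,0],"fingers": -1,"twist": 0}
  ]
}}

```text
t: 17.05
tcp_pos: [0.4757, 0.0521, 0.0685]
orientation: [0.22, 3.132, 0.008]
wrist_force: [-1.1, 8.6, 5.2]
width: 0.2
grasp_force: 39.5
```

```bash
python3 -c "
from m import *
st()"
```

```text
t17.05 tcp [475.7  52.1  68.5] psi 172.0 tilt 0.3 gauge xy [-54.   39.9] F [-1.1  8.6  5.2] Fg -2.2 8.3 w 0.200 g 39.5 q6 -1.47
```

{"fn": "play_rows", "kwargs": {
  "rows": [
    {"slide": [-0.0007,-0.005,0],"fingers": -1,"twist": 0},
    {"slide": [-0.0007,-0.005,0],"fingers": -1,"twist": 0},
    {"slide": [-0.0007,-0.005,0],"fingers": -1,"twist": 0}
  ]
}}

```text
t: 17.3
tcp_pos: [0.4757, 0.0521, 0.0684]
orientation: [0.22, 3.132, 0.011]
wrist_force: [-0.3, 12.4, 5.0]
width: 0.196
grasp_force: 39.6
```

```bash
python3 -c "
from m import *
st()"
```

```text
t17.30 tcp [475.7  52.1  68.4] psi 171.9 tilt 0.4 gauge xy [-54.1  39.9] F [-0.3 12.4  5. ] Fg -2.0 12.3 w 0.196 g 39.6 q6 -1.48
```

{"fn": "play_rows", "kwargs": {
  "rows": [
    {"slide": [0,0,0],"fingers": -1,"twist": 0},
    {"slide": [0,0,0],"fingers": -1,"twist": 0},
    {"slide": [0,0,0],"fingers": -1,"twist": 0},
    {"slide": [0,0,0],"fingers": -1,"twist": 0},
    {"slide": [0,0,0],"fingers": -1,"twist": 0},
    {"slide": [0,0,0],"fingers": -1,"twist": 0},
    {"slide": [0,0,0],"fingers": -1,"twist": 0},
    {"slide": [0,0,0],"fingers": -1,"twist": 0}
  ]
}}

```text
t: 17.97
tcp_pos: [0.4757, 0.0521, 0.0685]
orientation: [0.22, 3.132, 0.01]
wrist_force: [0.2, 11.4, 5.1]
width: 0.197
grasp_force: 39.6
```

{"fn": "play_rows", "kwargs": {
  "rows": [
    {"slide": [0,0,0],"fingers": -1,"twist": 0},
    {"slide": [0,0,0],"fingers": -1,"twist": 0},
    {"slide": [0,0,0],"fingers": -1,"twist": 0},
    {"slide": [0,0,0],"fingers": -1,"twist": 0},
    {"slide": [0,0,0],"fingers": -1,"twist": 0},
    {"slide": [0,0,0],"fingers": -1,"twist": 0},
    {"slide": [0,0,0],"fingers": -1,"twist": 0},
    {"slide": [0,0,0],"fingers": -1,"twist": 0}
  ]
}}

```text
t: 18.63
tcp_pos: [0.4757, 0.0521, 0.0685]
orientation: [0.22, 3.132, 0.01]
wrist_force: [0.3, 11.5, 4.9]
width: 0.197
grasp_force: 39.6
```

{"fn": "play_rows", "kwargs": {
  "rows": [
    {"slide": [0.002,0.015,0],"fingers": -1,"twist": 0},
    {"slide": [0.006,0.04,0],"fingers": -1,"twist": 0},
    {"slide": [0.012,0.08,0],"fingers": -1,"twist": 0},
    {"slide": [0.018,0.13,0],"fingers": -1,"twist": 0},
    {"slide": [0.024,0.17,0],"fingers": -1,"twist": 0},
    {"slide": [0.029,0.205,0],"fingers": -1,"twist": 0},
    {"slide": [0.03,0.213,0],"fingers": -1,"twist": 0},
    {"slide": [0.03,0.213,0],"fingers": -1,"twist": 0}
  ]
}}

```text
t: 19.3
tcp_pos: [0.4813, 0.0919, 0.0685]
orientation: [0.216, 3.133, 0.0]
wrist_force: [-1.7, 0.5, 6.9]
width: 0.197
grasp_force: 39.6
```

```bash
python3 -c "
from m import *
st()"
```

```text
t19.30 tcp [481.3  91.9  68.5] psi 172.1 tilt 0.1 gauge xy [-54.  80.] F [-1.7  0.5  6.9] Fg -1.8 0.3 w 0.197 g 39.6 q6 -1.39
```

{"fn": "play_rows", "kwargs": {
  "rows": [
    {"slide": [0,0,0],"fingers": 1,"twist": 0},
    {"slide": [0,0,0],"fingers": 1,"twist": 0},
    {"slide": [0,0,0],"fingers": 1,"twist": 0},
    {"slide": [0,0,0.2],"fingers": 1,"twist": 0},
    {"slide": [0,0,0.4],"fingers": 1,"twist": 0},
    {"slide": [0,0,0.5],"fingers": 0,"twist": 0},
    {"slide": [0,0,0.5],"fingers": 0,"twist": 0}
  ]
}}

```text
t: 19.88
tcp_pos: [0.485, 0.0915, 0.1733]
orientation: [0.217, 3.123, 0.002]
wrist_force: [0.9, 0.3, -0.3]
width: 0.667
grasp_force: 0.0
```

{"fn": "play_rows", "kwargs": {
  "rows": [
    {"slide": [0.1975,-0.5865,0],"fingers": 0,"twist": 0},
    {"slide": [0.1975,-0.5865,0],"fingers": 0,"twist": 0},
    {"slide": [0.1975,-0.5865,0],"fingers": 0,"twist": 0},
    {"slide": [0.1975,-0.5865,0],"fingers": 0,"twist": 0},
    {"slide": [0.1975,-0.5865,0],"fingers": 0,"twist": 0},
    {"slide": [0.1975,-0.5865,0],"fingers": 0,"twist": 0}
  ]
}}

```text
t: 20.38
tcp_pos: [0.5191, -0.0257, 0.1661]
orientation: [-0.219, -3.131, -0.001]
wrist_force: [0.9, 0.4, 0.3]
width: 0.496
grasp_force: 0.0
```

```bash
python3 -c "
from m import *
st()"
```

```text
t20.38 tcp [519.1 -25.7 166.1] psi 172.0 tilt 0.2 gauge xy [ -0.3 -31.1] F [0.9 0.4 0.3] Fg 0.8 0.5 w 0.496 g 0.0 q6 -1.62
```

{"fn": "play_rows", "kwargs": {
  "rows": [
    {"slide": [0,0.002,-0.2],"fingers": 0,"twist": 0},
    {"slide": [0,0.002,-0.4],"fingers": 0,"twist": 0},
    {"slide": [0,0.002,-0.49],"fingers": 0,"twist": 0},
    {"slide": [0,0.002,-0.5],"fingers": 0,"twist": 0},
    {"slide": [0,0.002,-0.5],"fingers": 0,"twist": 0},
    {"slide": [0,0.002,-0.5],"fingers": -1,"twist": 0},
    {"slide": [0,0.002,-0.5],"fingers": -1,"twist": 0},
    {"slide": [0,0.002,-0.5],"fingers": -1,"twist": 0},
    {"slide": [0,0.002,-0.5],"fingers": -1,"twist": 0},
    {"slide": [0,0.002,-0.5],"fingers": -1,"twist": 0}
  ],
  "force": 60
}}

```text
t: 21.22
tcp_pos: [0.5221, -0.0255, 0.0696]
orientation: [0.218, 3.13, 0.0]
wrist_force: [-0.0, 1.5, 6.7]
width: 0.239
grasp_force: 59.5
```

```bash
python3 -c "
from m import *
st()"
```

```text
t21.22 tcp [522.1 -25.5  69.6] psi 172.0 tilt 0.2 gauge xy [  2.6 -30.5] F [-0.   1.5  6.7] Fg -0.2 1.5 w 0.239 g 59.5 q6 -1.62
```

{"fn": "play_rows", "kwargs": {
  "rows": [
    {"slide": [0,0,0],"fingers": -1,"twist": 0},
    {"slide": [0,0.01,0.02],"fingers": -1,"twist": 0},
    {"slide": [0,0.02,0.1],"fingers": -1,"twist": 0},
    {"slide": [0,0.02,0.3],"fingers": -1,"twist": 0},
    {"slide": [0,0.02,0.5],"fingers": -1,"twist": 0},
    {"slide": [0,0.02,0.7],"fingers": -1,"twist": 0},
    {"slide": [0,0.02,0.7],"fingers": -1,"twist": 0}
  ]
}}

```text
t: 21.8
tcp_pos: [0.5257, -0.0224, 0.2168]
orientation: [0.217, 3.118, -0.003]
wrist_force: [2.7, 0.5, -0.9]
width: 0.24
grasp_force: 59.4
```

{"fn": "play_rows", "kwargs": {
  "rows": [
    {"slide": [-0.117,0.667,0],"fingers": -1,"twist": 0},
    {"slide": [-0.117,0.667,0],"fingers": -1,"twist": 0},
    {"slide": [-0.117,0.667,0],"fingers": -1,"twist": 0},
    {"slide": [-0.117,0.667,0],"fingers": -1,"twist": 0},
    {"slide": [-0.117,0.667,0],"fingers": -1,"twist": 0}
  ]
}}

```text
t: 22.22
tcp_pos: [0.4946, 0.1146, 0.2059]
orientation: [-0.211, -3.131, -0.0]
wrist_force: [-0.8, -1.2, -3.2]
width: 0.236
grasp_force: 60.0
```

{"fn": "play_rows", "kwargs": {
  "rows": [
    {"slide": [-0.117,0.667,0],"fingers": -1,"twist": 0},
    {"slide": [-0.117,0.667,0],"fingers": -1,"twist": 0},
    {"slide": [-0.117,0.667,0],"fingers": -1,"twist": 0},
    {"slide": [-0.117,0.667,0],"fingers": -1,"twist": 0},
    {"slide": [-0.117,0.667,0],"fingers": -1,"twist": 0}
  ]
}}

```text
t: 22.63
tcp_pos: [0.4725, 0.2468, 0.2065]
orientation: [-0.212, -3.133, 0.001]
wrist_force: [0.3, -1.1, -3.4]
width: 0.237
grasp_force: 60.6
```

{"fn": "play_rows", "kwargs": {
  "rows": [
    {"slide": [-0.117,0.65,0],"fingers": -1,"twist": 0},
    {"slide": [-0.117,0.65,0],"fingers": -1,"twist": 0},
    {"slide": [-0.117,0.65,0],"fingers": -1,"twist": 0},
    {"slide": [-0.117,0.65,0],"fingers": -1,"twist": 0},
    {"slide": [-0.117,0.65,0],"fingers": -1,"twist": 0},
    {"slide": [-0.117,0.65,0],"fingers": -1,"twist": 0}
  ]
}}

```text
t: 23.13
tcp_pos: [0.4504, 0.3735, 0.2065]
orientation: [-0.218, -3.133, 0.005]
wrist_force: [-0.3, -0.6, -3.7]
width: 0.234
grasp_force: 61.2
```

```bash
python3 -c "
from m import *
st()
t=grab('top','t7');s=grab('side','s7')
print(diff(t))
cv2.imwrite('pics/q8.png',np.hstack([crop(t,80,150,240,180,400,300),crop(s,170,150,240,180,400,300)]))"
```

```text
t23.13 tcp [450.4 373.5 206.5] psi 172.1 tilt 0.2 gauge xy [-123.7  354.7] F [-0.3 -0.6 -3.7] Fg -0.3 -0.7 w 0.234 g 61.2 q6 -0.86
[(array([367.4, 222.8]), np.int32(126)), (array([388.2, 226.7]), np.int32(231)), (array([377.4, 223.5]), np.int32(17))]
```

View pics/q8.png

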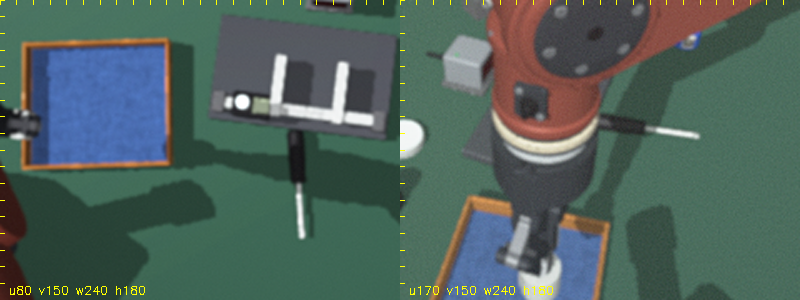

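{"fn": "play_rows", "kwargs": {
  "rows": [
    {"slide": [0,0,-0.2],"fingers": -1,"twist": 0},
    {"slide": [0,0,-0.4],"fingers": -1,"twist": 0},
    {"slide": [0,0,-0.55],"fingers": -1,"twist": 0},
    {"slide": [0,0,-0.65],"fingers": -1,"twist": 0},
    {"slide": [0,0,-0.7],"fingers": -1,"twist": 0},
    {"slide": [0,0,-0.72],"fingers": -1,"twist": 0},
    {"slide": [0,0,-0.72],"fingers": -1,"twist": 0}
  ]
}}

```text
t: 23.82
tcp_pos: [0.4504, 0.3742, 0.0632]
orientation: [-0.22, -3.133, 0.001]
wrist_force: [0.1, -0.2, -3.3]
width: 0.24
grasp_force: 61.0
```

{"fn": "play_rows", "kwargs": {
  "rows": [
    {"slide": [0,0,-0.008],"fingers": -1,"twist": 0},
    {"slide": [0,0,-0.015],"fingers": -1,"twist": 0},
    {"slide": [0,0,-0.015],"fingers": -1,"twist": 0}
  ]
}}

```text
t: 24.07
tcp_pos: [0.4513, 0.376, 0.0623]
orientation: [0.218, 3.131, 0.003]
wrist_force: [0.6, -0.5, -3.3]
width: 0.237
grasp_force: 61.0
```

{"fn": "play_rows", "kwargs": {
  "rows": [
    {"slide": [0,0,-0.007],"fingers": -1,"twist": 0},
    {"slide": [0,0,-0.01],"fingers": -1,"twist": 0},
    {"slide": [0,0,-0.01],"fingers": -1,"twist": 0}
  ]
}}

```text
t: 24.32
tcp_pos: [0.45, 0.3755, 0.0588]
orientation: [0.217, 3.134, 0.0]
wrist_force: [-0.1, 0.1, -3.9]
width: 0.237
grasp_force: 61.0
```

{"fn": "play_rows", "kwargs": {
  "rows": [
    {"slide": [0,0,-0.004],"fingers": -1,"twist": 0},
    {"slide": [0,0,-0.007],"fingers": -1,"twist": 0},
    {"slide": [0,0,-0.007],"fingers": -1,"twist": 0}
  ]
}}

```text
t: 24.57
tcp_pos: [0.4498, 0.3753, 0.0569]
orientation: [-0.218, -3.134, 0.0]
wrist_force: [-0.4, -0.3, -3.4]
width: 0.237
grasp_force: 61.0
```

{"fn": "play_rows", "kwargs": {
  "rows": [
    {"slide": [0,0,-0.004],"fingers": -1,"twist": 0},
    {"slide": [0,0,-0.006],"fingers": -1,"twist": 0},
    {"slide": [0,0,-0.006],"fingers": -1,"twist": 0}
  ]
}}

```text
t: 24.82
tcp_pos: [0.4501, 0.3753, 0.0567]
orientation: [-0.218, -3.134, 0.001]
wrist_force: [-1.9, -1.7, 4.2]
width: 0.236
grasp_force: 61.9
```

{"fn": "play_rows", "kwargs": {
  "rows": [
    {"slide": [0,0,-0.004],"fingers": -1,"twist": 0},
    {"slide": [0,0,-0.006],"fingers": -1,"twist": 0},
    {"slide": [0,0,-0.006],"fingers": -1,"twist": 0}
  ]
}}

```text
t: 25.07
tcp_pos: [0.4502, 0.3754, 0.0567]
orientation: [-0.218, -3.134, 0.001]
wrist_force: [-4.1, -2.7, 10.3]
width: 0.234
grasp_force: 62.7
```

{"fn": "play_rows", "kwargs": {
  "rows": [
    {"slide": [0,0,0],"fingers": 0,"twist": 0},
    {"slide": [0,0,0],"fingers": 0,"twist": 0},
    {"slide": [0,0,0],"fingers": 0,"twist": 0},
    {"slide": [0,0,0.02],"fingers": 0,"twist": 0},
    {"slide": [0,0,0.1],"fingers": 0,"twist": 0},
    {"slide": [0,0,0.3],"fingers": 0,"twist": 0},
    {"slide": [0,0,0.5],"fingers": 0,"twist": 0},
    {"slide": [0,0,0.6],"fingers": 0,"twist": 0},
    {"slide": [0,0,0.6],"fingers": 0,"twist": 0}
  ]
}}

```text
t: 25.82
tcp_pos: [0.4542, 0.3782, 0.1823]
orientation: [0.217, 3.123, 0.013]
wrist_force: [-0.1, -0.1, -0.2]
width: 0.499
grasp_force: 0.0
```

```bash
cat >> m.py <<'E'
def white(im,u,v,w=6,z=.084,ths=(150,170,190,210)):
    g=cv2.cvtColor(im,cv2.COLOR_BGR2GRAY);u,v=int(u),int(v)
    p=cv2.resize(g[v-w:v+w+1,u-w:u+w+1],None,fx=8,fy=8,interpolation=cv2.INTER_CUBIC)
    for th in ths:
        k,l,s,c=cv2.connectedComponentsWithStats((p>th).astype(np.uint8));m=l[len(l)//2,len(l)//2]
        if not m: print(th,"none");continue
        yy,xx=np.where(l==m);e,V=np.linalg.eigh(np.cov(xx,yy));d=V[:,1]
        uv=np.array([u-w,v-w])+(c[m]+.5)/8-.5;P=onz("top",*uv,z);Q=onz("top",*(uv+d),z)
        print(th,s[m,4],np.round(uv,2),np.round(P[:2]*1000,1),"dir %.1f"%np.degrees(np.arctan2(*(Q-P)[1::-1])),np.round(np.sqrt(e)/8,2))
E
python3 -c "
from m import *
st()
t=grab('top','t8')
print(diff(t,roi=(335,160,440,215)))
for im in(cv2.imread('pics/top0.png'),t):
    print('A');white(im,383,188);print('B');white(im,411,188)
print('C0');white(cv2.imread('pics/top0.png'),378,224)
g=cv2.cvtColor(t,cv2.COLOR_BGR2GRAY);np.set_printoptions(linewidth=220);print(g[178:202,362:390])
"
```

```text
t25.82 tcp [454.2 378.2 182.3] psi 172.0 tilt 0.8 gauge xy [-120.6  359.8] F [-0.1 -0.1 -0.2] Fg -0.1 -0.1 w 0.499 g 0.0 q6 -0.86
[]
A
150 1857 [383.31 189.06] [ 529.2 -282.6] dir -148.3 [1.2  2.01]
170 1365 [383.14 188.66] [ 530.2 -282.3] dir -137.6 [1.05 1.63]
190 1027 [383.05 188.52] [ 530.5 -282.1] dir 47.4 [0.91 1.41]
210 767 [383.01 188.46] [ 530.7 -282. ] dir 48.4 [0.78 1.23]
B
150 1251 [410.39 188.22] [ 530.3 -347.1] dir 125.1 [1.04 1.5 ]
170 1032 [410.39 188.21] [ 530.3 -347.1] dir 125.1 [0.93 1.39]
190 833 [410.37 188.21] [ 530.3 -347. ] dir 125.8 [0.82 1.27]
210 628 [410.36 188.24] [ 530.2 -347. ] dir 126.2 [0.7  1.13]
A
150 1918 [383.33 189.1 ] [ 529.1 -282.7] dir -148.8 [1.21 2.05]
170 1435 [383.17 188.74] [ 530.  -282.3] dir -139.7 [1.07 1.7 ]
190 1077 [383.06 188.53] [ 530.5 -282.1] dir 46.4 [0.93 1.45]
210 815 [383.02 188.48] [ 530.6 -282. ] dir 48.3 [0.8  1.27]
B
150 1283 [410.41 188.21] [ 530.3 -347.1] dir 125.9 [1.05 1.52]
170 1065 [410.4 188.2] [ 530.3 -347.1] dir 125.1 [0.94 1.41]
190 863 [410.39 188.21] [ 530.3 -347.1] dir 125.1 [0.83 1.29]
210 662 [410.36 188.2
[... 2358 characters left out ...]
  78  78]
 [121 125 142 158 168 179 202 228 238 240 240 239 239 240 240 240 240 241 239 212 155  92  67  75  79  78  77  77]
 [120 120 130 145 157 167 177 198 223 236 239 239 240 240 240 240 241 240 241 229 183 115  77  74  77  78  78  77]
 [118 118 123 132 141 152 156 167 188 211 228 235 238 239 241 240 238 235 224 203 160 106  80  77  77  77  78  78]
 [120 120 121 120 126 134 140 146 150 165 182 200 213 218 220 217 211 192 166 139 108  85  77  78  78  77  79  77]
 [121 119 119 120 121 123 126 128 130 131 138 147 153 154 151 145 139 123 101  87  80  77  76  77  77  77  78  79]
 [119 121 120 120 120 119 121 121 121 120 120 120 116 108  98  91  88  85  81  79  80  78  77  77  77  78  78  77]]
```

{"fn": "play_rows", "kwargs": {
  "rows": [
    {"slide": [0.085,-0.653,0],"fingers": 0,"twist": -0.88},
    {"slide": [0.085,-0.653,0],"fingers": 0,"twist": -0.88},
    {"slide": [0.085,-0.653,0],"fingers": 0,"twist": -0.88},
    {"slide": [0.085,-0.653,0],"fingers": 0,"twist": -0.88},
    {"slide": [0.085,-0.653,0],"fingers": 0,"twist": -0.88}
  ]
}}

```text
t: 26.28
tcp_pos: [0.466, 0.2419, 0.1726]
orientation: [-0.903, -3.006, 0.004]
wrist_force: [0.2, 0.7, -0.9]
width: 0.499
grasp_force: 0.0
```

{"fn": "play_rows", "kwargs": {
  "rows": [
    {"slide": [0.085,-0.653,0],"fingers": 0,"twist": -0.88},
    {"slide": [0.085,-0.653,0],"fingers": 0,"twist": -0.88},
    {"slide": [0.085,-0.653,0],"fingers": 0,"twist": -0.88},
    {"slide": [0.085,-0.653,0],"fingers": 0,"twist": -0.88},
    {"slide": [0.085,-0.653,0],"fingers": 0,"twist": -0.88}
  ]
}}

```text
t: 26.7
tcp_pos: [0.4838, 0.1128, 0.1736]
orientation: [-1.535, -2.74, 0.001]
wrist_force: [-0.2, -0.7, 0.2]
width: 0.5
grasp_force: 0.0
```

{"fn": "play_rows", "kwargs": {
  "rows": [
    {"slide": [0.085,-0.653,0],"fingers": 0,"twist": -0.88},
    {"slide": [0.085,-0.653,0],"fingers": 0,"twist": -0.88},
    {"slide": [0.085,-0.653,0],"fingers": 0,"twist": -0.88},
    {"slide": [0.085,-0.653,0],"fingers": 0,"twist": -0.88},
    {"slide": [0.085,-0.653,0],"fingers": 0,"twist": -0.88}
  ]
}}

```text
t: 27.12
tcp_pos: [0.5014, -0.0169, 0.1741]
orientation: [-2.093, -2.341, -0.0]
wrist_force: [-0.3, 0.2, 0.3]
width: 0.501
grasp_force: 0.0
```

{"fn": "play_rows", "kwargs": {
  "rows": [
    {"slide": [0.085,-0.653,0],"fingers": 0,"twist": -0.88},
    {"slide": [0.085,-0.653,0],"fingers": 0,"twist": -0.88},
    {"slide": [0.085,-0.653,0],"fingers": 0,"twist": -0.88},
    {"slide": [0.085,-0.653,0],"fingers": 0,"twist": -0.88},
    {"slide": [0.085,-0.653,0],"fingers": 0,"twist": -0.88}
  ]
}}

```text
t: 27.53
tcp_pos: [0.5188, -0.1469, 0.1742]
orientation: [-2.552, -1.831, -0.001]
wrist_force: [0.2, 0.6, -0.8]
width: 0.503
grasp_force: 0.0
```

```bash
python3 -c "
from m import *
st()
s=grab('side','s9');print(diff(s,'pics/side0.png',(260,115,330,170)))
s=grab('top','t9');print(diff(s,roi=(345,172,425,208)))"
```

```text
t27.53 tcp [ 518.8 -146.9  174.2] psi 71.3 tilt 0.1 gauge xy [  16.3 -151.2] F [ 0.2  0.6 -0.8] Fg 0.2 0.6 w 0.503 g 0.0 q6 -0.08
[(array([262.9, 123.1]), np.int32(52)), (array([280.1, 129.3]), np.int32(49)), (array([272.2, 131. ]), np.int32(20)), (array([283.9, 131.4]), np.int32(11)), (array([297.4, 142. ]), np.int32(20)), (array([272.8, 150.5]), np.int32(200)), (array([304. , 147.9]), np.int32(50)), (array([298.1, 156.7]), np.int32(43))]
[(array([376.9, 187.2]), np.int32(1815)), (array([410.1, 188. ]), np.int32(27))]
```

```bash
python3 -c "
from m import *
s=cv2.imread('pics/s9.png');t=cv2.imread('pics/t9.png')
cv2.imwrite('pics/q9.png',np.hstack([crop(s,250,105,80,60,400,300),crop(t,340,160,100,75,400,300)]))"
```

```text
(no output)
```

View pics/q9.png

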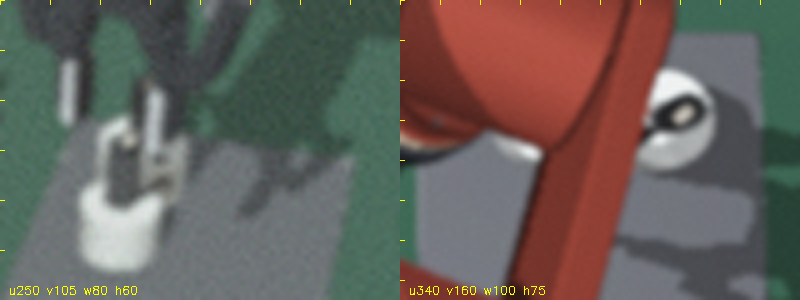

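The 52 mm plug hasn't moved: its body in the side crop spans u 266–282 as at the start. I'll go on to it.

{"fn": "play_rows", "kwargs": {
  "rows": [
    {"slide": [0.085,-0.655,0],"fingers": 0,"twist": -0.88},
    {"slide": [0.085,-0.655,0],"fingers": 0,"twist": -0.88},
    {"slide": [0.085,-0.655,0],"fingers": 0,"twist": -0.88},
    {"slide": [0.085,-0.655,0],"fingers": 0,"twist": -0.88},
    {"slide": [0.085,-0.655,0],"fingers": 0,"twist": -0.88},
    {"slide": [0.085,-0.655,-0.1],"fingers": 0,"twist": -0.88},
    {"slide": [0.085,-0.655,-0.2],"fingers": 0,"twist": -0.88},
    {"slide": [0.085,-0.655,-0.2],"fingers": 0,"twist": -0.88},
    {"slide": [0.085,-0.655,-0.2],"fingers": 0,"twist": -0.88}
  ]
}}

```text
t: 28.38
tcp_pos: [0.534, -0.2743, 0.1328]
orientation: [-2.884, -1.233, 0.004]
wrist_force: [0.3, -0.4, 0.2]
width: 0.498
grasp_force: 0.0
```

```bash
python3 -c "
from m import *
st()
s=grab('side','s10')
cv2.imwrite('pics/q10.png',crop(s,250,90,80,75,640,600))"
```

```text
t28.38 tcp [ 534.  -274.3  132.8] psi 46.3 tilt 0.3 gauge xy [  48.9 -275.2] F [ 0.3 -0.4  0.2] Fg 0.4 -0.4 w 0.498 g 0.0 q6 0.17
```

View pics/q10.png

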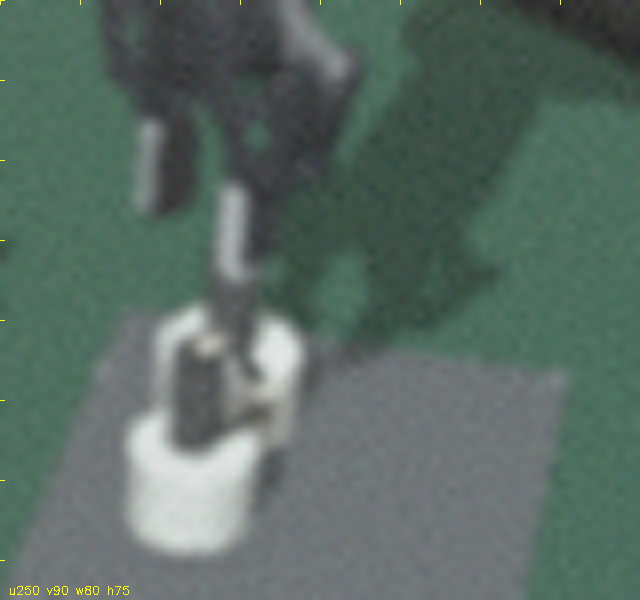

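The finger tips at (150,210) and (235,278) straddle the grip end at (200,345). Lowering and gripping.

{"fn": "play_rows", "kwargs": {
  "rows": [
    {"slide": [0,0,-0.2],"fingers": 0,"twist": 0},
    {"slide": [0,0,-0.35],"fingers": 0,"twist": 0},
    {"slide": [0,0,-0.42],"fingers": 0,"twist": 0},
    {"slide": [0,0,-0.42],"fingers": 0,"twist": 0},
    {"slide": [0,0,-0.42],"fingers": 0,"twist": 0},
    {"slide": [0,0,-0.42],"fingers": -1,"twist": 0},
    {"slide": [0,0,-0.42],"fingers": -1,"twist": 0},
    {"slide": [0,0,-0.42],"fingers": -1,"twist": 0},
    {"slide": [0,0,-0.42],"fingers": -1,"twist": 0},
    {"slide": [0,0,-0.42],"fingers": -1,"twist": 0}
  ],
  "force": 70
}}

```text
t: 29.27
tcp_pos: [0.5367, -0.2789, 0.0536]
orientation: [2.889, 1.226, 0.004]
wrist_force: [-0.4, 1.7, 6.1]
width: 0.24
grasp_force: 68.3
```

{"fn": "play_rows", "kwargs": {
  "rows": [
    {"slide": [0,0,0],"fingers": -1,"twist": 0},
    {"slide": [0,0,0],"fingers": -1,"twist": 0}
  ]
}}

```text
t: 29.43
tcp_pos: [0.5367, -0.2789, 0.0536]
orientation: [2.889, 1.226, 0.004]
wrist_force: [-1.6, 2.1, 5.8]
width: 0.233
grasp_force: 68.3
```

{"fn": "play_rows", "kwargs": {
  "rows": [
    {"slide": [0,0,0.02],"fingers": -1,"twist": 0},
    {"slide": [0,0,0.1],"fingers": -1,"twist": 0},
    {"slide": [0,0,0.3],"fingers": -1,"twist": 0},
    {"slide": [0,0,0.5],"fingers": -1,"twist": 0},
    {"slide": [0,0,0.7],"fingers": -1,"twist": 0},
    {"slide": [0,0,0.7],"fingers": -1,"twist": 0},
    {"slide": [0,0,0.7],"fingers": -1,"twist": 0}
  ]
}}

```text
t: 30.02
tcp_pos: [0.5368, -0.2794, 0.1941]
orientation: [2.886, 1.225, 0.006]
wrist_force: [-0.1, 0.7, -5.7]
width: 0.235
grasp_force: 70.1
```

```bash
python3 -c "
from m import *
st()"
```

```text
t30.02 tcp [ 536.8 -279.4  194.1] psi 46.0 tilt 0.4 gauge xy [  52.4 -280. ] F [-0.1  0.7 -5.7] Fg -0.2 0.6 w 0.235 g 70.1 q6 0.17
```

{"fn": "play_rows", "kwargs": {
  "rows": [
    {"slide": [-0.014,0.262,0],"fingers": -1,"twist": 0.88},
    {"slide": [-0.014,0.262,0],"fingers": -1,"twist": 0.88},
    {"slide": [-0.014,0.262,0],"fingers": -1,"twist": 0.88},
    {"slide": [-0.014,0.262,0],"fingers": -1,"twist": 0.88}
  ]
}}

```text
t: 30.35
tcp_pos: [0.5291, -0.2229, 0.1859]
orientation: [-2.542, -1.833, 0.006]
wrist_force: [-0.7, -0.4, -5.1]
width: 0.24
grasp_force: 70.6
```

{"fn": "play_rows", "kwargs": {
  "rows": [
    {"slide": [-0.014,0.262,0],"fingers": -1,"twist": 0.88},
    {"slide": [-0.014,0.262,0],"fingers": -1,"twist": 0.88},
    {"slide": [-0.014,0.262,0],"fingers": -1,"twist": 0.88},
    {"slide": [-0.014,0.262,0],"fingers": -1,"twist": 0.88}
  ]
}}

```text
t: 30.68
tcp_pos: [0.5263, -0.1708, 0.1861]
orientation: [-2.08, -2.343, 0.004]
wrist_force: [-0.1, -0.0, -5.7]
width: 0.234
grasp_force: 70.3
```

{"fn": "play_rows", "kwargs": {
  "rows": [
    {"slide": [-0.014,0.262,0],"fingers": -1,"twist": 0.88},
    {"slide": [-0.014,0.262,0],"fingers": -1,"twist": 0.88},
    {"slide": [-0.014,0.262,0],"fingers": -1,"twist": 0.88},
    {"slide": [-0.014,0.262,0],"fingers": -1,"twist": 0.88}
  ]
}}

```text
t: 31.02
tcp_pos: [0.5233, -0.1187, 0.1861]
orientation: [-1.518, -2.741, 0.002]
wrist_force: [0.3, -0.2, -5.4]
width: 0.238
grasp_force: 70.5
```

{"fn": "play_rows", "kwargs": {
  "rows": [
    {"slide": [-0.014,0.262,0],"fingers": -1,"twist": 0.88},
    {"slide": [-0.014,0.262,0],"fingers": -1,"twist": 0.88},
    {"slide": [-0.014,0.262,0],"fingers": -1,"twist": 0.88},
    {"slide": [-0.014,0.262,0],"fingers": -1,"twist": 0.88}
  ]
}}

```text
t: 31.35
tcp_pos: [0.5205, -0.0666, 0.1863]
orientation: [-0.883, -3.006, 0.0]
wrist_force: [-0.6, -0.5, -5.0]
width: 0.238
grasp_force: 70.7
```

{"fn": "play_rows", "kwargs": {
  "rows": [
    {"slide": [-0.014,0.262,0],"fingers": -1,"twist": 0.88},
    {"slide": [-0.014,0.262,0],"fingers": -1,"twist": 0.88},
    {"slide": [-0.014,0.262,-0.1],"fingers": -1,"twist": 0.88},
    {"slide": [-0.014,0.262,-0.2],"fingers": -1,"twist": 0.88},
    {"slide": [-0.014,0.262,-0.2],"fingers": -1,"twist": 0.88},
    {"slide": [-0.014,0.262,-0.2],"fingers": -1,"twist": 0.88},
    {"slide": [-0.014,0.262,-0.2],"fingers": -1,"twist": 0.88}
  ]
}}

```text
t: 31.93
tcp_pos: [0.5199, -0.016, 0.1494]
orientation: [-0.22, -3.131, -0.0]
wrist_force: [0.0, -0.5, -4.9]
width: 0.236
grasp_force: 71.1
```

```bash
python3 -c "
from m import *
st()"
```

```text
t31.93 tcp [519.9 -16.  149.4] psi 171.9 tilt 0.2 gauge xy [ -0.9 -21.5] F [ 0.  -0.5 -4.9] Fg 0.1 -0.5 w 0.236 g 71.1 q6 -1.60
```

{"fn": "play_rows", "kwargs": {
  "rows": [
    {"slide": [0,0,-0.15],"fingers": -1,"twist": 0},
    {"slide": [0,0,-0.25],"fingers": -1,"twist": 0},
    {"slide": [0,0,-0.33],"fingers": -1,"twist": 0},
    {"slide": [0,0,-0.37],"fingers": -1,"twist": 0},
    {"slide": [0,0,-0.38],"fingers": -1,"twist": 0},
    {"slide": [0,0,-0.385],"fingers": -1,"twist": 0},
    {"slide": [0,0,-0.385],"fingers": -1,"twist": 0},
    {"slide": [0,0,-0.385],"fingers": -1,"twist": 0}
  ]
}}

```text
t: 32.6
tcp_pos: [0.5226, -0.0163, 0.0754]
orientation: [0.218, 3.131, -0.001]
wrist_force: [0.7, -0.4, -4.9]
width: 0.234
grasp_force: 71.3
```

{"fn": "play_rows", "kwargs": {
  "rows": [
    {"slide": [0,0,-0.006],"fingers": -1,"twist": 0},
    {"slide": [0,0,-0.012],"fingers": -1,"twist": 0},
    {"slide": [0,0,-0.012],"fingers": -1,"twist": 0}
  ]
}}

```text
t: 32.85
tcp_pos: [0.5212, -0.0161, 0.0716]
orientation: [0.218, 3.133, -0.0]
wrist_force: [0.3, -0.1, -5.8]
width: 0.239
grasp_force: 71.3
```

{"fn": "play_rows", "kwargs": {
  "rows": [
    {"slide": [0,0,-0.004],"fingers": -1,"twist": 0},
    {"slide": [0,0,-0.007],"fingers": -1,"twist": 0},
    {"slide": [0,0,-0.007],"fingers": -1,"twist": 0}
  ]
}}

```text
t: 33.1
tcp_pos: [0.5211, -0.016, 0.07]
orientation: [0.218, 3.134, -0.0]
wrist_force: [-0.9, -0.1, -5.8]
width: 0.236
grasp_force: 71.3
```

{"fn": "play_rows", "kwargs": {
  "rows": [
    {"slide": [0,0,-0.004],"fingers": -1,"twist": 0},
    {"slide": [0,0,-0.006],"fingers": -1,"twist": 0},
    {"slide": [0,0,-0.006],"fingers": -1,"twist": 0}
  ]
}}

```text
t: 33.35
tcp_pos: [0.5216, -0.0161, 0.0696]
orientation: [0.218, 3.133, -0.0]
wrist_force: [-0.4, 0.9, 1.6]
width: 0.237
grasp_force: 71.7
```

{"fn": "play_rows", "kwargs": {
  "rows": [
    {"slide": [0,0,-0.003],"fingers": -1,"twist": 0},
    {"slide": [0,0,-0.003],"fingers": 0,"twist": 0},
    {"slide": [0,0,-0.003],"fingers": 0,"twist": 0},
    {"slide": [0,0,-0.003],"fingers": 0,"twist": 0},
    {"slide": [0,0,0.02],"fingers": 0,"twist": 0},
    {"slide": [0,0,0.1],"fingers": 0,"twist": 0},
    {"slide": [0,0,0.3],"fingers": 0,"twist": 0},
    {"slide": [0,0,0.5],"fingers": 0,"twist": 0},
    {"slide": [0,0,0.5],"fingers": 0,"twist": 0}
  ]
}}

```text
t: 34.1
tcp_pos: [0.5274, -0.017, 0.178]
orientation: [0.217, 3.117, -0.002]
wrist_force: [2.0, 0.2, 1.2]
width: 0.502
grasp_force: 0.0
```

{"fn": "play_rows", "kwargs": {
  "rows": [
    {"slide": [-0.201,0.5375,0],"fingers": 1,"twist": 0},
    {"slide": [-0.201,0.5375,0],"fingers": 1,"twist": 0},
    {"slide": [-0.201,0.5375,0],"fingers": 1,"twist": 0},
    {"slide": [-0.201,0.5375,0],"fingers": 1,"twist": 0},
    {"slide": [-0.201,0.5375,0],"fingers": 1,"twist": 0},
    {"slide": [-0.201,0.5375,0],"fingers": 1,"twist": 0}
  ]
}}

```text
t: 34.6
tcp_pos: [0.4812, 0.0913, 0.169]
orientation: [0.217, 3.133, -0.001]
wrist_force: [-0.1, -0.8, -0.6]
width: 0.999
grasp_force: 0.0
```

```bash
python3 -c "
from m import *
st()
t=grab('top','t11')
c=proj('top',(.5207+.003,-.0165,.099));print(c)
c+= [0,-1];white(t,round(c[0]),round(c[1]),w=6,z=.099)
print(diff(t,roi=(385,165,430,205)))
g=cv2.cvtColor(t,cv2.COLOR_BGR2GRAY);np.set_printoptions(linewidth=220);print(g[178:206,256:288])"
```

```text
t34.60 tcp [481.2  91.3 169. ] psi 172.1 tilt 0.1 gauge xy [-54.   79.4] F [-0.1 -0.8 -0.6] Fg 0.0 -0.8 w 0.999 g 0.0 q6 -1.39
[271.75032842 192.32989216]
150 none
170 none
190 none
210 none
[(array([391.7, 193.8]), np.int32(157))]
[[ 89  88  89  90  90  88  89  90  90  91  90  90  88  89  90  91  89  91  89  89  89  90  90  91  90  89  91  90  90  89  90  90]
 [ 91  90  90  90  90  91  91  90  89  90  90  90  89  88  90  89  91  90  90  89  89  89  89  89  90  91  90  90  90  90  89  90]
 [ 90  89  91  89  90  90  89  90  88  89  88  89  88  90  87  87  88  89  89  90  88  90  90  90  89  89  89  88  90  90  91  91]
 [ 90  90  90  89  89  90  88  88  89  87  90  96 109 114 102  85  82  86  89  89  89  88  90  90  88  90  89  90  90  90  90  89]
 [ 90  90  89  89  90  90  88  87  89  96 115 142 170 180 146  93  71  90 109 109  98  88  88  90  91  90  90  90  89  91  89  89]
 [ 89  90  90  90  88  89  87  93 113 140 174 205 230 232 185 101  69 120 163 167 143 109  91  88  90  88  90  91  90  89  88  90]
 [ 90  90  90  90  89  88  99 129 169 205 230 239 243 241 192 102  84 157 213 222 
[... 2100 characters left out ...]
229 186 124 109 179 229 239 237 238 228 179]
 [ 61  61  62  60  59  67 100 152 201 232 240 242 242 242 242 242 242 242 242 239 221 180 124  81 118 201 240 243 242 243 242 201]
 [ 61  63  61  62  60  59  70  98 142 188 217 229 235 238 239 238 236 235 226 202 162 114  75  63 126 214 243 243 242 243 242 201]
 [ 53  59  63  61  61  60  58  68  91 125 152 172 189 202 208 203 196 184 163 131  97  68  57  64 136 224 246 244 241 242 238 188]
 [ 44  55  59  63  62  60  61  60  64  74  92 111 128 138 143 140 134 120 100  79  67  58  56  67 138 224 245 243 241 241 226 164]
 [ 34  49  59  62  62  62  62  61  59  62  73  86  94  97 100  97  95  91  82  75  69  67  62  77 149 222 243 242 242 240 214 146]]
```

```bash
python3 -c "
from m import *
t=cv2.imread('pics/t11.png')
white(t,271,189,w=5,z=.099,ths=(200,210,220,230))
P=plug(t,269,192,14,z=.054,thr=210,R=.026);print('disc',P)
for th in(150,180,210):print(plug(t,269,192,14,z=.054,thr=th))
q=onz('top',271.9,182.5,.054);print(q[:2],np.degrees(np.arctan2(q[1]-P[1],q[0]-P[0])))
print('38 check');t=cv2.imread('pics/t6.png');white(t,274,190,w=5,z=.099,ths=(200,210,220,230))
"
```

```text
200 1696 [273.2  187.01] [536.3 -20.1] dir 125.9 [1.15 2.41]
210 713 [271.33 188.26] [533.3 -15.7] dir 164.8 [0.81 1.11]
220 594 [271.29 188.31] [533.2 -15.6] dir 166.3 [0.72 1.02]
230 469 [271.26 188.38] [533.1 -15.5] dir 167.1 [0.64 0.92]
disc [ 0.52850847 -0.0153802   0.025     ]
[ 0.52785175 -0.01390552  0.02662214]
[ 0.52789834 -0.01418206  0.025867  ]
[ 0.52774792 -0.01398447  0.02466315]
[ 0.55312447 -0.01876106] -7.820304843943248
38 check
200 830 [274.14 190.56] [527.8 -22.2] dir 172.1 [0.86 1.21]
210 710 [274.13 190.59] [527.7 -22.2] dir 172.4 [0.78 1.14]
220 599 [274.11 190.6 ] [527.7 -22.1] dir 172.5 [0.71 1.06]
230 489 [274.09 190.59] [527.7 -22.1] dir 172.9 [0.64 0.96]
```

{"fn": "play_rows", "kwargs": {
  "rows": [
    {"slide": [0,0,-0.2],"fingers": 1,"twist": 0},
    {"slide": [0,0,-0.4],"fingers": 1,"twist": 0},
    {"slide": [0,0,-0.5],"fingers": 1,"twist": 0},
    {"slide": [0,0,-0.505],"fingers": 1,"twist": 0},
    {"slide": [0,0,-0.505],"fingers": 1,"twist": 0},
    {"slide": [0,0,-0.505],"fingers": -1,"twist": 0},
    {"slide": [0,0,-0.505],"fingers": -1,"twist": 0},
    {"slide": [0,0,-0.505],"fingers": -1,"twist": 0},
    {"slide": [0,0,-0.505],"fingers": -1,"twist": 0},
    {"slide": [0,0,-0.505],"fingers": -1,"twist": 0}
  ],
  "force": 40
}}

```text
t: 35.48
tcp_pos: [0.4818, 0.0915, 0.0689]
orientation: [0.218, 3.132, 0.0]
wrist_force: [-0.7, -0.1, 0.1]
width: 0.303
grasp_force: 0.0
```

{"fn": "play_rows", "kwargs": {
  "rows": [
    {"slide": [0,0,0],"fingers": -1,"twist": 0},
    {"slide": [0,0,0],"fingers": -1,"twist": 0},
    {"slide": [0,0,0],"fingers": -1,"twist": 0},
    {"slide": [0,0,0],"fingers": -1,"twist": 0}
  ]
}}

```text
t: 35.82
tcp_pos: [0.4815, 0.0916, 0.0687]
orientation: [0.218, 3.133, 0.0]
wrist_force: [-1.2, -0.8, 6.2]
width: 0.197
grasp_force: 38.9
```

{"fn": "play_rows", "kwargs": {
  "rows": [
    {"slide": [-0.003,-0.025,0],"fingers": -1,"twist": 0},
    {"slide": [-0.007,-0.05,0],"fingers": -1,"twist": 0},
    {"slide": [-0.011,-0.08,0],"fingers": -1,"twist": 0},
    {"slide": [-0.014,-0.1,0],"fingers": -1,"twist": 0},
    {"slide": [-0.014,-0.1,0],"fingers": -1,"twist": 0}
  ]
}}

```text
t: 36.23
tcp_pos: [0.4787, 0.0713, 0.0687]
orientation: [0.218, 3.133, 0.001]
wrist_force: [-1.3, 0.0, 6.1]
width: 0.195
grasp_force: 39.2
```

{"fn": "play_rows", "kwargs": {
  "rows": [
    {"slide": [-0.0007,-0.005,0],"fingers": -1,"twist": 0},
    {"slide": [-0.0014,-0.01,0],"fingers": -1,"twist": 0},
    {"slide": [-0.0014,-0.01,0],"fingers": -1,"twist": 0}
  ]
}}

```text
t: 36.48
tcp_pos: [0.4784, 0.0699, 0.0687]
orientation: [0.218, 3.133, 0.002]
wrist_force: [-1.6, 0.7, 5.8]
width: 0.197
grasp_force: 39.2
```

{"fn": "play_rows", "kwargs": {
  "rows": [
    {"slide": [-0.0007,-0.005,0],"fingers": -1,"twist": 0},
    {"slide": [-0.0014,-0.01,0],"fingers": -1,"twist": 0},
    {"slide": [-0.0014,-0.01,0],"fingers": -1,"twist": 0}
  ]
}}

```text
t: 36.73
tcp_pos: [0.4783, 0.0686, 0.0687]
orientation: [0.219, 3.132, 0.004]
wrist_force: [-1.3, 3.2, 5.4]
width: 0.195
grasp_force: 39.2
```

```bash
python3 -c "
from m import *
st()"
```

```text
t36.73 tcp [478.3  68.6  68.7] psi 172.0 tilt 0.2 gauge xy [-53.8  56.6] F [-1.3  3.2  5.4] Fg -1.8 3.0 w 0.195 g 39.2 q6 -1.44
```

{"fn": "play_rows", "kwargs": {
  "rows": [
    {"slide": [-0.0007,-0.005,0],"fingers": -1,"twist": 0},
    {"slide": [-0.0014,-0.01,0],"fingers": -1,"twist": 0},
    {"slide": [-0.0014,-0.01,0],"fingers": -1,"twist": 0}
  ]
}}

```text
t: 36.98
tcp_pos: [0.4781, 0.0671, 0.0688]
orientation: [0.219, 3.132, 0.005]
wrist_force: [-0.2, 5.2, 4.7]
width: 0.196
grasp_force: 39.2
```

{"fn": "play_rows", "kwargs": {
  "rows": [
    {"slide": [-0.0007,-0.005,0],"fingers": -1,"twist": 0},
    {"slide": [-0.0007,-0.005,0],"fingers": -1,"twist": 0}
  ]
}}

```text
t: 37.15
tcp_pos: [0.4779, 0.0662, 0.0687]
orientation: [0.219, 3.132, 0.005]
wrist_force: [-1.3, 5.9, 5.4]
width: 0.2
grasp_force: 39.2
```

{"fn": "play_rows", "kwargs": {
  "rows": [
    {"slide": [-0.0007,-0.005,0],"fingers": -1,"twist": 0},
    {"slide": [-0.0007,-0.005,0],"fingers": -1,"twist": 0}
  ]
}}

```text
t: 37.32
tcp_pos: [0.4779, 0.066, 0.0687]
orientation: [0.22, 3.132, 0.008]
wrist_force: [-0.4, 8.4, 4.6]
width: 0.198
grasp_force: 39.3
```

```bash
python3 -c "
from m import *
st()"
```

```text
t37.32 tcp [477.9  66.   68.7] psi 172.0 tilt 0.3 gauge xy [-53.8  53.9] F [-0.4  8.4  4.6] Fg -1.6 8.3 w 0.198 g 39.3 q6 -1.45
```

{"fn": "play_rows", "kwargs": {
  "rows": [
    {"slide": [-0.0007,-0.005,0],"fingers": -1,"twist": 0},
    {"slide": [-0.0007,-0.005,0],"fingers": -1,"twist": 0},
    {"slide": [-0.0007,-0.005,0],"fingers": -1,"twist": 0},
    {"slide": [-0.0007,-0.005,0],"fingers": -1,"twist": 0},
    {"slide": [-0.0007,-0.005,0],"fingers": -1,"twist": 0},
    {"slide": [-0.0007,-0.005,0],"fingers": -1,"twist": 0},
    {"slide": [-0.0007,-0.005,0],"fingers": -1,"twist": 0},
    {"slide": [-0.0007,-0.005,0],"fingers": -1,"twist": 0},
    {"slide": [-0.0007,-0.005,0],"fingers": -1,"twist": 0},
    {"slide": [-0.0007,-0.005,0],"fingers": -1,"twist": 0}
  ]
}}

```text
t: 38.15
tcp_pos: [0.4779, 0.0659, 0.0687]
orientation: [0.22, 3.132, 0.011]
wrist_force: [0.3, 12.0, 4.3]
width: 0.196
grasp_force: 39.4
```

{"fn": "play_rows", "kwargs": {
  "rows": [
    {"slide": [0,0,0],"fingers": -1,"twist": 0},
    {"slide": [0,0,0],"fingers": -1,"twist": 0},
    {"slide": [0,0,0],"fingers": -1,"twist": 0},
    {"slide": [0,0,0],"fingers": -1,"twist": 0},
    {"slide": [0,0,0],"fingers": -1,"twist": 0},
    {"slide": [0,0,0],"fingers": -1,"twist": 0},
    {"slide": [0,0,0],"fingers": -1,"twist": 0},
    {"slide": [0,0,0],"fingers": -1,"twist": 0}
  ]
}}

```text
t: 38.82
tcp_pos: [0.4779, 0.0659, 0.0688]
orientation: [0.22, 3.132, 0.011]
wrist_force: [-0.5, 12.0, 4.0]
width: 0.195
grasp_force: 39.4
```

```bash
python3 -c "
from m import *
st()"
```

```text
t38.82 tcp [477.9  65.9  68.8] psi 171.9 tilt 0.4 gauge xy [-53.8  53.9] F [-0.5 12.   4. ] Fg -2.2 11.9 w 0.195 g 39.4 q6 -1.45
```

{"fn": "play_rows", "kwargs": {
  "rows": [
    {"slide": [0.002,0.015,0],"fingers": -1,"twist": 0},
    {"slide": [0.006,0.04,0],"fingers": -1,"twist": 0},
    {"slide": [0.012,0.08,0],"fingers": -1,"twist": 0},
    {"slide": [0.018,0.12,0],"fingers": -1,"twist": 0},
    {"slide": [0.021,0.15,0],"fingers": -1,"twist": 0},
    {"slide": [0.021,0.15,0],"fingers": -1,"twist": 0},
    {"slide": [0.021,0.15,0],"fingers": -1,"twist": 0}
  ]
}}

```text
t: 39.4
tcp_pos: [0.4818, 0.0933, 0.0687]
orientation: [0.217, 3.133, 0.002]
wrist_force: [-0.9, 1.2, 4.4]
width: 0.196
grasp_force: 39.5
```

{"fn": "play_rows", "kwargs": {
  "rows": [
    {"slide": [0,0,0],"fingers": 1,"twist": 0},
    {"slide": [0,0,0],"fingers": 1,"twist": 0},
    {"slide": [0,0,0],"fingers": 1,"twist": 0},
    {"slide": [0,0,0.2],"fingers": 1,"twist": 0},
    {"slide": [0,0,0.4],"fingers": 1,"twist": 0},
    {"slide": [0,0,0.5],"fingers": 0,"twist": 0},
    {"slide": [0,0,0.5],"fingers": 0,"twist": 0}
  ]
}}

```text
t: 39.98
tcp_pos: [0.4853, 0.0925, 0.1736]
orientation: [0.217, 3.123, 0.002]
wrist_force: [1.1, -0.4, 0.3]
width: 0.665
grasp_force: 0.0
```

```bash
python3 -c "
from m import *
st()
t=grab('top','t12')
P=plug(t,269,192,14,z=.054,thr=180);print('disc',P)
white(t,272,189,w=5,z=.099,ths=(210,220,230))
print(diff(t,roi=(385,165,430,205)))"
```

```text
t39.98 tcp [485.3  92.5 173.6] psi 172.0 tilt 0.7 gauge xy [-50.1  81.3] F [ 1.1 -0.4  0.3] Fg 1.1 -0.3 w 0.665 g 0.0 q6 -1.39
disc [ 0.52755216 -0.01664154  0.02591173]
210 1487 [274.27 187.1 ] [536.  -22.6] dir 123.4 [1.09 2.29]
220 623 [272.45 188.17] [533.5 -18.3] dir 158.5 [0.72 1.09]
230 476 [272.38 188.26] [533.3 -18.2] dir 162.2 [0.61 0.98]
[(array([391.7, 193.8]), np.int32(157))]
```

```bash
cat >> m.py <<'E'
def ring(im,c,z,r0,r1,a0=-45,a1=30):
    g=cv2.cvtColor(im,cv2.COLOR_BGR2GRAY).astype(np.float32);A=np.arange(a0,a1,.5);out=[]
    for r in np.arange(r0,r1,.001):
        uv=np.array([proj("top",(c[0]+r*np.cos(np.radians(a)),c[1]+r*np.sin(np.radians(a)),z)) for a in A],np.float32)
        p=cv2.remap(g,uv[:,0].reshape(1,-1),uv[:,1].reshape(1,-1),cv2.INTER_CUBIC)[0]
        th=p.min()+.35*(np.percentile(p,75)-p.min());w=np.where(p<th,th-p,0);w[abs(A-A[p.argmin()])>15]=0
        out.append(((A*w).sum()/w.sum(),p.min()))
    return np.round(out,1).tolist()
E
python3 -c "
from m import *
for n,uv,R in(('t6',(271,192),.019),('t11',(269,192),.026),('t12',(270,192),.026)):
    t=cv2.imread(f'pics/{n}.png')
    for th in(160,180,200):
        P=plug(t,*uv,14,z=.054,thr=th);print(n,th,np.round(P*1000,1),ring(t,P,.054,R*.7,R*.95))
"
```

```text
t6 160 [521.5 -19.8  18.6] [[13.1, 138.7], [-43.1, 133.3], [-42.7, 134.9], [-42.5, 139.4], [-42.2, 146.4]]
t6 180 [521.5 -20.1  18.1] [[-43.0, 134.4], [-42.8, 130.2], [-42.5, 134.0], [-42.2, 140.3], [-41.8, 147.7]]
t6 200 [521.4 -20.1  17.4] [[-42.9, 132.3], [-42.7, 129.3], [-42.4, 132.6], [-42.0, 140.2], [-41.7, 147.6]]
t11 160 [527.9 -13.9  26.3] [[-10.3, 154.2], [-10.7, 124.4], [-11.1, 96.9], [-11.1, 85.1], [-11.0, 73.4], [-11.1, 68.3], [-11.1, 68.0]]
t11 180 [527.9 -14.2  25.9] [[-9.6, 151.3], [-9.9, 121.9], [-10.3, 95.7], [-10.3, 83.8], [-10.2, 72.7], [-10.3, 68.3], [-10.3, 68.1]]
t11 200 [527.8 -14.   25. ] [[-9.8, 155.9], [-10.3, 127.1], [-10.7, 98.3], [-10.7, 85.2], [-10.6, 74.1], [-10.7, 68.5], [-10.7, 68.2]]
t12 160 [526.4 -19.4  28.7] [[7.1, 188.1], [-0.6, 157.9], [-1.8, 125.1], [-2.5, 95.1], [-3.0, 83.0], [-3.3, 72.3], [-3.7, 67.7]]
t12 180 [527.6 -16.6  25.9] [[-7.7, 159.7], [-9.2, 128.8], [-10.1, 98.6], [-10.6, 84.9], [-10.5, 75.0], [-10.7, 68.0], [-10.7, 68.5]]
t12 200 [527.4 -16.5  25.1] [[-7.6, 164.1], [-9.4, 133.8], [-10.3, 101.9], [-10.9, 86.2], [-10.9, 77.0], [-11.0, 68.3], [-11.1, 68.2]]
```

{"fn": "play_rows", "kwargs": {
  "rows": [
    {"slide": [0.226,-0.5525,0],"fingers": 0,"twist": 0},
    {"slide": [0.226,-0.5525,0],"fingers": 0,"twist": 0},
    {"slide": [0.226,-0.5525,0],"fingers": 0,"twist": 0},
    {"slide": [0.226,-0.5525,0],"fingers": 0,"twist": 0},
    {"slide": [0.226,-0.5525,0],"fingers": 0,"twist": 0},
    {"slide": [0.226,-0.5525,0],"fingers": 0,"twist": 0}
  ]
}}

```text
t: 40.53
tcp_pos: [0.5246, -0.0178, 0.1657]
orientation: [-0.219, -3.13, -0.001]
wrist_force: [-0.3, 0.3, -0.3]
width: 0.498
grasp_force: 0.0
```

{"fn": "play_rows", "kwargs": {
  "rows": [
    {"slide": [0,0,-0.2],"fingers": 0,"twist": 0},
    {"slide": [0,0,-0.4],"fingers": 0,"twist": 0},
    {"slide": [0,0,-0.48],"fingers": 0,"twist": 0},
    {"slide": [0,0,-0.49],"fingers": 0,"twist": 0},
    {"slide": [0,0,-0.49],"fingers": 0,"twist": 0},
    {"slide": [0,0,-0.49],"fingers": -1,"twist": 0},
    {"slide": [0,0,-0.49],"fingers": -1,"twist": 0},
    {"slide": [0,0,-0.49],"fingers": -1,"twist": 0},
    {"slide": [0,0,-0.49],"fingers": -1,"twist": 0},
    {"slide": [0,0,-0.49],"fingers": -1,"twist": 0}
  ],
  "force": 70
}}

```text
t: 41.37
tcp_pos: [0.5278, -0.0182, 0.0717]
orientation: [0.218, 3.13, -0.0]
wrist_force: [-1.5, -0.8, 5.8]
width: 0.232
grasp_force: 69.0
```

```bash
python3 -c "
from m import *
st()"
```

```text
t41.37 tcp [527.8 -18.2  71.7] psi 172.0 tilt 0.2 gauge xy [  7.3 -22.6] F [-1.5 -0.8  5.8] Fg -1.4 -1.0 w 0.232 g 69.0 q6 -1.60
```

{"fn": "play_rows", "kwargs": {
  "rows": [
    {"slide": [0,0,0],"fingers": -1,"twist": 0},
    {"slide": [0,0.01,0.02],"fingers": -1,"twist": 0},
    {"slide": [0,0.02,0.1],"fingers": -1,"twist": 0},
    {"slide": [0,0.02,0.3],"fingers": -1,"twist": 0},
    {"slide": [0,0.02,0.5],"fingers": -1,"twist": 0},
    {"slide": [0,0.02,0.7],"fingers": -1,"twist": 0},
    {"slide": [0,0.02,0.7],"fingers": -1,"twist": 0}
  ]
}}

```text
t: 41.95
tcp_pos: [0.5312, -0.0145, 0.2183]
orientation: [0.217, 3.119, -0.002]
wrist_force: [3.6, -0.2, -3.3]
width: 0.237
grasp_force: 69.7
```

```bash
python3 -c "
from m import *
st()"
```

```text
t41.95 tcp [531.2 -14.5 218.3] psi 172.1 tilt 0.9 gauge xy [ 10.1 -18.4] F [ 3.6 -0.2 -3.3] Fg 3.6 0.3 w 0.237 g 69.7 q6 -1.59
```

{"fn": "play_rows", "kwargs": {
  "rows": [
    {"slide": [0.011,0.3,0],"fingers": -1,"twist": 0},
    {"slide": [0.011,0.6,0],"fingers": -1,"twist": 0},
    {"slide": [0.011,0.95,0],"fingers": -1,"twist": 0},
    {"slide": [0.011,0.95,0],"fingers": -1,"twist": 0},
    {"slide": [0.011,0.95,0],"fingers": -1,"twist": 0},
    {"slide": [0.011,0.95,0],"fingers": -1,"twist": 0}
  ]
}}

```text
t: 42.45
tcp_pos: [0.5257, 0.181, 0.2069]
orientation: [-0.21, -3.129, -0.004]
wrist_force: [0.4, 0.2, -5.5]
width: 0.232
grasp_force: 70.2
```

{"fn": "play_rows", "kwargs": {
  "rows": [
    {"slide": [0.011,0.3,0],"fingers": -1,"twist": 0},
    {"slide": [0.011,0.6,0],"fingers": -1,"twist": 0},
    {"slide": [0.011,0.85,0],"fingers": -1,"twist": 0},
    {"slide": [0.011,0.94,0],"fingers": -1,"twist": 0},
    {"slide": [0.011,0.94,0],"fingers": -1,"twist": 0},
    {"slide": [0.011,0.94,0],"fingers": -1,"twist": 0},
    {"slide": [0.011,0.94,0],"fingers": -1,"twist": 0}
  ]
}}

```text
t: 43.03
tcp_pos: [0.5286, 0.3641, 0.2065]
orientation: [-0.214, -3.13, 0.006]
wrist_force: [-0.1, -0.9, -6.7]
width: 0.233
grasp_force: 71.0
```

```bash
python3 -c "
from m import *
st()
s=grab('side','s13');t=grab('top','t13')
cv2.imwrite('pics/q13.png',np.hstack([crop(s,170,200,240,180,400,300),crop(t,60,150,240,180,400,300)]))
print(diff(t,roi=(385,165,430,205)))
for th in(140,150,160):
    P=plug(t,405,189,16,thr=th,R=.03);print(P,ring(t,(.5335,-.351),.039,.022,.029,100,160))
"
```

```text
t43.03 tcp [528.6 364.1 206.5] psi 172.2 tilt 0.3 gauge xy [-44.9 356.2] F [-0.1 -0.9 -6.7] Fg 0.0 -0.9 w 0.233 g 71.0 q6 -0.94
[(array([391.6, 193.9]), np.int32(163))]
[ 0.53344754 -0.34811963  0.025     ] [[128.4, 68.2], [128.1, 65.7], [128.0, 61.5], [128.1, 62.5], [128.0, 69.0], [128.1, 77.7], [128.3, 91.3], [128.4, 109.5]]
[ 0.53491666 -0.34684916  0.025     ] [[128.4, 68.2], [128.1, 65.7], [128.0, 61.5], [128.1, 62.5], [128.0, 69.0], [128.1, 77.7], [128.3, 91.3], [128.4, 109.5]]
[ 0.53441017 -0.34705709  0.025     ] [[128.4, 68.2], [128.1, 65.7], [128.0, 61.5], [128.1, 62.5], [128.0, 69.0], [128.1, 77.7], [128.3, 91.3], [128.4, 109.5]]
```

View pics/q13.png

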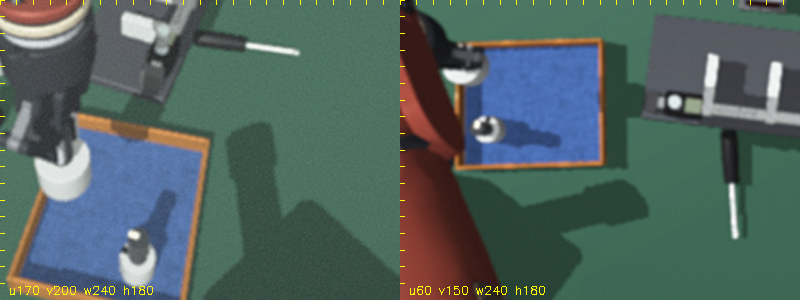

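The 38 mm plug stands upright in the case at crop (488,128), and the 52 mm plug hangs above free floor. Lowering it.

{"fn": "play_rows", "kwargs": {
  "rows": [
    {"slide": [0,0,-0.2],"fingers": -1,"twist": 0},
    {"slide": [0,0,-0.4],"fingers": -1,"twist": 0},
    {"slide": [0,0,-0.55],"fingers": -1,"twist": 0},
    {"slide": [0,0,-0.65],"fingers": -1,"twist": 0},
    {"slide": [0,0,-0.7],"fingers": -1,"twist": 0},
    {"slide": [0,0,-0.715],"fingers": -1,"twist": 0},
    {"slide": [0,0,-0.715],"fingers": -1,"twist": 0},
    {"slide": [0,0,-0.715],"fingers": -1,"twist": 0}
  ]
}}

```text
t: 43.8
tcp_pos: [0.5323, 0.3642, 0.0687]
orientation: [0.219, 3.131, 0.003]
wrist_force: [0.4, -0.7, -5.2]
width: 0.233
grasp_force: 70.8
```

{"fn": "play_rows", "kwargs": {
  "rows": [
    {"slide": [0,0,-0.006],"fingers": -1,"twist": 0},
    {"slide": [0,0,-0.01],"fingers": -1,"twist": 0},
    {"slide": [0,0,-0.01],"fingers": -1,"twist": 0}
  ]
}}

```text
t: 44.05
tcp_pos: [0.5315, 0.3645, 0.0662]
orientation: [0.218, 3.132, 0.002]
wrist_force: [-0.4, -0.7, -5.7]
width: 0.233
grasp_force: 70.8
```

{"fn": "play_rows", "kwargs": {
  "rows": [
    {"slide": [0,0,-0.004],"fingers": -1,"twist": 0},
    {"slide": [0,0,-0.008],"fingers": -1,"twist": 0},
    {"slide": [0,0,-0.008],"fingers": -1,"twist": 0}
  ]
}}

```text
t: 44.3
tcp_pos: [0.5304, 0.364, 0.063]
orientation: [-0.217, -3.134, 0.0]
wrist_force: [0.1, 0.4, -6.7]
width: 0.237
grasp_force: 70.8
```

{"fn": "play_rows", "kwargs": {
  "rows": [
    {"slide": [0,0,-0.004],"fingers": -1,"twist": 0},
    {"slide": [0,0,-0.007],"fingers": -1,"twist": 0},
    {"slide": [0,0,-0.007],"fingers": -1,"twist": 0}
  ]
}}

```text
t: 44.55
tcp_pos: [0.5304, 0.3639, 0.0614]
orientation: [-0.218, -3.134, 0.0]
wrist_force: [-0.1, -0.4, -6.0]
width: 0.233
grasp_force: 70.8
```

Nearly down: contact should come at about 0.0587.

{"fn": "play_rows", "kwargs": {
  "rows": [
    {"slide": [0,0,-0.005],"fingers": -1,"twist": 0},
    {"slide": [0,0,-0.01],"fingers": -1,"twist": 0},
    {"slide": [0,0,-0.01],"fingers": -1,"twist": 0}
  ]
}}

```text
t: 44.8
tcp_pos: [0.5304, 0.3638, 0.0594]
orientation: [-0.218, -3.134, 0.0]
wrist_force: [0.3, 0.2, -5.2]
width: 0.236
grasp_force: 70.8
```

{"fn": "play_rows", "kwargs": {
  "rows": [
    {"slide": [0,0,-0.003],"fingers": -1,"twist": 0},
    {"slide": [0,0,-0.005],"fingers": -1,"twist": 0},
    {"slide": [0,0,-0.005],"fingers": -1,"twist": 0}
  ]
}}

```text
t: 45.05
tcp_pos: [0.5306, 0.3639, 0.0589]
orientation: [-0.218, -3.134, 0.0]
wrist_force: [-0.5, 0.1, -4.0]
width: 0.23
grasp_force: 71.2
```

{"fn": "play_rows", "kwargs": {
  "rows": [
    {"slide": [0,0,-0.003],"fingers": -1,"twist": 0},
    {"slide": [0,0,-0.005],"fingers": -1,"twist": 0},
    {"slide": [0,0,-0.005],"fingers": -1,"twist": 0}
  ]
}}

```text
t: 45.3
tcp_pos: [0.5308, 0.364, 0.0589]
orientation: [0.218, 3.134, -0.0]
wrist_force: [-3.8, -2.8, 3.5]
width: 0.238
grasp_force: 71.6
```

{"fn": "play_rows", "kwargs": {
  "rows": [
    {"slide": [0,0,0],"fingers": 0,"twist": 0},
    {"slide": [0,0,0],"fingers": 0,"twist": 0},
    {"slide": [0,0,0],"fingers": 0,"twist": 0},
    {"slide": [0,0,0.02],"fingers": 0,"twist": 0},
    {"slide": [0,0,0.1],"fingers": 0,"twist": 0},
    {"slide": [0,0,0.3],"fingers": 0,"twist": 0},
    {"slide": [0,0,0.5],"fingers": 0,"twist": 0},
    {"slide": [0,0,0.6],"fingers": 0,"twist": 0},
    {"slide": [0,0,0.6],"fingers": 0,"twist": 0},
    {"slide": [0,0,0.6],"fingers": 0,"twist": 0}
  ]
}}

```text
t: 46.13
tcp_pos: [0.5323, 0.3649, 0.1808]
orientation: [0.217, 3.129, 0.005]
wrist_force: [0.7, 0.5, -0.5]
width: 0.502
grasp_force: 0.0
```

```bash
python3 -c "
from m import *
st()
t=grab('top','t14');print(diff(t,roi=(385,165,430,205)))
white(t,410,188,ths=(170,200))"
```

```text
t46.13 tcp [532.3 364.9 180.8] psi 172.0 tilt 0.3 gauge xy [-41.4 357.5] F [ 0.7  0.5 -0.5] Fg 0.6 0.6 w 0.502 g 0.0 q6 -0.94
[(array([391.7, 193.9]), np.int32(164))]
170 1096 [410.4  188.21] [ 530.3 -347.1] dir 125.2 [0.96 1.42]
200 792 [410.38 188.22] [ 530.3 -347. ] dir 125.4 [0.79 1.25]
```

{"fn": "play_rows", "kwargs": {
  "rows": [
    {"slide": [0.004,-0.4,0],"fingers": 0,"twist": -0.383},
    {"slide": [0.004,-0.898,0],"fingers": 0,"twist": -0.383},
    {"slide": [0.004,-0.898,0],"fingers": 0,"twist": -0.383},
    {"slide": [0.004,-0.898,0],"fingers": 0,"twist": -0.383},
    {"slide": [0.004,-0.898,0],"fingers": 0,"twist": -0.383},
    {"slide": [0.004,-0.898,0],"fingers": 0,"twist": -0.383}
  ]
}}

```text
t: 46.68
tcp_pos: [0.5298, 0.181, 0.1751]
orientation: [-0.523, -3.093, 0.004]
wrist_force: [0.2, -0.0, 0.1]
width: 0.502
grasp_force: 0.0
```

{"fn": "play_rows", "kwargs": {
  "rows": [
    {"slide": [0.004,-0.898,0],"fingers": 0,"twist": -0.383},
    {"slide": [0.004,-0.898,0],"fingers": 0,"twist": -0.383},
    {"slide": [0.004,-0.898,0],"fingers": 0,"twist": -0.383},
    {"slide": [0.004,-0.898,0],"fingers": 0,"twist": -0.383},
    {"slide": [0.004,-0.898,0],"fingers": 0,"twist": -0.383},
    {"slide": [0.004,-0.898,0],"fingers": 0,"twist": -0.383}
  ]
}}

```text
t: 47.18
tcp_pos: [0.5319, 0.003, 0.1765]
orientation: [-0.816, -3.032, 0.0]
wrist_force: [0.1, 0.1, 0.7]
width: 0.498
grasp_force: 0.0
```

```bash
python3 -c "
from m import *
st()
t=grab('top','t15');print(diff(t,roi=(398,165,430,205)))
white(t,410,188,ths=(170,200))"
```

```text
t47.18 tcp [531.9   3.  176.5] psi 149.9 tilt 0.1 gauge xy [ 8.4 -0.9] F [0.1 0.1 0.7] Fg 0.1 0.2 w 0.498 g 0.0 q6 -1.17
[(array([398.8, 192. ]), np.int32(13))]
170 1065 [410.39 188.2 ] [ 530.3 -347.1] dir 125.2 [0.94 1.41]
200 768 [410.37 188.23] [ 530.3 -347. ] dir 125.3 [0.78 1.23]
```

{"fn": "play_rows", "kwargs": {
  "rows": [
    {"slide": [0.004,-0.898,0],"fingers": 0,"twist": -0.383},
    {"slide": [0.004,-0.898,0],"fingers": 0,"twist": -0.383},
    {"slide": [0.004,-0.898,0],"fingers": 0,"twist": -0.383},
    {"slide": [0.004,-0.898,0],"fingers": 0,"twist": -0.383},
    {"slide": [0.004,-0.898,0],"fingers": 0,"twist": -0.383},
    {"slide": [0.004,-0.898,0],"fingers": 0,"twist": -0.383}
  ]
}}

```text
t: 47.73
tcp_pos: [0.5337, -0.1758, 0.1773]
orientation: [-1.1, -2.943, -0.001]
wrist_force: [-0.1, 0.7, 0.8]
width: 0.494
grasp_force: 0.0
```

{"fn": "play_rows", "kwargs": {
  "rows": [
    {"slide": [0.004,-0.898,0],"fingers": 0,"twist": -0.383},
    {"slide": [0.004,-0.898,0],"fingers": 0,"twist": -0.383},
    {"slide": [0.004,-0.898,0],"fingers": 0,"twist": -0.383},
    {"slide": [0.004,-0.898,0],"fingers": 0,"twist": -0.383},
    {"slide": [0.004,-0.898,0],"fingers": 0,"twist": -0.383},
    {"slide": [0.004,-0.898,-0.1],"fingers": 0,"twist": -0.383},
    {"slide": [0.004,-0.898,-0.2],"fingers": 0,"twist": -0.383},
    {"slide": [0.004,-0.898,-0.2],"fingers": 0,"twist": -0.383},
    {"slide": [0.004,-0.898,-0.2],"fingers": 0,"twist": -0.383},
    {"slide": [0.004,-0.898,-0.2],"fingers": 0,"twist": -0.383}
  ]
}}

```text
t: 48.57
tcp_pos: [0.5349, -0.3525, 0.138]
orientation: [-1.37, -2.827, -0.001]
wrist_force: [0.4, 0.5, 0.4]
width: 0.497
grasp_force: 0.0
```

```bash
python3 -c "
from m import *
st()
t=grab('side','s16');print(proj('side',(.533,-.355,.084)),proj('side',(.533,-.355,.14)))
g=cv2.cvtColor(t,cv2.COLOR_BGR2GRAY);np.set_printoptions(linewidth=220)
print(g[96:140:2,262:300])"
```

```text
t48.57 tcp [ 534.9 -352.5  138. ] psi 128.3 tilt 0.0 gauge xy [  60.6 -352.6] F [0.4 0.5 0.4] Fg 0.3 0.5 w 0.497 g 0.0 q6 -1.36
[278.94967584 120.70125405] [280.12592881 105.27341948]
[[100 101 103  97  89  78  71  71  65  59  61  67  71  83  91  94 102  99 102 104 101  99  90  78  59  68 122 160 146 109  90  97 102  99 104 100  97  88]
 [100  99 100  99  96 101  95  84  66  65  70  99 134 139 123 103  97 103  98 103  98 100  90  73  59  73 120 153 138 106  93  97  99 101  96  89  84  74]
 [102 102 103  98 104 102  98  84  78  68  82 124 167 167 136 106  96 100  99  98 102  91  81  62  57  82 120 146 122 101  94  98 101  95  87  79  73  74]
 [ 97 102 100 100  99 101  95  90  64  64  87 129 168 158 126 103 100  98  98  97  97  95  88  62  61  91 140 154 128 101  98  95  92  86  76  73  72  70]
 [ 95  99  98 100 102 101  98  86  72  72  93 141 170 154 122 100  97  99  98 100 100  96  96  86  77  94 127 141 122 101  96  96  89  78  71  74  72  78]
 [101  98 100  99  96  98 100  97  87  88 107 155 173 152 118 100 103  98 102 100  98  97 101  98  94  95 100 100 102  98  92  84  76  73  70
[... 1794 characters left out ...]
82 102 138 173 178 152 120  87  80  82  96 100 103  99  99  98  99 101  99 100]
 [ 99 104 114 111 115 114 123 154 198 224 223 224 221 180 129  95  88  83  89 120 174 215 226 221 193 148 110 105 109 111 104 101 107 109 106 100  99 100]
 [106 117 115 118 118 116 118 149 190 218 223 223 226 214 190 172 159 134 110 143 201 224 228 228 217 165 117  91 107 111 121 113 114 117 116 115 113 109]
 [127 126 119 115 116 120 120 145 175 202 215 221 223 223 226 227 229 217 175 135 154 194 219 214 182 134  95  86 104 116 117 118 114 115 112 111 112 119]
 [112 117 118 117 117 116 122 145 169 187 201 207 217 219 221 223 227 226 226 207 197 201 195 180 152 115  91  97 107 113 113 121 112 120 116 114 114 120]]
```

{"fn": "play_rows", "kwargs": {
  "rows": [
    {"slide": [0,0,-0.2],"fingers": 0,"twist": 0},
    {"slide": [0,0,-0.35],"fingers": 0,"twist": 0},
    {"slide": [0,0,-0.44],"fingers": 0,"twist": 0},
    {"slide": [0,0,-0.44],"fingers": 0,"twist": 0},
    {"slide": [0,0,-0.44],"fingers": 0,"twist": 0},
    {"slide": [0,0,-0.44],"fingers": -1,"twist": 0},
    {"slide": [0,0,-0.44],"fingers": -1,"twist": 0},
    {"slide": [0,0,-0.44],"fingers": -1,"twist": 0},
    {"slide": [0,0,-0.44],"fingers": -1,"twist": 0},
    {"slide": [0,0,-0.44],"fingers": -1,"twist": 0}
  ],
  "force": 80
}}

```text
t: 49.45
tcp_pos: [0.5355, -0.3561, 0.0531]
orientation: [1.371, 2.821, -0.002]
wrist_force: [-1.5, -0.6, 6.4]
width: 0.231
grasp_force: 78.1
```

{"fn": "play_rows", "kwargs": {
  "rows": [
    {"slide": [0,0,0],"fingers": -1,"twist": 0},
    {"slide": [0,0,0],"fingers": -1,"twist": 0}
  ]
}}

```text
t: 49.62
tcp_pos: [0.5355, -0.3561, 0.0531]
orientation: [1.371, 2.821, -0.002]
wrist_force: [-0.6, -0.4, 6.3]
width: 0.233
grasp_force: 78.1
```

{"fn": "play_rows", "kwargs": {
  "rows": [
    {"slide": [0,0,0.02],"fingers": -1,"twist": 0},
    {"slide": [0,0,0.1],"fingers": -1,"twist": 0},
    {"slide": [0,0,0.3],"fingers": -1,"twist": 0},
    {"slide": [0,0,0.5],"fingers": -1,"twist": 0},
    {"slide": [0,0,0.7],"fingers": -1,"twist": 0},
    {"slide": [0,0,0.7],"fingers": -1,"twist": 0},
    {"slide": [0,0,0.7],"fingers": -1,"twist": 0}
  ]
}}

```text
t: 50.2
tcp_pos: [0.5352, -0.3555, 0.1926]
orientation: [1.371, 2.82, -0.002]
wrist_force: [-0.4, 0.3, -7.4]
width: 0.236
grasp_force: 79.8
```

```bash
python3 -c "
from m import *
st()"
```

```text
t50.20 tcp [ 535.2 -355.5  192.6] psi 128.2 tilt 0.4 gauge xy [  61.4 -355.5] F [-0.4  0.3 -7.4] Fg -0.4 0.2 w 0.236 g 79.8 q6 -1.36
```

{"fn": "play_rows", "kwargs": {
  "rows": [
    {"slide": [-0.012,0.343,0],"fingers": -1,"twist": -0.951},
    {"slide": [-0.012,0.343,0],"fingers": -1,"twist": -0.951},
    {"slide": [-0.012,0.343,0],"fingers": -1,"twist": -0.951},
    {"slide": [-0.012,0.343,0],"fingers": -1,"twist": -0.951}
  ]
}}

```text
t: 50.53
tcp_pos: [0.5277, -0.2813, 0.1835]
orientation: [-1.997, -2.41, 0.001]
wrist_force: [1.1, -0.9, -6.7]
width: 0.231
grasp_force: 79.0
```

{"fn": "play_rows", "kwargs": {
  "rows": [
    {"slide": [-0.012,0.343,0],"fingers": -1,"twist": -0.951},
    {"slide": [-0.012,0.343,0],"fingers": -1,"twist": -0.951},
    {"slide": [-0.012,0.343,0],"fingers": -1,"twist": -0.951},
    {"slide": [-0.012,0.343,0],"fingers": -1,"twist": -0.951}
  ]
}}

```text
t: 50.87
tcp_pos: [0.5251, -0.2132, 0.1838]
orientation: [-2.509, -1.873, 0.007]
wrist_force: [0.3, -0.4, -7.5]
width: 0.233
grasp_force: 78.9
```

{"fn": "play_rows", "kwargs": {
  "rows": [
    {"slide": [-0.012,0.343,0],"fingers": -1,"twist": -0.951},
    {"slide": [-0.012,0.343,0],"fingers": -1,"twist": -0.951},
    {"slide": [-0.012,0.343,0],"fingers": -1,"twist": -0.951},
    {"slide": [-0.012,0.343,0],"fingers": -1,"twist": -0.951}
  ]
}}

```text
t: 51.2
tcp_pos: [0.5224, -0.1451, 0.184]
orientation: [-2.882, -1.23, 0.012]
wrist_force: [0.7, -0.3, -7.3]
width: 0.23
grasp_force: 79.3
```

{"fn": "play_rows", "kwargs": {
  "rows": [
    {"slide": [-0.012,0.343,0],"fingers": -1,"twist": -0.951},
    {"slide": [-0.012,0.343,0],"fingers": -1,"twist": -0.951},
    {"slide": [-0.012,0.343,0],"fingers": -1,"twist": -0.951},
    {"slide": [-0.012,0.343,0],"fingers": -1,"twist": -0.951}
  ]
}}

```text
t: 51.53
tcp_pos: [0.5199, -0.077, 0.1842]
orientation: [-3.094, -0.518, 0.015]
wrist_force: [0.2, 0.1, -8.0]
width: 0.233
grasp_force: 80.3
```

{"fn": "play_rows", "kwargs": {
  "rows": [
    {"slide": [-0.012,0.343,0],"fingers": -1,"twist": -0.951},
    {"slide": [-0.012,0.343,0],"fingers": -1,"twist": -0.951},
    {"slide": [-0.012,0.343,0],"fingers": -1,"twist": -0.951},
    {"slide": [-0.012,0.343,-0.1],"fingers": -1,"twist": -0.951},
    {"slide": [-0.012,0.343,-0.2],"fingers": -1,"twist": -0.951},
    {"slide": [-0.012,0.343,-0.2],"fingers": -1,"twist": -0.951},
    {"slide": [-0.012,0.343,-0.2],"fingers": -1,"twist": -0.951},
    {"slide": [-0.012,0.343,-0.2],"fingers": -1,"twist": -0.951}
  ]
}}

```text
t: 52.2
tcp_pos: [0.5202, -0.0113, 0.1479]
orientation: [-3.133, 0.221, 0.006]
wrist_force: [1.0, -0.9, -7.1]
width: 0.237
grasp_force: 81.2
```

```bash
python3 -c "
from m import *
st()"
```

```text
t52.20 tcp [520.2 -11.3 147.9] psi -8.1 tilt 0.2 gauge xy [ -1.2 -16.7] F [ 1.  -0.9 -7.1] Fg 1.1 -0.8 w 0.237 g 81.2 q6 1.55
```

{"fn": "play_rows", "kwargs": {
  "rows": [
    {"slide": [0,0,-0.15],"fingers": -1,"twist": 0},
    {"slide": [0,0,-0.25],"fingers": -1,"twist": 0},
    {"slide": [0,0,-0.33],"fingers": -1,"twist": 0},
    {"slide": [0,0,-0.37],"fingers": -1,"twist": 0},
    {"slide": [0,0,-0.38],"fingers": -1,"twist": 0},
    {"slide": [0,0,-0.38],"fingers": -1,"twist": 0},
    {"slide": [0,0,-0.38],"fingers": -1,"twist": 0}
  ]
}}

```text
t: 52.78
tcp_pos: [0.5233, -0.0118, 0.0753]
orientation: [3.134, -0.221, 0.005]
wrist_force: [0.5, -1.1, -7.5]
width: 0.226
grasp_force: 81.5
```

{"fn": "play_rows", "kwargs": {
  "rows": [
    {"slide": [0,0,-0.006],"fingers": -1,"twist": 0},
    {"slide": [0,0,-0.012],"fingers": -1,"twist": 0},
    {"slide": [0,0,-0.012],"fingers": -1,"twist": 0}
  ]
}}

```text
t: 53.03
tcp_pos: [0.5223, -0.0115, 0.072]
orientation: [3.134, -0.221, 0.002]
wrist_force: [-0.7, -0.2, -7.8]
width: 0.236
grasp_force: 81.5
```

{"fn": "play_rows", "kwargs": {
  "rows": [
    {"slide": [0,0,-0.004],"fingers": -1,"twist": 0},
    {"slide": [0,0,-0.006],"fingers": -1,"twist": 0},
    {"slide": [0,0,-0.006],"fingers": -1,"twist": 0}
  ]
}}

```text
t: 53.28
tcp_pos: [0.5223, -0.0115, 0.0713]
orientation: [3.134, -0.221, 0.001]
wrist_force: [-2.2, 0.2, -0.1]
width: 0.229
grasp_force: 82.0
```

{"fn": "play_rows", "kwargs": {
  "rows": [
    {"slide": [0,0,-0.003],"fingers": -1,"twist": 0},
    {"slide": [0,0,-0.005],"fingers": -1,"twist": 0},
    {"slide": [0,0,-0.005],"fingers": -1,"twist": 0}
  ]
}}

```text
t: 53.53
tcp_pos: [0.5225, -0.0115, 0.0712]
orientation: [3.134, -0.221, 0.001]
wrist_force: [-6.1, 0.9, 7.5]
width: 0.229
grasp_force: 82.8
```

{"fn": "play_rows", "kwargs": {
  "rows": [
    {"slide": [0,0,0],"fingers": -1,"twist": 0},
    {"slide": [0,0,0],"fingers": -1,"twist": 0},
    {"slide": [0,0,0],"fingers": -1,"twist": 0},
    {"slide": [0,0,0],"fingers": -1,"twist": 0}
  ],
  "force": 20
}}

```text
t: 53.87
tcp_pos: [0.5225, -0.0115, 0.0712]
orientation: [3.134, -0.22, 0.001]
wrist_force: [-5.7, 1.7, 7.8]
width: 0.233
grasp_force: 82.8
```

```bash
python3 -c "
from m import *
st()"
```

```text
t53.87 tcp [522.5 -11.5  71.2] psi -8.0 tilt 0.0 gauge xy [  1.1 -16.6] F [-5.7  1.7  7.8] Fg -5.9 0.9 w 0.233 g 82.8 q6 1.56
```

{"fn": "play_rows", "kwargs": {
  "rows": [
    {"slide": [0,0,0],"fingers": 0,"twist": 0},
    {"slide": [0,0,0],"fingers": 0,"twist": 0},
    {"slide": [0,0,0],"fingers": 0,"twist": 0},
    {"slide": [0,0,0.02],"fingers": 0,"twist": 0},
    {"slide": [0,0,0.1],"fingers": 0,"twist": 0},
    {"slide": [0,0,0.3],"fingers": 0,"twist": 0},
    {"slide": [0,0,0.5],"fingers": 0,"twist": 0},
    {"slide": [0,0,0.5],"fingers": 0,"twist": 0}
  ]
}}

```text
t: 54.53
tcp_pos: [0.5283, -0.0124, 0.1785]
orientation: [3.132, -0.221, 0.027]
wrist_force: [2.1, -0.4, 1.1]
width: 0.501
grasp_force: 0.0
```

{"fn": "play_rows", "kwargs": {
  "rows": [
    {"slide": [-0.2,0.518,0],"fingers": 1,"twist": 0},
    {"slide": [-0.2,0.518,0],"fingers": 1,"twist": 0},
    {"slide": [-0.2,0.518,0],"fingers": 1,"twist": 0},
    {"slide": [-0.2,0.518,0],"fingers": 1,"twist": 0},
    {"slide": [-0.2,0.518,0],"fingers": 1,"twist": 0},
    {"slide": [-0.2,0.518,0],"fingers": 1,"twist": 0}
  ]
}}

```text
t: 55.03
tcp_pos: [0.4824, 0.0919, 0.1694]
orientation: [3.133, -0.22, 0.002]
wrist_force: [0.9, -0.5, -0.2]
width: 0.999
grasp_force: 0.0
```

```bash
python3 -c "
from m import *
st()
t=grab('top','t17');grab('side','s17')
for th in(160,180,200):
    P=plug(t,269,191,15,z=.054,thr=th);print(th,np.round(P*1000,1),ring(t,P,.054,.020,.030))
g=cv2.cvtColor(t,cv2.COLOR_BGR2GRAY);np.set_printoptions(linewidth=220);print(g[174:206,254:288])"
```

```text
t55.03 tcp [482.4  91.9 169.4] psi -8.0 tilt 0.1 gauge xy [-52.9  80.2] F [ 0.9 -0.5 -0.2] Fg 0.9 -0.4 w 0.999 g 0.0 q6 1.76
160 [518.8  -8.2  28.4] [[-10.1, 68.9], [-9.9, 71.6], [-9.7, 72.1], [-9.5, 73.0], [-9.3, 72.9], [-9.3, 71.2], [-9.1, 70.0], [-9.2, 70.6], [-9.2, 72.9], [-9.3, 76.5]]
180 [519.   -7.9  27.6] [[-11.0, 69.1], [-10.7, 71.7], [-10.5, 72.1], [-10.3, 73.1], [-10.1, 72.8], [-10.0, 71.0], [-9.8, 70.1], [-9.8, 70.8], [-9.8, 73.4], [-9.9, 77.1]]
200 [518.1  -5.7  25.8] [[-17.0, 73.1], [-16.6, 68.4], [-16.2, 71.0], [-15.7, 71.9], [-15.2, 72.8], [-14.8, 73.1], [-14.5, 71.5], [-14.2, 70.1], [-13.9, 70.4], [-13.8, 72.2]]
[[ 92  90  88 ...  89  90  88]
 [ 89  89  90 ...  89  89  89]
 [ 90  90  88 ...  89  89  89]
 ...
 [ 32  48 107 ... 180 171 137]
 [ 25  32  76 ... 189 168 125]
 [ 29  25  45 ... 215 179 120]]
```

{"fn": "play_rows", "kwargs": {
  "rows": [
    {"slide": [0,0,-0.2],"fingers": 1,"twist": 0},
    {"slide": [0,0,-0.4],"fingers": 1,"twist": 0},
    {"slide": [0,0,-0.5],"fingers": 1,"twist": 0},
    {"slide": [0,0,-0.505],"fingers": 1,"twist": 0},
    {"slide": [0,0,-0.505],"fingers": 1,"twist": 0},
    {"slide": [0,0,-0.505],"fingers": -1,"twist": 0},
    {"slide": [0,0,-0.505],"fingers": -1,"twist": 0},
    {"slide": [0,0,-0.505],"fingers": -1,"twist": 0},
    {"slide": [0,0,-0.505],"fingers": -1,"twist": 0},
    {"slide": [0,0,-0.505],"fingers": -1,"twist": 0}
  ],
  "force": 40
}}

```text
t: 55.97
tcp_pos: [0.4827, 0.0922, 0.0693]
orientation: [-3.134, 0.221, -0.004]
wrist_force: [0.0, -1.0, 0.7]
width: 0.297
grasp_force: 0.0
```

{"fn": "play_rows", "kwargs": {
  "rows": [
    {"slide": [0,0,0],"fingers": -1,"twist": 0},
    {"slide": [0,0,0],"fingers": -1,"twist": 0},
    {"slide": [0,0,0],"fingers": -1,"twist": 0},
    {"slide": [0,0,0],"fingers": -1,"twist": 0}
  ]
}}

```text
t: 56.3
tcp_pos: [0.4825, 0.0923, 0.0692]
orientation: [-3.134, 0.221, -0.002]
wrist_force: [-1.3, 0.7, 5.6]
width: 0.199
grasp_force: 39.0
```

{"fn": "play_rows", "kwargs": {
  "rows": [
    {"slide": [-0.003,-0.02,0],"fingers": -1,"twist": 0},
    {"slide": [-0.006,-0.04,0],"fingers": -1,"twist": 0},
    {"slide": [-0.008,-0.055,0],"fingers": -1,"twist": 0},
    {"slide": [-0.008,-0.055,0],"fingers": -1,"twist": 0}
  ]
}}

```text
t: 56.63
tcp_pos: [0.4809, 0.0813, 0.0692]
orientation: [-3.133, 0.221, -0.002]
wrist_force: [-1.8, -0.4, 6.0]
width: 0.198
grasp_force: 39.2
```

{"fn": "play_rows", "kwargs": {
  "rows": [
    {"slide": [-0.0007,-0.005,0],"fingers": -1,"twist": 0},
    {"slide": [-0.0014,-0.01,0],"fingers": -1,"twist": 0},
    {"slide": [-0.0014,-0.01,0],"fingers": -1,"twist": 0}
  ]
}}

```text
t: 56.88
tcp_pos: [0.4807, 0.0796, 0.0692]
orientation: [-3.133, 0.221, -0.002]
wrist_force: [-0.6, 1.1, 5.0]
width: 0.197
grasp_force: 39.2
```

{"fn": "play_rows", "kwargs": {
  "rows": [
    {"slide": [-0.0007,-0.005,0],"fingers": -1,"twist": 0},
    {"slide": [-0.0014,-0.01,0],"fingers": -1,"twist": 0},
    {"slide": [-0.0014,-0.01,0],"fingers": -1,"twist": 0}
  ]
}}

```text
t: 57.13
tcp_pos: [0.4804, 0.0777, 0.0692]
orientation: [-3.133, 0.221, -0.002]
wrist_force: [-0.9, 1.6, 6.3]
width: 0.196
grasp_force: 39.2
```

```bash
python3 -c "
from m import *
st()"
```

```text
t57.13 tcp [480.4  77.7  69.2] psi -8.1 tilt 0.1 gauge xy [-52.9  65.9] F [-0.9  1.6  6.3] Fg -1.1 1.5 w 0.196 g 39.2 q6 1.73
```

{"fn": "play_rows", "kwargs": {
  "rows": [
    {"slide": [-0.0007,-0.005,0],"fingers": -1,"twist": 0},
    {"slide": [-0.0014,-0.01,0],"fingers": -1,"twist": 0},
    {"slide": [-0.0014,-0.01,0],"fingers": -1,"twist": 0}
  ]
}}

```text
t: 57.38
tcp_pos: [0.4802, 0.0763, 0.0692]
orientation: [-3.131, 0.222, -0.003]
wrist_force: [0.7, 4.2, 5.9]
width: 0.196
grasp_force: 39.2
```

{"fn": "play_rows", "kwargs": {
  "rows": [
    {"slide": [-0.0007,-0.005,0],"fingers": -1,"twist": 0},
    {"slide": [-0.0007,-0.005,0],"fingers": -1,"twist": 0}
  ]
}}

```text
t: 57.55
tcp_pos: [0.4802, 0.076, 0.0692]
orientation: [-3.13, 0.222, -0.003]
wrist_force: [0.4, 6.0, 3.9]
width: 0.198
grasp_force: 39.2
```

{"fn": "play_rows", "kwargs": {
  "rows": [
    {"slide": [-0.0007,-0.005,0],"fingers": -1,"twist": 0},
    {"slide": [-0.0007,-0.005,0],"fingers": -1,"twist": 0}
  ]
}}

```text
t: 57.72
tcp_pos: [0.4801, 0.0752, 0.0692]
orientation: [-3.13, 0.222, -0.003]
wrist_force: [-0.8, 6.3, 5.5]
width: 0.193
grasp_force: 39.2
```

```bash
python3 -c "
from m import *
st()"
```

```text
t57.72 tcp [480.1  75.2  69.2] psi -8.1 tilt 0.3 gauge xy [-52.9  63.3] F [-0.8  6.3  5.5] Fg -1.6 6.1 w 0.193 g 39.2 q6 1.72
```

Pushing the plug along, with about 1.3 mm to the fixed jaw.

{"fn": "play_rows", "kwargs": {
  "rows": [
    {"slide": [-0.0007,-0.005,0],"fingers": -1,"twist": 0},
    {"slide": [-0.0007,-0.005,0],"fingers": -1,"twist": 0}
  ]
}}

```text
t: 57.88
tcp_pos: [0.48, 0.0742, 0.0692]
orientation: [-3.129, 0.222, -0.003]
wrist_force: [0.6, 6.9, 4.9]
width: 0.195
grasp_force: 39.2
```

{"fn": "play_rows", "kwargs": {
  "rows": [
    {"slide": [-0.0007,-0.005,0],"fingers": -1,"twist": 0},
    {"slide": [-0.0007,-0.005,0],"fingers": -1,"twist": 0}
  ]
}}

```text
t: 58.05
tcp_pos: [0.4799, 0.0738, 0.0692]
orientation: [-3.128, 0.223, -0.004]
wrist_force: [0.7, 8.5, 5.0]
width: 0.198
grasp_force: 39.3
```

```bash
python3 -c "
from m import *
st()"
```

```text
t58.05 tcp [479.9  73.8  69.2] psi -8.1 tilt 0.3 gauge xy [-52.9  62. ] F [0.7 8.5 5. ] Fg -0.5 8.5 w 0.198 g 39.3 q6 1.71
```

{"fn": "play_rows", "kwargs": {
  "rows": [
    {"slide": [-0.0008,-0.006,0],"fingers": -1,"twist": 0},
    {"slide": [-0.0008,-0.006,0],"fingers": -1,"twist": 0},
    {"slide": [-0.0008,-0.006,0],"fingers": -1,"twist": 0},
    {"slide": [-0.0008,-0.006,0],"fingers": -1,"twist": 0},
    {"slide": [-0.0008,-0.006,0],"fingers": -1,"twist": 0},
    {"slide": [-0.0008,-0.006,0],"fingers": -1,"twist": 0},
    {"slide": [-0.0008,-0.006,0],"fingers": -1,"twist": 0},
    {"slide": [-0.0008,-0.006,0],"fingers": -1,"twist": 0},
    {"slide": [-0.0008,-0.006,0],"fingers": -1,"twist": 0},
    {"slide": [-0.0008,-0.006,0],"fingers": -1,"twist": 0}
  ]
}}

```text
t: 58.88
tcp_pos: [0.4799, 0.0737, 0.0692]
orientation: [-3.126, 0.223, -0.004]
wrist_force: [1.6, 12.8, 3.8]
width: 0.198
grasp_force: 39.5
```

```bash
python3 -c "
from m import *
st()"
```

```text
t58.88 tcp [479.9  73.7  69.2] psi -8.2 tilt 0.5 gauge xy [-52.9  61.9] F [ 1.6 12.8  3.8] Fg -0.2 12.9 w 0.198 g 39.5 q6 1.71
```

{"fn": "play_rows", "kwargs": {
  "rows": [
    {"slide": [0,0,0],"fingers": -1,"twist": 0},
    {"slide": [0,0,0],"fingers": -1,"twist": 0},
    {"slide": [0,0,0],"fingers": -1,"twist": 0},
    {"slide": [0,0,0],"fingers": -1,"twist": 0},
    {"slide": [0,0,0],"fingers": -1,"twist": 0},
    {"slide": [0,0,0],"fingers": -1,"twist": 0},
    {"slide": [0,0,0],"fingers": -1,"twist": 0},
    {"slide": [0,0,0],"fingers": -1,"twist": 0},
    {"slide": [0,0,0],"fingers": -1,"twist": 0},
    {"slide": [0,0,0],"fingers": -1,"twist": 0}
  ]
}}

```text
t: 59.72
tcp_pos: [0.4799, 0.0737, 0.0692]
orientation: [-3.126, 0.223, -0.004]
wrist_force: [-0.0, 12.3, 3.7]
width: 0.198
grasp_force: 39.5
```

{"fn": "play_rows", "kwargs": {
  "rows": [
    {"slide": [0.002,0.015,0],"fingers": -1,"twist": 0},
    {"slide": [0.006,0.04,0],"fingers": -1,"twist": 0},
    {"slide": [0.011,0.08,0],"fingers": -1,"twist": 0},
    {"slide": [0.015,0.105,0],"fingers": -1,"twist": 0},
    {"slide": [0.016,0.111,0],"fingers": -1,"twist": 0},
    {"slide": [0.016,0.111,0],"fingers": -1,"twist": 0},
    {"slide": [0.016,0.111,0],"fingers": -1,"twist": 0}
  ]
}}

```text
t: 60.3
tcp_pos: [0.4825, 0.0924, 0.0692]
orientation: [-3.134, 0.22, -0.002]
wrist_force: [-1.3, 0.3, 6.3]
width: 0.197
grasp_force: 39.6
```

{"fn": "play_rows", "kwargs": {
  "rows": [
    {"slide": [0,0,0],"fingers": 1,"twist": 0},
    {"slide": [0,0,0],"fingers": 1,"twist": 0},
    {"slide": [0,0,0],"fingers": 1,"twist": 0},
    {"slide": [0,0,0.2],"fingers": 1,"twist": 0},
    {"slide": [0,0,0.4],"fingers": 1,"twist": 0},
    {"slide": [0,0,0.5],"fingers": 0,"twist": 0},
    {"slide": [0,0,0.5],"fingers": 0,"twist": 0}
  ]
}}

```text
t: 60.88
tcp_pos: [0.4861, 0.0924, 0.174]
orientation: [-3.133, 0.221, -0.018]
wrist_force: [0.5, 0.0, 0.3]
width: 0.664
grasp_force: 0.0
```

```bash
python3 -c "
from m import *
st()
t=grab('top','t18')
for th in(150,165,180):
    P=plug(t,270,191,16,z=.054,thr=th);print(th,np.round(P*1000,1),ring(t,P,.054,.020,.030)[::3])
P=(P[0],-.0136);print(ring(t,P,.054,.020,.030)[::3])"
```

```text
t60.88 tcp [486.1  92.4 174. ] psi -8.1 tilt 0.7 gauge xy [-49.3  81.2] F [0.5 0.  0.3] Fg 0.5 0.1 w 0.664 g 0.0 q6 1.76
150 [520.4 -17.9  34.4] [[10.3, 72.8], [8.0, 69.4], [7.2, 71.5], [8.1, 84.6]]
165 [520.1 -18.2  34.1] [[11.4, 72.6], [8.8, 70.2], [7.8, 70.3], [8.2, 82.9]]
180 [523.4 -17.7  33.4] [[8.5, 69.6], [7.5, 71.3], [8.4, 84.5], [-7.5, 87.8]]
[[-3.1, 69.2], [-2.8, 71.9], [-2.3, 85.7], [22.0, 84.9]]
```

{"fn": "play_rows", "kwargs": {
  "rows": [
    {"slide": [0.184,-0.529,0],"fingers": 0,"twist": 0},
    {"slide": [0.184,-0.529,0],"fingers": 0,"twist": 0},
    {"slide": [0.184,-0.529,0],"fingers": 0,"twist": 0},
    {"slide": [0.184,-0.529,0],"fingers": 0,"twist": 0},
    {"slide": [0.184,-0.529,0],"fingers": 0,"twist": 0},
    {"slide": [0.184,-0.529,0],"fingers": 0,"twist": 0}
  ]
}}

```text
t: 61.43
tcp_pos: [0.5171, -0.0132, 0.1662]
orientation: [-3.133, 0.222, 0.006]
wrist_force: [0.4, 0.0, 0.6]
width: 0.501
grasp_force: 0.0
```

{"fn": "play_rows", "kwargs": {
  "rows": [
    {"slide": [0,0,-0.2],"fingers": 0,"twist": 0},
    {"slide": [0,0,-0.4],"fingers": 0,"twist": 0},
    {"slide": [0,0,-0.48],"fingers": 0,"twist": 0},
    {"slide": [0,0,-0.49],"fingers": 0,"twist": 0},
    {"slide": [0,0,-0.49],"fingers": 0,"twist": 0},
    {"slide": [0,0,-0.49],"fingers": -1,"twist": 0},
    {"slide": [0,0,-0.49],"fingers": -1,"twist": 0},
    {"slide": [0,0,-0.49],"fingers": -1,"twist": 0},
    {"slide": [0,0,-0.49],"fingers": -1,"twist": 0},
    {"slide": [0,0,-0.49],"fingers": -1,"twist": 0}
  ],
  "force": 110
}}

```text
t: 62.27
tcp_pos: [0.5202, -0.0141, 0.0723]
orientation: [3.133, -0.221, 0.005]
wrist_force: [-1.9, -1.9, 6.4]
width: 0.219
grasp_force: 107.5
```

{"fn": "play_rows", "kwargs": {
  "rows": [
    {"slide": [0,0,0],"fingers": -1,"twist": 0},
    {"slide": [0,0,0],"fingers": -1,"twist": 0}
  ]
}}

```text
t: 62.43
tcp_pos: [0.5202, -0.0141, 0.0723]
orientation: [3.133, -0.221, 0.005]
wrist_force: [-1.9, -1.0, 7.1]
width: 0.223
grasp_force: 107.6
```

```bash
python3 -c "
from m import *
st()"
```

```text
t62.43 tcp [520.2 -14.1  72.3] psi -8.1 tilt 0.2 gauge xy [ -0.8 -19.5] F [-1.9 -1.   7.1] Fg -1.8 -1.2 w 0.223 g 107.6 q6 1.55
```

{"fn": "play_rows", "kwargs": {
  "rows": [
    {"slide": [0,0.01,0.01],"fingers": -1,"twist": 0},
    {"slide": [0,0.01,0.02],"fingers": -1,"twist": 0},
    {"slide": [0,0.02,0.1],"fingers": -1,"twist": 0},
    {"slide": [0,0.02,0.3],"fingers": -1,"twist": 0},
    {"slide": [0,0.02,0.5],"fingers": -1,"twist": 0},
    {"slide": [0,0.02,0.7],"fingers": -1,"twist": 0},
    {"slide": [0,0.02,0.7],"fingers": -1,"twist": 0}
  ]
}}

```text
t: 63.02
tcp_pos: [0.5238, -0.01, 0.2186]
orientation: [3.133, -0.22, 0.025]
wrist_force: [4.1, 0.5, -4.8]
width: 0.223
grasp_force: 109.7
```

```bash
python3 -c "
from m import *
st()"
```

```text
t63.02 tcp [523.8 -10.  218.6] psi -8.0 tilt 0.9 gauge xy [  2.2 -14.9] F [ 4.1  0.5 -4.8] Fg 4.0 1.1 w 0.223 g 109.7 q6 1.56
```

{"fn": "play_rows", "kwargs": {
  "rows": [
    {"slide": [-0.07,0.2,0],"fingers": -1,"twist": 0},
    {"slide": [-0.07,0.5,0],"fingers": -1,"twist": 0},
    {"slide": [-0.07,0.687,0],"fingers": -1,"twist": 0},
    {"slide": [-0.07,0.687,0],"fingers": -1,"twist": 0},
    {"slide": [-0.07,0.687,0],"fingers": -1,"twist": 0}
  ]
}}

```text
t: 63.43
tcp_pos: [0.5018, 0.1318, 0.2069]
orientation: [-3.132, 0.214, 0.009]
wrist_force: [0.0, -0.7, -7.6]
width: 0.224
grasp_force: 110.1
```

{"fn": "play_rows", "kwargs": {
  "rows": [
    {"slide": [-0.07,0.2,0],"fingers": -1,"twist": 0},
    {"slide": [-0.07,0.5,0],"fingers": -1,"twist": 0},
    {"slide": [-0.07,0.687,0],"fingers": -1,"twist": 0},
    {"slide": [-0.07,0.687,0],"fingers": -1,"twist": 0},
    {"slide": [-0.07,0.687,0],"fingers": -1,"twist": 0},
    {"slide": [-0.07,0.687,0],"fingers": -1,"twist": 0},
    {"slide": [-0.07,0.687,0],"fingers": -1,"twist": 0}
  ]
}}

```text
t: 64.02
tcp_pos: [0.4892, 0.2639, 0.2076]
orientation: [3.131, -0.221, -0.006]
wrist_force: [0.5, -0.8, -8.0]
width: 0.221
grasp_force: 111.1
```

{"fn": "play_rows", "kwargs": {
  "rows": [
    {"slide": [0,0,-0.2],"fingers": -1,"twist": 0},
    {"slide": [0,0,-0.4],"fingers": -1,"twist": 0},
    {"slide": [0,0,-0.55],"fingers": -1,"twist": 0},
    {"slide": [0,0,-0.65],"fingers": -1,"twist": 0},
    {"slide": [0,0,-0.7],"fingers": -1,"twist": 0},
    {"slide": [0,0,-0.7],"fingers": -1,"twist": 0},
    {"slide": [0,0,-0.7],"fingers": -1,"twist": 0}
  ]
}}

```text
t: 64.6
tcp_pos: [0.491, 0.2643, 0.0702]
orientation: [3.133, -0.223, -0.0]
wrist_force: [0.0, -0.7, -7.4]
width: 0.219
grasp_force: 111.0
```

```bash
python3 -c "
from m import *
st()"
```

```text
t64.60 tcp [491.  264.3  70.2] psi -8.1 tilt 0.0 gauge xy [-68.4 252.2] F [ 0.  -0.7 -7.4] Fg 0.1 -0.7 w 0.219 g 111.0 q6 2.08
```

{"fn": "play_rows", "kwargs": {
  "rows": [
    {"slide": [0,0,-0.01],"fingers": -1,"twist": 0},
    {"slide": [0,0,-0.025],"fingers": -1,"twist": 0},
    {"slide": [0,0,-0.025],"fingers": -1,"twist": 0}
  ]
}}

```text
t: 64.85
tcp_pos: [0.4919, 0.2655, 0.0666]
orientation: [-3.133, 0.221, -0.004]
wrist_force: [0.3, -0.4, -7.7]
width: 0.22
grasp_force: 110.9
```

{"fn": "play_rows", "kwargs": {
  "rows": [
    {"slide": [0,0,-0.005],"fingers": -1,"twist": 0},
    {"slide": [0,0,-0.009],"fingers": -1,"twist": 0},
    {"slide": [0,0,-0.009],"fingers": -1,"twist": 0}
  ]
}}

```text
t: 65.1
tcp_pos: [0.4906, 0.2653, 0.0635]
orientation: [-3.134, 0.221, -0.0]
wrist_force: [0.1, -0.4, -7.5]
width: 0.224
grasp_force: 110.9
```

{"fn": "play_rows", "kwargs": {
  "rows": [
    {"slide": [0,0,-0.004],"fingers": -1,"twist": 0},
    {"slide": [0,0,-0.007],"fingers": -1,"twist": 0},
    {"slide": [0,0,-0.007],"fingers": -1,"twist": 0}
  ]
}}

```text
t: 65.35
tcp_pos: [0.4904, 0.2652, 0.0617]
orientation: [3.134, -0.221, -0.0]
wrist_force: [-0.9, -0.7, -7.2]
width: 0.219
grasp_force: 110.9
```

{"fn": "play_rows", "kwargs": {
  "rows": [
    {"slide": [0,0,-0.003],"fingers": -1,"twist": 0},
    {"slide": [0,0,-0.005],"fingers": -1,"twist": 0},
    {"slide": [0,0,-0.005],"fingers": -1,"twist": 0}
  ]
}}

```text
t: 65.6
tcp_pos: [0.4905, 0.2651, 0.0608]
orientation: [3.134, -0.221, -0.0]
wrist_force: [0.3, 0.2, -8.1]
width: 0.222
grasp_force: 110.9
```

{"fn": "play_rows", "kwargs": {
  "rows": [
    {"slide": [0,0,-0.003],"fingers": -1,"twist": 0},
    {"slide": [0,0,-0.005],"fingers": -1,"twist": 0},
    {"slide": [0,0,-0.005],"fingers": -1,"twist": 0}
  ]
}}

```text
t: 65.85
tcp_pos: [0.4905, 0.2651, 0.0598]
orientation: [3.134, -0.221, -0.0]
wrist_force: [-1.2, -0.3, -7.5]
width: 0.222
grasp_force: 110.9
```

{"fn": "play_rows", "kwargs": {
  "rows": [
    {"slide": [0,0,-0.003],"fingers": -1,"twist": 0},
    {"slide": [0,0,-0.005],"fingers": -1,"twist": 0},
    {"slide": [0,0,-0.005],"fingers": -1,"twist": 0}
  ]
}}

```text
t: 66.1
tcp_pos: [0.4907, 0.2652, 0.0595]
orientation: [3.134, -0.221, -0.0]
wrist_force: [-2.6, -0.7, -3.2]
width: 0.221
grasp_force: 111.4
```

{"fn": "play_rows", "kwargs": {
  "rows": [
    {"slide": [0,0,-0.005],"fingers": -1,"twist": 0},
    {"slide": [0,0,-0.005],"fingers": -1,"twist": 0},
    {"slide": [0,0,-0.005],"fingers": 0,"twist": 0},
    {"slide": [0,0,-0.005],"fingers": 0,"twist": 0},
    {"slide": [0,0,-0.005],"fingers": 0,"twist": 0},
    {"slide": [0,0,0.02],"fingers": 0,"twist": 0},
    {"slide": [0,0,0.1],"fingers": 0,"twist": 0},
    {"slide": [0,0,0.3],"fingers": 0,"twist": 0},
    {"slide": [0,0,0.5],"fingers": 0,"twist": 0},
    {"slide": [0,0,0.55],"fingers": 0,"twist": 0}
  ]
}}

```text
t: 66.93
tcp_pos: [0.4953, 0.2671, 0.1769]
orientation: [-3.128, 0.22, -0.019]
wrist_force: [1.0, 0.8, 1.6]
width: 0.504
grasp_force: 0.0
```

{"fn": "play_rows", "kwargs": {
  "rows": [
    {"slide": [0,0,0],"fingers": 0,"twist": 0},
    {"slide": [-0.044,-0.3,0],"fingers": 1,"twist": 0},
    {"slide": [-0.044,-0.865,0],"fingers": 1,"twist": 0},
    {"slide": [-0.044,-0.865,0],"fingers": 1,"twist": 0},
    {"slide": [-0.044,-0.865,0],"fingers": 1,"twist": 0},
    {"slide": [-0.044,-0.865,0],"fingers": 1,"twist": 0},
    {"slide": [-0.044,-0.865,0],"fingers": 1,"twist": 0},
    {"slide": [-0.044,-0.865,0],"fingers": 1,"twist": 0}
  ]
}}

```text
t: 67.6
tcp_pos: [0.4813, 0.0922, 0.1679]
orientation: [-3.133, 0.223, 0.002]
wrist_force: [0.1, 1.3, -0.6]
width: 1.0
grasp_force: 0.0
```

```bash
python3 -c "
from m import *
st()
t=grab('top','t19');s=grab('side','s19')
for n,(x,y,R) in dict(p38=(.45,.375,.019),p52=(.53,.364,.026),p60=(.4905,.265,.03)).items():
    u,v=np.round(proj('top',(x,y,.041))).astype(int)
    for th in(150,190):print(n,(u,v),np.round(plug(t,u,v,int(R*410)+5,z=.041,thr=th)*1000,1))
"
```

```text
t67.60 tcp [481.3  92.2 167.9] psi -8.2 tilt 0.1 gauge xy [-54.1  80.4] F [ 0.1  1.3 -0.6] Fg -0.1 1.3 w 1.000 g 0.0 q6 1.76
p38 (np.int64(112), np.int64(227)) [456.4 351.8   6.5]
p38 (np.int64(112), np.int64(227)) [456.4 351.4   5.5]
p52 (np.int64(117), np.int64(195)) [530.4 366.   26.3]
p52 (np.int64(117), np.int64(195)) [527.9 367.   22.6]
p60 (np.int64(157), np.int64(210)) [485.9 268.4  30.9]
p60 (np.int64(157), np.int64(210)) [485.9 268.5  29.4]
```

{"fn": "play_rows", "kwargs": {
  "rows": [
    {"slide": [0,0,-0.2],"fingers": 1,"twist": 0},
    {"slide": [0,0,-0.4],"fingers": 1,"twist": 0},
    {"slide": [0,0,-0.5],"fingers": 1,"twist": 0},
    {"slide": [0,0,-0.5],"fingers": 1,"twist": 0},
    {"slide": [0,0,-0.5],"fingers": 1,"twist": 0},
    {"slide": [0,0,-0.5],"fingers": -1,"twist": 0},
    {"slide": [0,0,-0.5],"fingers": -1,"twist": 0},
    {"slide": [0,0,-0.5],"fingers": -1,"twist": 0},
    {"slide": [0,0,-0.5],"fingers": -1,"twist": 0},
    {"slide": [0,0,-0.5],"fingers": -1,"twist": 0}
  ],
  "force": 40
}}

```text
t: 68.53
tcp_pos: [0.4828, 0.0922, 0.0701]
orientation: [-3.134, 0.221, -0.004]
wrist_force: [1.6, 0.3, -0.5]
width: 0.301
grasp_force: 0.0
```

{"fn": "play_rows", "kwargs": {
  "rows": [
    {"slide": [0,0,0],"fingers": -1,"twist": 0},
    {"slide": [0,0,0],"fingers": -1,"twist": 0},
    {"slide": [0,0,0],"fingers": -1,"twist": 0},
    {"slide": [0,0,0],"fingers": -1,"twist": 0}
  ]
}}

```text
t: 68.87
tcp_pos: [0.4825, 0.0922, 0.0699]
orientation: [-3.134, 0.221, -0.002]
wrist_force: [-1.8, 0.7, 6.2]
width: 0.196
grasp_force: 38.9
```

{"fn": "play_rows", "kwargs": {
  "rows": [
    {"slide": [-0.006,-0.04,0],"fingers": -1,"twist": 0},
    {"slide": [-0.013,-0.09,0],"fingers": -1,"twist": 0},
    {"slide": [-0.02,-0.14,0],"fingers": -1,"twist": 0},
    {"slide": [-0.027,-0.19,0],"fingers": -1,"twist": 0},
    {"slide": [-0.034,-0.24,0],"fingers": -1,"twist": 0},
    {"slide": [-0.041,-0.29,0],"fingers": -1,"twist": 0},
    {"slide": [-0.047,-0.335,0],"fingers": -1,"twist": 0},
    {"slide": [-0.051,-0.36,0],"fingers": -1,"twist": 0},
    {"slide": [-0.051,-0.365,0],"fingers": -1,"twist": 0},
    {"slide": [-0.051,-0.365,0],"fingers": -1,"twist": 0}
  ]
}}

```text
t: 69.7
tcp_pos: [0.4722, 0.0185, 0.0699]
orientation: [-3.134, 0.222, -0.002]
wrist_force: [-2.3, 0.7, 7.0]
width: 0.195
grasp_force: 39.5
```

{"fn": "play_rows", "kwargs": {
  "rows": [
    {"slide": [-0.0007,-0.005,0],"fingers": -1,"twist": 0},
    {"slide": [-0.0014,-0.01,0],"fingers": -1,"twist": 0},
    {"slide": [-0.0014,-0.01,0],"fingers": -1,"twist": 0}
  ]
}}

```text
t: 69.95
tcp_pos: [0.4719, 0.017, 0.0699]
orientation: [-3.133, 0.222, -0.002]
wrist_force: [-2.2, 1.1, 7.2]
width: 0.195
grasp_force: 39.5
```

```bash
python3 -c "
from m import *
st()"
```

```text
t69.95 tcp [471.9  17.   69.9] psi -8.1 tilt 0.1 gauge xy [-52.9   4.6] F [-2.2  1.1  7.2] Fg -2.3 0.8 w 0.195 g 39.5 q6 1.60
```

{"fn": "play_rows", "kwargs": {
  "rows": [
    {"slide": [-0.0007,-0.005,0],"fingers": -1,"twist": 0},
    {"slide": [-0.0014,-0.01,0],"fingers": -1,"twist": 0},
    {"slide": [-0.0014,-0.01,0],"fingers": -1,"twist": 0}
  ]
}}

```text
t: 70.2
tcp_pos: [0.4717, 0.0151, 0.0699]
orientation: [-3.133, 0.222, -0.002]
wrist_force: [-1.0, 1.5, 5.9]
width: 0.197
grasp_force: 39.5
```

{"fn": "play_rows", "kwargs": {
  "rows": [
    {"slide": [-0.0007,-0.005,0],"fingers": -1,"twist": 0},
    {"slide": [-0.0014,-0.01,0],"fingers": -1,"twist": 0},
    {"slide": [-0.0014,-0.01,0],"fingers": -1,"twist": 0}
  ]
}}

```text
t: 70.45
tcp_pos: [0.4715, 0.0145, 0.0699]
orientation: [-3.13, 0.223, -0.002]
wrist_force: [-0.9, 5.7, 5.6]
width: 0.194
grasp_force: 39.5
```

```bash
python3 -c "
from m import *
st()"
```

```text
t70.45 tcp [471.5  14.5  69.9] psi -8.2 tilt 0.2 gauge xy [-52.9   2.1] F [-0.9  5.7  5.6] Fg -1.7 5.5 w 0.194 g 39.5 q6 1.59
```

{"fn": "play_rows", "kwargs": {
  "rows": [
    {"slide": [-0.0008,-0.006,0],"fingers": -1,"twist": 0},
    {"slide": [-0.0008,-0.006,0],"fingers": -1,"twist": 0},
    {"slide": [-0.0008,-0.006,0],"fingers": -1,"twist": 0},
    {"slide": [-0.0008,-0.006,0],"fingers": -1,"twist": 0},
    {"slide": [-0.0008,-0.006,0],"fingers": -1,"twist": 0},
    {"slide": [-0.0008,-0.006,0],"fingers": -1,"twist": 0}
  ]
}}

```text
t: 70.95
tcp_pos: [0.4716, 0.0144, 0.07]
orientation: [-3.128, 0.223, -0.003]
wrist_force: [0.4, 9.5, 7.0]
width: 0.192
grasp_force: 39.6
```

{"fn": "play_rows", "kwargs": {
  "rows": [
    {"slide": [0.0008,0.006,0],"fingers": -1,"twist": 0},
    {"slide": [0.001,0.01,0],"fingers": -1,"twist": 0},
    {"slide": [0.001,0.01,0],"fingers": 1,"twist": 0},
    {"slide": [0.001,0.01,0],"fingers": 1,"twist": 0},
    {"slide": [0.001,0.01,0],"fingers": 1,"twist": 0},
    {"slide": [0.001,0.01,0],"fingers": 1,"twist": 0},
    {"slide": [0.001,0.01,0.1],"fingers": 1,"twist": 0},
    {"slide": [0.001,0.01,0.3],"fingers": 1,"twist": 0},
    {"slide": [0.001,0.01,0.6],"fingers": 1,"twist": 0},
    {"slide": [0.001,0.01,0.8],"fingers": 1,"twist": 0}
  ]
}}

```text
t: 71.78
tcp_pos: [0.4696, 0.0139, 0.2127]
orientation: [3.134, -0.221, -0.004]
wrist_force: [1.8, -0.9, -0.2]
width: 0.998
grasp_force: 0.0
```

{"fn": "play_rows", "kwargs": {
  "rows": [
    {"slide": [-0.1,-0.6,0],"fingers": 1,"twist": 0},
    {"slide": [-0.2,-0.95,0],"fingers": 1,"twist": 0},
    {"slide": [-0.2,-0.95,0],"fingers": 1,"twist": 0},
    {"slide": [-0.2,-0.95,0],"fingers": 1,"twist": 0},
    {"slide": [-0.2,-0.95,0],"fingers": 1,"twist": 0},
    {"slide": [-0.2,-0.95,0],"fingers": 1,"twist": 0},
    {"slide": [-0.2,-0.95,0],"fingers": 1,"twist": 0}
  ]
}}

```text
t: 72.37
tcp_pos: [0.4302, -0.1772, 0.2119]
orientation: [-3.133, 0.227, 0.001]
wrist_force: [0.4, 0.6, -0.0]
width: 0.999
grasp_force: 0.0
```

{"fn": "play_rows", "kwargs": {
  "rows": [
    {"slide": [0,-0.6,0],"fingers": 1,"twist": 0},
    {"slide": [0,-0.6,0],"fingers": 1,"twist": 0},
    {"slide": [0,-0.6,0],"fingers": 1,"twist": 0},
    {"slide": [0,-0.6,0],"fingers": 1,"twist": 0},
    {"slide": [0,-0.6,0],"fingers": 1,"twist": 0},
    {"slide": [0,-0.6,0],"fingers": 1,"twist": 0}
  ]
}}

```text
t: 72.87
tcp_pos: [0.4309, -0.2945, 0.2115]
orientation: [-3.132, 0.219, 0.002]
wrist_force: [0.6, 0.3, -0.4]
width: 1.0
grasp_force: 0.0
```

```bash
python3 -c "
from m import *
st()
t=grab('top','t20');s=grab('side','s20');g=cv2.cvtColor(t,cv2.COLOR_BGR2GRAY)
for n,(x,y,R) in dict(p38=(.45,.375,.019),p52=(.53,.364,.026),p60=(.4905,.265,.03)).items():
    u,v=np.round(proj('top',(x,y,.041))).astype(int)
    print(n,(u,v),np.round(plug(t,u,v,int(R*410)+5,z=.041,thr=150)*1000,1),'grip end top',np.round(proj('top',(x,y,.086))),'side',np.round(proj('side',(x,y,.086))))
np.set_printoptions(linewidth=220)
print(g[192:204:3,262:300])
print('post',np.round(proj('top',(.4696,.0147,.099)),1));print(g[208:222:2,248:268])
print(diff(t,roi=(10,90,200,160)),diff(t,roi=(330,90,460,160)),diff(t,roi=(340,255,400,300)),diff(t,roi=(240,235,275,300)))
print(diff(s,'pics/side0.png',(140,180,190,290)),diff(s,'pics/side0.png',(285,210,360,240)))"
```

```text
t72.87 tcp [ 430.9 -294.5  211.5] psi -8.0 tilt 0.1 gauge xy [ -50.4 -309.5] F [ 0.6  0.3 -0.4] Fg 0.5 0.4 w 1.000 g 0.0 q6 0.98
p38 (np.int64(112), np.int64(227)) [456.4 351.7   6.5] grip end top [107. 226.] side [252. 342.]
p52 (np.int64(117), np.int64(195)) [530.4 366.   26.3] grip end top [112. 193.] side [210. 325.]
p60 (np.int64(157), np.int64(210)) [485.9 268.6  30.8] grip end top [153. 209.] side [245. 283.]
[[ 90  89  90  90  90  91  89  90  89  91  89  89  86 108 170 226 240 240 239 237 232 233 238 239 242 243 207 118  62  56  62  63  64  66  67  66  67  66]
 [ 90  90  90  91  90  92  89  91  91  91  91  89  91 133 205 238 241 239 241 242 244 242 241 240 240 229 171  95  60  59  62  61  60  62  62  61  61  61]
 [ 89  90  92  92  92  92  91  91  91  91  89  87  93 143 217 241 242 239 237 232 234 239 240 241 239 203 123  67  58  60  60  62  62  61  61  61  61  60]
 [ 91  91  91  90  91  90  91  90  91  91  90  90 116 181 232 240 240 241 240 238 237 239 240 243 243 207 117  62  60  63  61  62  59  60  62  61  60  63]]
post [258.8 215.5]
[[ 91  89  90  83  71  65  63  68  71  70  71  75  76  80  82  85  88  87  89  90]
 [ 94  94  89  71  49  36  38  59  92 115 124 109  80  52  42  43  48  50  50  53]
 [202 198 184 135  68  57 132 222 255 255 255 255 252 193 101  64  92 112 105  89]
 [236 238 221 156  77 115 228 255 255 255 255 255 255 254 177 103 127 158 161 160]
 [237 236 198 117  51  99 212 255 255 255 255 255 255 251 167 110 135 155 156 159]
 [182 183 149  86  44  45 103 191 248 255 255 255 237 158  88 104 144 158 158 159]
 [ 88  85  67  50  41  43  43  51  64  78  80  72  51  40  67 112 141 147 148 151]]
[] [] [(array([390.6, 279.8]), np.int32(719))] []
[] []
```

```bash
python3 -c "
from m import *
t=cv2.imread('pics/t20.png');s=cv2.imread('pics/side0.png');s2=cv2.imread('pics/s20.png')
g=cv2.cvtColor(t,cv2.COLOR_BGR2GRAY);np.set_printoptions(linewidth=220);print(g[214:240:2,98:130])
g=cv2.cvtColor(s2,cv2.COLOR_BGR2GRAY);print(g[330:384:4,230:276:2])"
```

```text
[[ 67  74  71  68  65  67  67  68  64  61  67  83  97 101 104 104 103 105 104 107 106 104 105 105 105 109 110 108 106 109 109 113]
 [ 68  75  70  68  69  69  69  67  65  65  72  89 102 106 106 107 105 105 105 105 105 105 106 107 107 110 108 107 104 104 108 111]
 [ 68  74  72  68  68  71  69  69  68  66  74  90 102 105 105 105 107 105 105 108 109 109 107 106 106 108 110 110 110 104 105 109]
 [ 69  73  70  65  66  68  69  67  66  66  74  90 102 109 108 108 108 108 107 107 109 106 105 104 111 125 148 164 154 117  91 108]
 [ 67  76  69  69  70  70  67  66  66  65  72  88 102 109 108 109 105 103 103 100 101  99 122 172 209 214 209 208 174 106  67 126]
 [ 68  75  72  69  69  67  67  66  66  69  74  89 102 104 104 104 106 105 106 107  97  99 158 239 254 238 167 105  78  60  77 133]
 [ 68  75  69  67  68  65  66  67  66  68  76  90 104 106 106 107 106 105 107 102  92 100 165 234 249 218 141  81  55  44  46  57]
 [ 68  73  69  66  65  65  65  66  66  68  74  87 100 106 101 101 105 105 104 101  94  89 104 125 130 111  88  75  60  48  43  45]
 [ 68  73  71  69  68  68  67  68  67  67  73  89  9
[... 1234 characters left out ...]
4  81  76  85  85  80  79  80  84]
 [ 80  81  83  78  83  75  80  77  79  85  83  83  72  80  81  82  76  77  82  77  74  78  75]
 [ 81  74  75  81  80  81  81  84  81  78  80  82  77  83  79  79  83  81  81  79  75  75  73]
 [ 61  72  72  76  75  82  85  77  79  81  79  78  78  76  84  86  76  84  79  81  78  82  78]
 [ 50  49  55  57  55  52  59  52  73  75  77  79  67  75  77  77  79  79  78  78  80  74  72]
 [ 62  58  56  55  54  58  54  54  56  56  61  63  52  58  59  59  66  74  75  70  78  77  79]
 [ 83  67  64  60  58  62  58  52  57  53  51  54  54  54  56  60  66  58  52  56  53  55  62]
 [ 98 103 110 112 109 113 105 100  83  76  63  59  57  55  53  57  52  51  56  56  54  51  56]]
```

```bash
python3 -c "
from m import *
t=cv2.imread('pics/t20.png');s2=cv2.imread('pics/s20.png')
for th in(150,180,200):print(np.round(plug(t,129,226,13,z=.041,thr=th)*1000,1))
P=plug(t,129,226,13,z=.041,thr=180)
print('grip end expected',proj('top',(P[0],P[1],.086)),proj('side',(P[0],P[1],.086)),'shoulder side',proj('side',(P[0],P[1],.041)))
white(t,122,225,w=6,z=.086,ths=(150,200))
g=cv2.cvtColor(s2,cv2.COLOR_BGR2GRAY);np.set_printoptions(linewidth=220);print(g[304:346:3,240:280:2])"
```

```text
[447.2 340.1  19. ]
[434.8 339.3   7.8]
[434.5 339.5   6.7]
grip end expected [121.54646326 232.63717616] [264.96108813 324.36758584] shoulder side [264.00212069 336.0177244 ]
150 2123 [122.8 223.6] [456.1 336.7] dir 146.0 [1.2  2.37]
200 1125 [122.46 223.95] [455.3 337.4] dir 149.1 [0.88 1.85]
[[168 169 173 171 172 170 172 172 173 166 130  84  78  83  64  57  52  61  60  58]
 [167 177 174 172 173 177 175 171 162 134 114  86  80  78  57  65  59  58  58  71]
 [162 165 170 167 164 165 158 150 141 132 103  80  78  63  62  61  62  59  69  84]
 [160 166 163 163 162 154 155 147 140 114  84  88  70  63  58  57  64  58  74  85]
 [128 151 161 159 160 155 148 129  93  70  71  61  60  60  54  59  62  62  79  80]
 [ 82  83  86  95  98  90  98 167 172 138  83  62  64  55  57  56  62  67  77  80]
 [ 83  79  81  82  81  80  84 106 143 151  80  62  65  63  58  64  51  64  73  78]
 [ 80  83  78  85  85  80  80  68  55  63  62  63  64  56  62  57  58  67  85  87]
 [ 81  82  79  81  80  78 104  73  71  69  67  65  88  93  60  57  59  71  80  81]
 [ 80  86  73  81  88  67  52  73  71  74  66  64 104 155 116  52  73  79  81  90]
 [ 82  86  79  79 142 164 142  79  73  78  70  68 135 169 123  54  78  79  85  83]
 [ 82  89  89  82 131 167 167 141  90  78  84 122 165 165 102  71  79  81  79  82]
 [ 82  82  82  90 128 147 169 169 170 167 169 170 167 138  87  79  85  85  81  79]
 [ 80  83  77  83 108 141 154 163 170 171 168 158 140 115  85  75  76  79  76  78]]
```

```bash
python3 -c "
from h import *
st();print(robot.job_done())"
```

```text
t72.97 tcp [ 430.9 -294.1  211.8] psi -7.9 tilt 0.1 gauge xy [ -50.4 -309.2] F [ 0.2 -0.  -0.2] Fg 0.2 0.0 w 0.999 g 0.0 q6 0.98
the job is handed in; nothing more can be done
None
```

Job handed in at 73 s: I checked zero, gauged the 38, 52 and 60 mm plugs in that order at about 10 N for over a second each, stood them upright in the case (the 38 mm was later found about 3.5 cm from where I set it, still upright), and closed the empty jaws again.

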